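Load the carousel spray booth with test tiles from the drawer

ROBOT

A 6-joint arm with a two-finger parallel gripper is mounted at the origin on a cart in front of the work surface, level with it; the furniture and walls round the work are solid. World frame = base frame: x ahead of the robot, y to its left, z up, the work surface at z = 0. Lengths are in m, angles in rad, forces in N, time in s.
With the tool pointing down it reaches from about 0.35 to 0.85 m from the base axis. Payload 8.1 kg.
Tool frame: the origin (TCP) lies at the centre of the arm's flange, where the gripper is bolted on; the fingertips stand 186 mm ahead of it and the grasp point (between the pads) lies 167 mm ahead of it; z points along the fingers, y is the line along which they close (so a half turn about z gives the same grasp; the last joint's range is limited). The gripper opens to 93 mm and grips with 3 to 60 N. Pads are 15 mm wide; open, the fingers measure 128 mm over their backs; the gripper's body (75 mm by 188 mm) begins 65 mm behind the grasp point.
Start: joints at [1.042, 0.13, 1.488, -0, 1.523, -0.085], TCP at [0.258, 0.542, 0.405] pointing down, gripper open.
Joint ranges: [-2.96, 2.96], [-0.89, 2.26], [0.02, 2.5], [-1.34, 4.48], [0, 2.73], [-2.66, 2.66]. Speed limits (rad/s): [2.39, 2.39, 2.79, 3.14, 3.14, 3.14].

INTERFACE

Orientations are given as a rotation vector (axis times angle).
In Python, from plant import read_state, read_camera, camera_params, robot gives the robot as it stands.
- The arm moves only by the tool carry_out, never from a script. Its argument "targets" is a list of rows, each an object of numbers: "hand": the opening in per cent of the stroke, from 0 (shut) to 100 (fully open); "x", "y", "z": the shift along the tool's x, y, z in m; "ax", "ay", "az": the turn, a rotation vector about the tool's x, y, z in rad. In form: [{"hand": .., "x": .., "y": .., "z": .., "ax": .., "ay": .., "az": ..}, ...]. A call has 1 to 8 rows; each row is the pose to reach, as a shift and turn from the pose commanded when the call began, along the tool's axes at that moment; what a row does not reach only later rows make up. A row lasts 1/8 s, in which the tool goes at most 62.5 mm and 10.7 degrees, less where a joint would pass 70% of its speed; a pose out of reach is approached as far as the arm can. A call with a gripper value outside its range is refused whole. The fingers move at their own pace and stop on an object; "newtons" is the grip in N (left out, the last holds). Time passes only in rows, so rows that repeat a pose let the fingers close. It gives the time, the measured TCP pose, the force, the opening and the grip force at its end, in the units of the state.
- read_state(): the state, without advancing time (a new reading comes with each control period).
- read_camera(name): name is "side" or "top"; returns (picture, depth): 384x512x3 uint8, blue, green, red; 384x512 float32, m along the optical axis (not along the pixel's ray), 0 where there is no reading.
- camera_params(name): a dict with "fx", "fy", "cx", "cy" (pixels), "position" and "rotation" of the camera in the world. Camera axes: x right, y up, looking along -z (the intrinsics and any distortion apply to the point x, -y, -z); pixel columns grow to the right and rows downward; lengths in m; the calibration is good to about 2 mm. A picture is of the moment at which its call begins. camera_params takes no time and is no camera call.
- robot.close_job(): hands the job in; it is judged then, once.
The state is a dict: "t": time; "q": joint angles; "dq": joint speeds; "joint_torque": joint torques, N m; "tool_pos": TCP position; "orientation": TCP orientation; "force": force on the tool from outside, world axes, zero at the start; "wrist_torque": the same for the moment, N m; "opening": finger opening in m; "gripper_force": force on a finger pad.
Only numpy, scipy, OpenCV 4.12 (cv2) and the standard library are available. Lean on these libraries where they do the work, as an engineer would, in place of code of your own. Each camera call takes 0.05 s, during which the arm holds its last target. There are 200 camera calls.

TASK

Load the spray booth for a second glaze coat: take every test tile out of the drawer of the low chest, and the one in the little tile carrier on the bench, and stand each upright in a nest of its own on the booth's carousel, its back to the nest's backstop so that the glazed face looks away from the backstop. The hood leaves only the front nest free from above; the carousel turns by its upright pegs, one click for each nest. Finish with the carousel clicked in, an empty nest at the front, and the drawer pushed fully shut; leave the cup, the jar and the tape where they are.

Things in the scene. Friction and masses are not known exactly. Their poses are not given: they have to be found in the camera images.
- tile_1: L-shaped glaze test tile, 56 mm tall, 35 g. Origin: centre of the foot's underside, z up. Foot x, y 30 x 38 mm, 8 mm thick; upright plate over its rear edge: x = +7 to +15 mm, y = -19 to +19 mm, full height. Glazed face looks to -x, bare back is x = +15 mm. At first upright in one of the drawer's front compartments, facing the robot; may be absent
- tile_2: L-shaped glaze test tile, 50 mm tall, 35 g. Origin: centre of the foot's underside, z up. Foot x, y 30 x 38 mm, 8 mm thick; upright plate over its rear edge: x = +7 to +15 mm, y = -19 to +19 mm, full height. Glazed face looks to -x, bare back is x = +15 mm. At first upright in one of the drawer's front compartments, facing the robot; may be absent
- tile_3: L-shaped glaze test tile, 59 mm tall, 35 g. Origin: centre of the foot's underside, z up. Foot x, y 30 x 38 mm, 8 mm thick; upright plate over its rear edge: x = +7 to +15 mm, y = -19 to +19 mm, full height. Glazed face looks to -x, bare back is x = +15 mm. At first upright in one of the drawer's front compartments, facing the robot; may be absent
- tile_4: L-shaped glaze test tile, 56 mm tall, 35 g. Origin: centre of the foot's underside, z up. Foot x, y 30 x 38 mm, 8 mm thick; upright plate over its rear edge: x = +7 to +15 mm, y = -19 to +19 mm, full height. Glazed face looks to -x, bare back is x = +15 mm. At first upright in a pocket of the carrier on the bench
- low_chest: low birch chest, 230 deep (x) x 214 wide (y) x 94 mm high, fixed. Origin: centre of its underside; front at x = -115 mm; its drawer comes out along its -x. Drawer: floor 18 mm above the bench, front 12 mm thick, 82 mm high, sides 66, dividers 46; three front compartments 54 wide, 92 mm deep, centres (drawer shut) x = -57, y = +60, 0, -60 mm
- drawer (a joint): how far the drawer is out, m: 0 shut, 0.145 at its stop; about 1.5 N of friction, stays where it is left; the front compartments are clear of the chest top from about 0.12
- drawer_handle (a point): middle of the drawer's straight round bar handle (9 mm bar, 90 mm long, along the chest's y), 62 mm above the bench, 35 mm in front of the drawer front (30 mm gap behind the bar), 32 mm below the chest's top; moves with the drawer
- booth: carousel spray booth, fixed: base 275 x 290 mm; metal hood 290 wide, 185 mm high (spigot on top to 231). Origin: on the bench under the carousel's axis; -x is the open front. Hood: front edge x = -22 mm, rear wall +142, sides y = +-145 mm. Disc: radius 124 mm, upper side 40 mm above the bench. Five pegs for turning it stand on the disc between the nests (see joint)
- carousel (a joint): angle of the disc, rad, + counter-clockwise from above, +-9.5. A spring click stop holds it at every multiple of 1.2566 (72 deg), with a nest at the loading place; it pulls in from about 0.08 rad either side; about 3 N at a peg frees it; between clicks it turns lightly, stays, and may start there. Pegs: 14 mm thick, tops 90 mm above the bench, 112 mm from the axis, 36 deg either side of each nest
- load_place (a point): the loading place: where a nest's centre stands at the open front, 80 mm in front of the axis (booth -x), on the disc's upper side (40 mm above the bench); fixed to the booth
- nest_0 (a point): centre of nest 0 on the disc's upper side, 80 mm from the axis; at joint 0 it is 0 deg counter-clockwise from the loading place. A nest is a frame, inside 46 mm along the disc's radius, 38 mm along its rim: lips 5 mm high on three sides, a 14 mm high backstop on the fourth (at the loading place: backstop right, booth -y; toe lip left, booth +y)
- nest_0_toe (a point): on the floor of nest 0, 15 mm from its centre away from the backstop: where the toe (x = -15 mm) of a tile lies that stands well in it
- nest_1 (a point): centre of nest 1 on the disc's upper side, 80 mm from the axis; at joint 0 it is 72 deg counter-clockwise from the loading place. A nest is a frame, inside 46 mm along the disc's radius, 38 mm along its rim: lips 5 mm high on three sides, a 14 mm high backstop on the fourth (at the loading place: backstop right, booth -y; toe lip left, booth +y)
- nest_1_toe (a point): on the floor of nest 1, 15 mm from its centre away from the backstop: where the toe (x = -15 mm) of a tile lies that stands well in it
- nest_2 (a point): centre of nest 2 on the disc's upper side, 80 mm from the axis; at joint 0 it is 144 deg counter-clockwise from the loading place. A nest is a frame, inside 46 mm along the disc's radius, 38 mm along its rim: lips 5 mm high on three sides, a 14 mm high backstop on the fourth (at the loading place: backstop right, booth -y; toe lip left, booth +y)
- nest_2_toe (a point): on the floor of nest 2, 15 mm from its centre away from the backstop: where the toe (x = -15 mm) of a tile lies that stands well in it
- nest_3 (a point): centre of nest 3 on the disc's upper side, 80 mm from the axis; at joint 0 it is 216 deg counter-clockwise from the loading place. A nest is a frame, inside 46 mm along the disc's radius, 38 mm along its rim: lips 5 mm high on three sides, a 14 mm high backstop on the fourth (at the loading place: backstop right, booth -y; toe lip left, booth +y)
- nest_3_toe (a point): on the floor of nest 3, 15 mm from its centre away from the backstop: where the toe (x = -15 mm) of a tile lies that stands well in it
- nest_4 (a point): centre of nest 4 on the disc's upper side, 80 mm from the axis; at joint 0 it is 288 deg counter-clockwise from the loading place. A nest is a frame, inside 46 mm along the disc's radius, 38 mm along its rim: lips 5 mm high on three sides, a 14 mm high backstop on the fourth (at the loading place: backstop right, booth -y; toe lip left, booth +y)
- nest_4_toe (a point): on the floor of nest 4, 15 mm from its centre away from the backstop: where the toe (x = -15 mm) of a tile lies that stands well in it
- carrier: small loose wooden tile carrier on the bench, right of the low chest, 51 (x) x 110 (y) mm, 0.5 kg: two open pockets side by side, 35 x 43 mm inside, floor 6 mm above the bench, walls 22 mm high and a 32 mm backrest at +x (behind the tile), 8 mm thick; centres at y = +25.5 mm (holds tile_4) and -25.5 mm (empty). Origin at the centre of its underside
- cup: bystander: bisque tumbler, 65 mm wide, 67 mm high; origin under its centre
- glaze_jar: bystander: glaze jar with a black lid, 58 mm wide, 74 mm high; origin under its centre
- tape: bystander: roll of masking tape lying flat, 103 mm wide, 25 mm high; origin under its centre
Things that resemble listed ones, but are neither listed nor needed, are in the scene too. What is shaped like the tile_4 but red or turquoise is not meant.

How it is judged:
On the way, in this order (a step that is already met when the one before it is completed fails the run):
1. the drawer is pulled open (value of joint drawer above 0.1 m), for 0.2 s.
2. every tile stands in a nest of the carousel (((horizontal distance between tile_1 and nest_0 below 0.009 m and x of nest_0_toe in the frame of tile_1 below -0.004 m) or (horizontal distance between tile_1 and nest_1 below 0.009 m and x of nest_1_toe in the frame of tile_1 below -0.004 m) or (horizontal distance between tile_1 and nest_2 below 0.009 m and x of nest_2_toe in the frame of tile_1 below -0.004 m) or (horizontal distance between tile_1 and nest_3 below 0.009 m and x of nest_3_toe in the frame of tile_1 below -0.004 m) or (horizontal distance between tile_1 and nest_4 below 0.009 m and x of nest_4_toe in the frame of tile_1 below -0.004 m)) and height (world z) of each of tile_1, tile_2, tile_3, tile_4 below 0.0435 m and angle between each of tile_1, tile_2, tile_3, tile_4's own z axis and vertical below 0.06 rad and ((horizontal distance between tile_2 and nest_0 below 0.009 m and x of nest_0_toe in the frame of tile_2 below -0.004 m) or (horizontal distance between tile_2 and nest_1 below 0.009 m and x of nest_1_toe in the frame of tile_2 below -0.004 m) or (horizontal distance between tile_2 and nest_2 below 0.009 m and x of nest_2_toe in the frame of tile_2 below -0.004 m) or (horizontal distance between tile_2 and nest_3 below 0.009 m and x of nest_3_toe in the frame of tile_2 below -0.004 m) or (horizontal distance between tile_2 and nest_4 below 0.009 m and x of nest_4_toe in the frame of tile_2 below -0.004 m)) and ((horizontal distance between tile_3 and nest_0 below 0.009 m and x of nest_0_toe in the frame of tile_3 below -0.004 m) or (horizontal distance between tile_3 and nest_1 below 0.009 m and x of nest_1_toe in the frame of tile_3 below -0.004 m) or (horizontal distance between tile_3 and nest_2 below 0.009 m and x of nest_2_toe in the frame of tile_3 below -0.004 m) or (horizontal distance between tile_3 and nest_3 below 0.009 m and x of nest_3_toe in the frame of tile_3 below -0.004 m) or (horizontal distance between tile_3 and nest_4 below 0.009 m and x of nest_4_toe in the frame of tile_3 below -0.004 m)) and ((horizontal distance between tile_4 and nest_0 below 0.009 m and x of nest_0_toe in the frame of tile_4 below -0.004 m) or (horizontal distance between tile_4 and nest_1 below 0.009 m and x of nest_1_toe in the frame of tile_4 below -0.004 m) or (horizontal distance between tile_4 and nest_2 below 0.009 m and x of nest_2_toe in the frame of tile_4 below -0.004 m) or (horizontal distance between tile_4 and nest_3 below 0.009 m and x of nest_3_toe in the frame of tile_4 below -0.004 m) or (horizontal distance between tile_4 and nest_4 below 0.009 m and x of nest_4_toe in the frame of tile_4 below -0.004 m))), for 0.2 s.
At the end, for the whole second after the job is handed in: every tile is upright (within 3 degrees) on the floor of a nest, within 9 mm of its centre, toe to the toe side; the carousel rests clicked in (a nest within 5 mm of the loading place) with no tile within 60 mm of the loading place; the drawer is shut to within 4 mm (all of step 2 and horizontal distance between each of tile_1, tile_2, tile_3, tile_4 and load_place above 0.06 m and (horizontal distance between nest_0 and load_place below 0.005 m or horizontal distance between nest_1 and load_place below 0.005 m or horizontal distance between nest_2 and load_place below 0.005 m or horizontal distance between nest_3 and load_place below 0.005 m or horizontal distance between nest_4 and load_place below 0.005 m) and value of joint drawer below 0.004 m and velocity of joint carousel between -0.03 and 0.03 rad/s); the robot touches nothing.
It fails at once if a bystander is moved more than 30 mm (distance of any of cup, glaze_jar, tape from where it was at the start of the episode above 0.03 m).
Of tile_1, tile_2, tile_3 only 2 to 3 are there at a start; the rules pass over those that are not, and their reading is None.
At some moment in a run one of carrier may be knocked a few centimetres aside while the robot is not near it.
It also fails if it takes over 210 s, if anything falls off the work surface, if the arm or the gripper's body presses on something with over 40 N, if the wrist force passes 120 N, or if a joint passes its speed limit or range.

## Working session

There is one attempt and no reset: what is moved stays moved. The work goes in short steps, Python scripts to look and compute and a tool call to move; the robot and the scene stay as the last step left them, time stands still between calls to the robot, and variables do not carry over. Pictures are saved under pics/ and viewed, at most 14 in all, crops included, and the job is handed in when it is done.

Besides the shell and the picture viewer there is one more tool, called after "Emit:" as name([rows], argument=value, ...), one row to a line, values as JSON. carry_out: Moves the arm, as the interface text tells. Its arguments: {"type":"object","properties":{"targets":{"type":"array","items":{"type":"object","properties":{"hand":{"type":"number"},"x":{"type":"number"},"y":{"type":"number"},"z":{"type":"number"},"ax":{"type":"number"},"ay":{"type":"number"},"az":{"type":"number"}}}},"newtons":{"type":"number"}},"required":["targets"]}

```bash
ls; mkdir -p pics; cat > h.py <<'E'
import numpy as np, cv2
from scipy.spatial.transform import Rotation as R
from plant import read_state, read_camera, camera_params, robot
def rot(p):
    r=np.array(p["rotation"],float)
    if r.shape==(3,3): return r
    return R.from_rotvec(r).as_matrix() if r.size==3 else R.from_quat(r).as_matrix()
def cloud(name,pd=None):
    im,d=pd or read_camera(name); p=camera_params(name)
    v,u=np.mgrid[:d.shape[0],:d.shape[1]]
    c=np.stack([(u-p["cx"])/p["fx"]*d,-(v-p["cy"])/p["fy"]*d,-d],-1)
    return im,d,c@rot(p).T+np.array(p["position"])
E
python3 - <<'E'
from h import *
for n in("top","side"):
    p=camera_params(n);print(n,p)
    im,d,w=cloud(n); cv2.imwrite(f"pics/{n}0.png",cv2.resize(im,(800,600)));np.savez(f"{n}0.npz",im=im,d=d,w=w)
    print((d>0).mean(),np.percentile(w[d>0][:,2],[1,20,50,80,99]))
s=read_state();print({k:np.round(v,3) for k,v in s.items()})
E
```

```text
pics
top {'fx': 415.2182128884899, 'fy': 415.2182128884899, 'cx': 257.50075621487537, 'cy': 188.30268395976552, 'position': array([ 0.09160587, -0.14985345,  1.59724632]), 'rotation': array([ 0.29383653, -0.16555716, -1.07552466])}
0.9957682291666666 [-0.76295169 -0.744994    0.00247718  0.29360928  0.74361977]
side {'fx': 401.43038415214716, 'fy': 401.43038415214716, 'cx': 258.76454627394554, 'cy': 194.06178617710606, 'position': array([ 0.00691119, -0.87151661,  0.77839801]), 'rotation': array([ 0.98794896, -0.24547371, -0.46925168])}
0.9804738362630209 [-0.75645721 -0.00415482  0.03429902  0.29791482  0.65079797]
{'t': np.float64(0.1), 'q': array([ 1.042,  0.131,  1.489,  0.   ,  1.523, -0.085]), 'dq': array([-0.001, -0.001, -0.003,  0.   , -0.001, -0.001]), 'joint_torque': array([ 1.0000e-03, -5.6134e+01, -4.9310e+01,  7.7000e-02,  2.9000e-02,
       -0.0000e+00]), 'tool_pos': array([0.258, 0.542, 0.404]), 'orientation': array([-6.910e-01, -3.064e+00,  3.000e-03]), 'force': array([-0.232,  0.395,  0.159]), 'wrist_torque': array([ 0.054, -0.003, -0.041]), 'gripper_force': np.float64(0.0), 'opening': np.float64(0.093)}
```

View pics/top0.png

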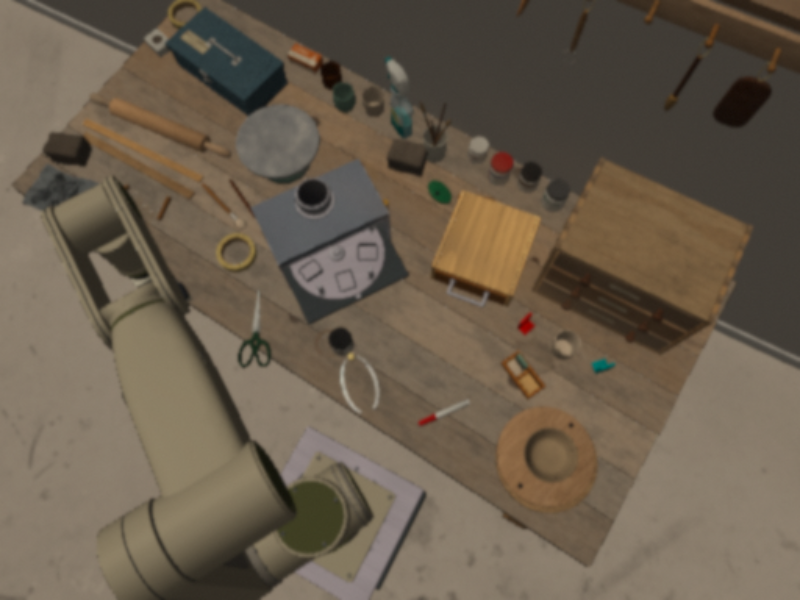

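View pics/side0.png

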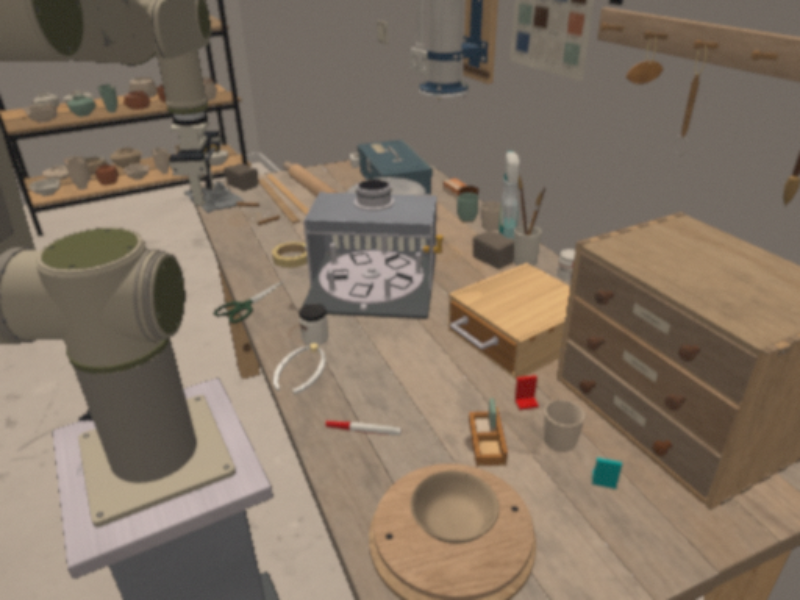

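The top view (800x600 px) shows the chest at (487,248), the booth at (335,240) and the carrier at (522,374) with a pale-green tile in one pocket. The cup is at (565,345), the jar at (340,340) and the tape at (235,252). A red decoy stands at (527,323) and a turquoise one at (602,366). The side view confirms tile_4 in the carrier at (492,415). Next I measure them by casting the pixels onto planes.

```bash
cat >> h.py <<'E'
def onplane(name,uv,z):
    p=camera_params(name);uv=np.atleast_2d(np.asarray(uv,float));z=np.broadcast_to(z,len(uv))
    c=np.stack([(uv[:,0]-p["cx"])/p["fx"],-(uv[:,1]-p["cy"])/p["fy"],-np.ones(len(uv))],-1)@rot(p).T
    o=np.array(p["position"]);return o+c*((z-o[2])/c[:,2])[:,None]
def pix(name,w):
    p=camera_params(name);c=(np.atleast_2d(w)-np.array(p["position"]))@rot(p)
    return np.stack([p["cx"]+p["fx"]*c[:,0]/-c[:,2],p["cy"]-p["fy"]*c[:,1]/-c[:,2]],-1)
def slab(name,w,roi,z0,z1,z):
    """largest blob of pixels in roi (800x600 px: u0,v0,u1,v1) with height z0..z1, cast on plane z -> rect"""
    m=((w[...,2]>z0)&(w[...,2]<z1)).astype(np.uint8); k=np.zeros_like(m);a=(np.array(roi)*.64).astype(int)
    k[a[1]:a[3],a[0]:a[2]]=1;m=cv2.morphologyEx(m*k,cv2.MORPH_OPEN,np.ones((2,2),np.uint8))
    n,l,s,_=cv2.connectedComponentsWithStats(m);i=1+np.argmax(s[1:,4])
    v,u=np.where(l==i);xy=onplane(name,np.stack([u,v],-1),z)[:,:2]
    return cv2.minAreaRect((xy*1000).astype(np.float32)),len(u),np.median(w[l==i][:,2]),xy
E
python3 - <<'E'
from h import *
D=np.load("top0.npz");w=D["w"];S=np.load("side0.npz")
for nm,roi,z0,z1,z in [("chest",(420,180,545,310),.08,.11,.094),("hood",(240,150,400,270),.17,.2,.185),("disc",(280,200,410,320),.03,.05,.04),("carrier",(495,345,550,405),.01,.05,.024),("cup",(545,325,590,362),.055,.08,.067),("jar",(325,325,358,358),.06,.09,.074),("tape",(210,228,262,275),.012,.035,.025)]:
    r,n,zm,_=slab("top",w,roi,z0,z1,z);print(nm,np.round(r[0]),np.round(r[1]),round(r[2],1),n,round(zm,4),np.round(cv2.boxPoints(r)).tolist())
b=w[(abs(w[...,2])<.02)&(D["d"]>0)];print("bench z",np.median(b[:,2]))
i=S["im"];cv2.imwrite("pics/c1.png",cv2.resize(i[150:300,180:400],None,fx=3.6,fy=3.6,interpolation=2)[:600])
E
```

```text
chest [742. -30.] [234. 214.] 6.3 2971 0.0936 [[614.0, 63.0], [638.0, -149.0], [870.0, -124.0], [847.0, 89.0]]
hood [592. 351.] [174. 290.] 55.1 2794 0.1862 [[424.0, 362.0], [661.0, 197.0], [761.0, 339.0], [523.0, 505.0]]
disc [532. 263.] [148. 244.] 55.0 1622 0.0404 [[389.0, 273.0], [589.0, 133.0], [674.0, 254.0], [474.0, 394.0]]
carrier [ 499. -254.] [109.  57.] 63.5 261 0.0199 [[449.0, -290.0], [501.0, -315.0], [549.0, -217.0], [498.0, -192.0]]
cup [ 634. -319.] [47. 15.] 77.1 31 0.0615 [[622.0, -341.0], [636.0, -344.0], [647.0, -298.0], [632.0, -295.0]]
jar [360. 178.] [51. 53.] 27.8 174 0.0722 [[325.0, 189.0], [350.0, 142.0], [395.0, 166.0], [370.0, 213.0]]
tape [447. 545.] [100. 103.] 13.1 245 0.0213 [[387.0, 584.0], [410.0, 483.0], [508.0, 506.0], [484.0, 606.0]]
bench z 0.0004143725899914408
```

View pics/c1.png

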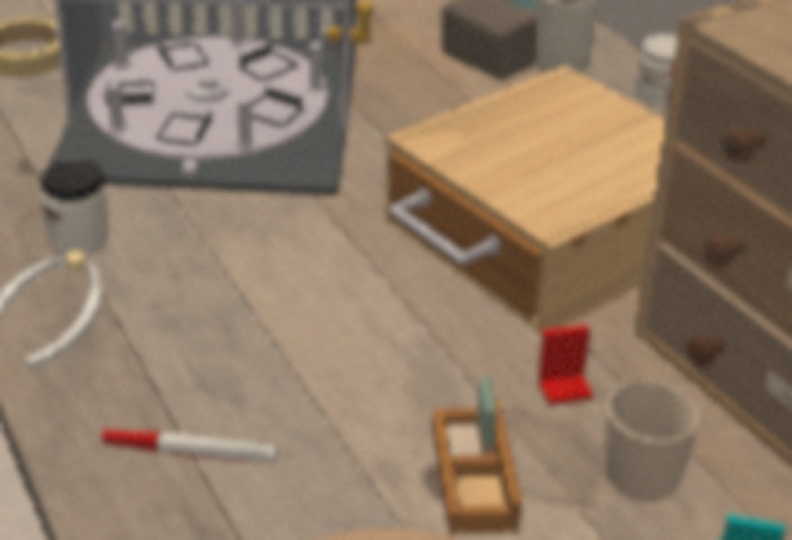

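The crop confirms the pale-green tile_4 in the carrier's far pocket at (485,415). The free-standing red (565,365) and turquoise (755,525) pieces are the decoys, excluded by colour and place. The handle bar runs (395,210)–(465,260). Next I measure the handle and the carousel angle.

```bash
cat >> h.py <<'E'
CH=np.array([.742,-.030]);CY=np.radians(6.3);AX=np.array([.5585,.3030]);BY=np.radians(55.2)
def chest(x,y): return CH+R.from_euler('z',CY).as_matrix()[:2,:2]@[x,y]
def booth(x,y): return AX+R.from_euler('z',BY).as_matrix()[:2,:2]@[x,y]
def tool():
    s=read_state();M=R.from_rotvec(s["orientation"]).as_matrix();p=s["tool_pos"]
    return s,p+.167*M[:,2],M
def rel(x,y,z,yaw=None,frm=None):
    """tool-frame shift/turn that brings the grasp point to x,y,z with tool y at yaw, tool down"""
    s,g,M=tool()
    if yaw is None: yaw=np.arctan2(M[1,1],M[0,1])
    c,t=np.cos(yaw),np.sin(yaw);T=np.array([[-t,c,0],[c,t,0],[0,0,-1]]).T
    q=M.T@(np.array([x,y,z])-.167*T[:,2]-s["tool_pos"]);a=R.from_matrix(M.T@T).as_rotvec()
    return dict(zip("x y z ax ay az".split(),np.round(np.r_[q,a],4).tolist()))
E
python3 - <<'E'
from h import *
D=np.load("top0.npz");S=np.load("side0.npz")
for n,X in(("top",D),("side",S)):
    w=X["w"];b=(w[...,:2]-AX)@np.array([[np.cos(BY),-np.sin(BY)],[np.sin(BY),np.cos(BY)]])
    r=np.hypot(b[...,0],b[...,1]);m=(w[...,2]>.06)&(w[...,2]<.1)&(r<.135)&(r>.085)&(b[...,0]<.02)
    k,l,s,c=cv2.connectedComponentsWithStats(m.astype(np.uint8),connectivity=8)
    for i in range(1,k):
        if s[i,4]>4:
            q=np.median(b[l==i],0);print(n,"peg",np.round(q,3),s[i,4],"ccw from front",round(np.degrees(np.arctan2(-q[1],-q[0])),1),np.round(np.median(w[l==i][:,2]),3),np.round(c[i]))
    # handle
    c=np.array([np.cos(CY),np.sin(CY)]);h=(w[...,:2]-CH)@np.array([[c[0],-c[1]],[c[1],c[0]]])
    m=(abs(h[...,1])<.07)&(h[...,0]<-.13)&(h[...,0]>-.18)&(w[...,2]>.045)&(w[...,2]<.08)
    print(n,"handle",m.sum(),np.round(np.median(h[m],0),3),np.round(h[m].min(0),3),np.round(h[m].max(0),3),np.median(w[m][:,2]))
    # dark/bright nest check: project front nest and neighbours
    print(np.round(pix(n,[[*booth(-.08*np.cos(a),-.08*np.sin(a)),.04] for a in np.radians([0,72,-72])])*1.5625))
print("handle",chest(-.15,0),rel(*chest(-.15,0),.13,CY))
print(tool()[1:])
im=D["im"];cv2.imwrite("pics/c2.png",cv2.resize(im[110:215,160:270],(660,630))[:600])
E
```

```text
top peg [-0.096 -0.049] 18 ccw from front 27.0 0.087 [237. 174.]
top peg [-0.076  0.08 ] 19 ccw from front -46.5 0.084 [205. 184.]
top handle 73 [-0.145  0.003] [-0.151 -0.044] [-0.13   0.054] 0.06597249032013064
[[351. 281.]
 [368. 250.]
 [315. 276.]]
side peg [ 0.017 -0.11 ] 19 ccw from front 98.9 0.074 [267. 167.]
side peg [-0.079  0.078] 36 ccw from front -44.9 0.079 [211. 177.]
side peg [-0.098 -0.052] 36 ccw from front 28.0 0.078 [248. 182.]
side handle 95 [-0.147 -0.002] [-0.152 -0.049] [-0.131  0.052] 0.06536461798259174
[[365. 293.]
 [401. 282.]
 [337. 279.]]
handle [ 0.59290586 -0.04646015] {'x': -0.5555, 'y': -0.387, 'z': 0.1074, 'ax': -0.0016, 'ay': 0.0007, 'az': 1.017}
(array([0.25736199, 0.54145849, 0.23678502]), array([[-9.03118274e-01,  4.29391017e-01, -8.59001380e-04],
       [ 4.29391850e-01,  9.03117118e-01, -1.45307772e-03],
       [ 1.51840331e-04, -1.68114923e-03, -9.99998575e-01]]))
```

View pics/c2.png

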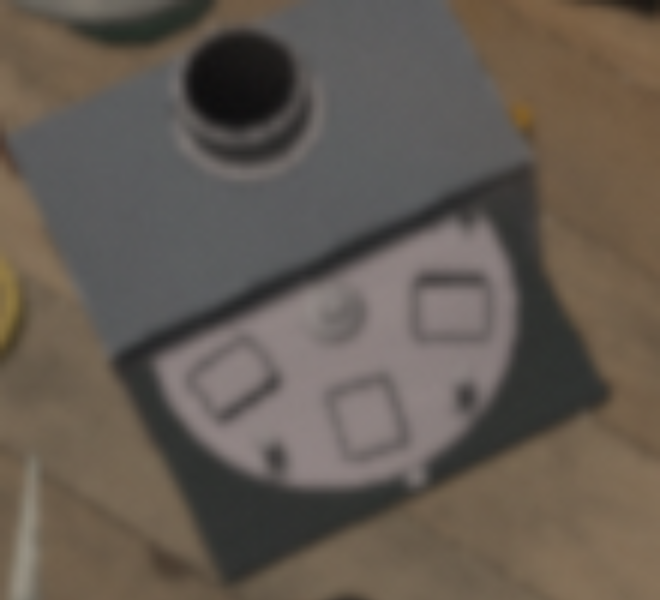

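The crop shows the front nest at (368,415) with its pegs at (275,458) and (463,395). The front nest sits about 9° clockwise of the loading place, so the carousel starts between clicks. I go to the handle first.

Emit:
carry_out([
  {"hand": 30,"x": -0.555,"y": -0.387,"z": 0.0,"az": 1.017},
  {"hand": 30,"x": -0.555,"y": -0.387,"z": 0.0,"az": 1.017},
  {"hand": 30,"x": -0.555,"y": -0.387,"z": 0.0,"az": 1.017},
  {"hand": 30,"x": -0.555,"y": -0.387,"z": 0.0,"az": 1.017},
  {"hand": 30,"x": -0.555,"y": -0.387,"z": 0.0,"az": 1.017},
  {"hand": 30,"x": -0.555,"y": -0.387,"z": 0.0,"az": 1.017},
  {"hand": 30,"x": -0.555,"y": -0.387,"z": 0.0,"az": 1.017},
  {"hand": 30,"x": -0.555,"y": -0.387,"z": 0.0,"az": 1.017},
])

```text
schema error: expected keys hand, x, y, z, ax, ay, az
```

```bash
python3 -c "
from h import *
print(tool()[1],rel(*chest(-.149,0),.11,CY),rel(*chest(-.149,0),.062,CY),read_state()['opening'])"
```

```text
[0.25736199 0.54145849 0.23678502] {'x': -0.5563, 'y': -0.3864, 'z': 0.1274, 'ax': -0.0016, 'ay': 0.0007, 'az': 1.017} {'x': -0.5563, 'y': -0.3863, 'z': 0.1754, 'ax': -0.0016, 'ay': 0.0007, 'az': 1.017} 0.09324601138254876
```

Emit:
carry_out([
  {"hand": 30,"x": -0.556,"y": -0.386,"z": 0.0,"ax": 0,"ay": 0,"az": 1.017},
  {"hand": 30,"x": -0.556,"y": -0.386,"z": 0.0,"ax": 0,"ay": 0,"az": 1.017},
  {"hand": 30,"x": -0.556,"y": -0.386,"z": 0.0,"ax": 0,"ay": 0,"az": 1.017},
  {"hand": 30,"x": -0.556,"y": -0.386,"z": 0.0,"ax": 0,"ay": 0,"az": 1.017},
  {"hand": 30,"x": -0.556,"y": -0.386,"z": 0.0,"ax": 0,"ay": 0,"az": 1.017},
  {"hand": 30,"x": -0.556,"y": -0.386,"z": 0.0,"ax": 0,"ay": 0,"az": 1.017},
  {"hand": 30,"x": -0.556,"y": -0.386,"z": 0.0,"ax": 0,"ay": 0,"az": 1.017},
  {"hand": 30,"x": -0.556,"y": -0.386,"z": 0.0,"ax": 0,"ay": 0,"az": 1.017},
])

```text
t: 1.1
tool_pos: [0.5066, 0.1061, 0.4045]
orientation: [-2.096, -2.34, 0.0]
force: [0.4, 0.5, 0.6]
opening: 0.0283
gripper_force: 0.0
```

```bash
python3 -c "
from h import *
print(tool()[1],rel(*chest(-.149,0),.12,CY),rel(*chest(-.149,0),.062,CY),read_state()['opening'])"
```

```text
[0.5065951  0.1060779  0.23751614] {'x': -0.1611, 'y': 0.07, 'z': 0.1175, 'ax': -0.0001, 'ay': -0.0001, 'az': -0.0} {'x': -0.1611, 'y': 0.0701, 'z': 0.1755, 'ax': -0.0001, 'ay': -0.0001, 'az': -0.0} 0.02829727543317986
```

Emit:
carry_out([
  {"hand": 24,"x": -0.161,"y": 0.07,"z": 0.06,"ax": 0,"ay": 0,"az": 0},
  {"hand": 24,"x": -0.161,"y": 0.07,"z": 0.1,"ax": 0,"ay": 0,"az": 0},
  {"hand": 24,"x": -0.161,"y": 0.07,"z": 0.118,"ax": 0,"ay": 0,"az": 0},
  {"hand": 24,"x": -0.161,"y": 0.07,"z": 0.118,"ax": 0,"ay": 0,"az": 0},
])

```text
t: 1.6
tool_pos: [0.5928, -0.0466, 0.2829]
orientation: [-2.096, -2.335, 0.005]
force: [-0.4, -0.9, -0.5]
opening: 0.0225
gripper_force: 0.0
```

```bash
python3 -c "
from h import *
print(tool()[1],rel(*chest(-.149,0),.062,CY),read_state()['opening'])
im,d,w=cloud('side');cv2.imwrite('pics/h1.png',cv2.resize(im[150:270,240:400],(800,600),interpolation=2))"
```

```text
[ 0.59203218 -0.04650869  0.11589172] {'x': 0.0001, 'y': 0.0013, 'z': 0.0539, 'ax': -0.0047, 'ay': -0.0009, 'az': -0.0022} 0.022540303966121514
```

View pics/h1.png

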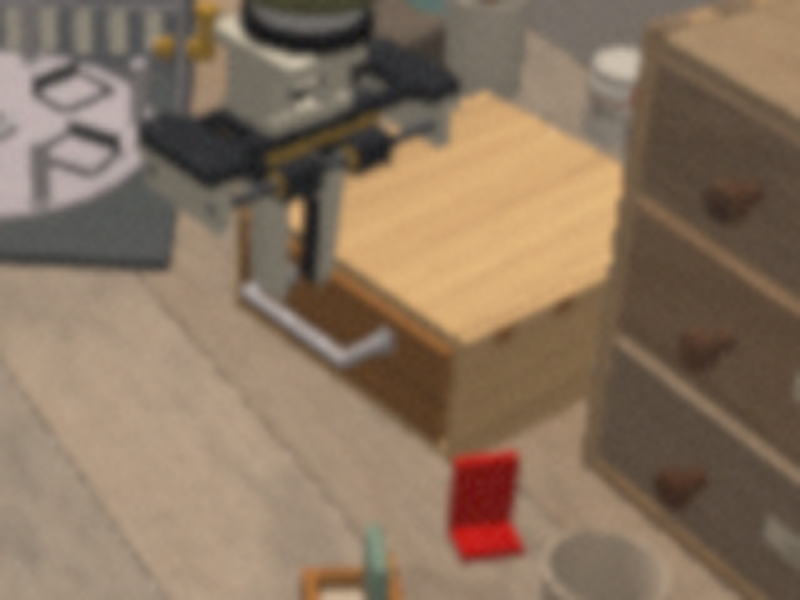

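The fingers at (270,285) and (315,275) straddle the bar plane above its middle. I descend and grip.

Emit:
carry_out([
  {"hand": 24,"x": 0.0,"y": 0.001,"z": 0.025,"ax": 0,"ay": 0,"az": 0},
  {"hand": 24,"x": 0.0,"y": 0.001,"z": 0.045,"ax": 0,"ay": 0,"az": 0},
  {"hand": 24,"x": 0.0,"y": 0.001,"z": 0.054,"ax": 0,"ay": 0,"az": 0},
  {"hand": 24,"x": 0.0,"y": 0.001,"z": 0.054,"ax": 0,"ay": 0,"az": 0},
  {"hand": 2,"x": 0.0,"y": 0.001,"z": 0.054,"ax": 0,"ay": 0,"az": 0},
  {"hand": 2,"x": 0.0,"y": 0.001,"z": 0.054,"ax": 0,"ay": 0,"az": 0},
  {"hand": 2,"x": 0.0,"y": 0.001,"z": 0.054,"ax": 0,"ay": 0,"az": 0},
], newtons=8)

```text
t: 2.52
tool_pos: [0.5949, -0.0441, 0.2339]
orientation: [2.095, 2.339, 0.002]
force: [1.3, 2.4, 2.2]
opening: 0.0084
gripper_force: 8.0
```

Gripped on the 9 mm bar. Now I pull.

Emit:
carry_out([
  {"hand": 2,"x": 0,"y": -0.02,"z": 0,"ax": 0,"ay": 0,"az": 0},
  {"hand": 2,"x": 0,"y": -0.05,"z": 0,"ax": 0,"ay": 0,"az": 0},
  {"hand": 2,"x": 0,"y": -0.08,"z": 0,"ax": 0,"ay": 0,"az": 0},
  {"hand": 2,"x": 0,"y": -0.11,"z": 0,"ax": 0,"ay": 0,"az": 0},
  {"hand": 2,"x": 0,"y": -0.135,"z": 0,"ax": 0,"ay": 0,"az": 0},
  {"hand": 2,"x": 0,"y": -0.142,"z": 0,"ax": 0,"ay": 0,"az": 0},
  {"hand": 2,"x": 0,"y": -0.142,"z": 0,"ax": 0,"ay": 0,"az": 0},
], newtons=20)

```text
t: 3.4
tool_pos: [0.4537, -0.0596, 0.2337]
orientation: [2.095, 2.338, 0.004]
force: [3.6, 3.6, 1.0]
opening: 0.0082
gripper_force: 20.0
```

Emit:
carry_out([
  {"hand": 24,"x": 0,"y": 0,"z": 0,"ax": 0,"ay": 0,"az": 0},
  {"hand": 24,"x": 0,"y": 0,"z": 0,"ax": 0,"ay": 0,"az": 0},
  {"hand": 24,"x": 0,"y": 0,"z": -0.05,"ax": 0,"ay": 0,"az": 0},
  {"hand": 24,"x": 0,"y": 0,"z": -0.1,"ax": 0,"ay": 0,"az": 0},
  {"hand": 30,"x": 0.06,"y": 0,"z": -0.13,"ax": 0,"ay": 0,"az": 0},
  {"hand": 30,"x": 0.12,"y": 0,"z": -0.13,"ax": 0,"ay": 0,"az": 0},
  {"hand": 30,"x": 0.18,"y": 0,"z": -0.13,"ax": 0,"ay": 0,"az": 0},
  {"hand": 30,"x": 0.2,"y": 0,"z": -0.13,"ax": 0,"ay": 0,"az": 0},
])

```text
t: 4.4
tool_pos: [0.4304, 0.1417, 0.3628]
orientation: [-2.092, -2.343, -0.0]
force: [1.0, -1.4, 0.4]
opening: 0.0278
gripper_force: 0.0
```

```bash
python3 - <<'E'
from h import *
s=read_state();print(s['t'],tool()[1],s['opening'])
a=read_camera('top');b=read_camera('side')
for n,x in(('top',a),('side',b)):
    im,d,w=cloud(n,x);np.savez(n+'1.npz',im=im,d=d,w=w)
u=pix('top',[[*chest(-.2,0),.05]])[0].astype(int);v=pix('side',[[*chest(-.2,0),.05]])[0].astype(int)
A=cv2.resize(a[0][u[1]-40:u[1]+40,u[0]-40:u[0]+40],(400,400));B=cv2.resize(b[0][v[1]-50:v[1]+50,v[0]-50:v[0]+50],(400,400))
cv2.imwrite('pics/d1.png',np.hstack([A,B]));print(u,v)
E
```

```text
4.4 [0.43038988 0.14178677 0.19576364] 0.027836147246347913
[293 205] [284 224]
```

View pics/d1.png

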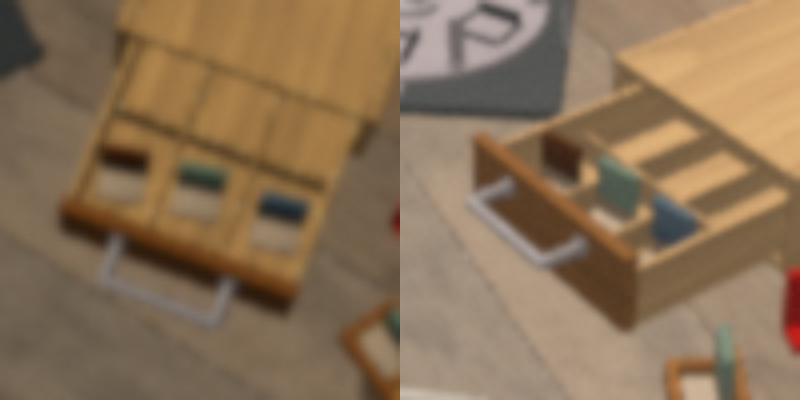

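All three drawer tiles are there: brown (125,160), green (202,175) and blue (280,207) in the top crop, their plates at the rear of the feet. Next I measure the plates in the chest frame, and tile_4.

```bash
cat >> h.py <<'E'
def inframe(w,o,yaw):
    c,s=np.cos(yaw),np.sin(yaw);return (w[...,:2]-o)@np.array([[c,-s],[s,c]])
def drawer(n,w,d,front=-.245):
    h=inframe(w,CH,CY);o=[]
    for y in(.06,0,-.06):
        m=(d>0)&(abs(h[...,1]-y)<.025)&(h[...,0]>front+.015)&(h[...,0]<-.16)&(w[...,2]>.052)&(w[...,2]<.09)
        if m.sum()<3: continue
        v,u=np.where(m);z=np.percentile(w[m][:,2],85);hi=m&(w[...,2]>z-.012)
        v,u=np.where(hi);q=inframe(onplane(n,np.stack([u,v],-1),z),CH,CY)
        print(n,y,"n",m.sum(),"z",np.round(z,4),"x,y med",np.round(np.median(h[hi],0),4),"cast",np.round(np.median(q,0),4),"y rng",np.round(np.percentile(h[m][:,1],[3,97]),3))
def carrier(n,w,d,o,yaw):
    m=(d>0)&(np.hypot(*np.moveaxis(w[...,:2]-o,-1,0))<.08)
    hi=m&(w[...,2]>.045)&(w[...,2]<.075);lo=m&(w[...,2]>.012)&(w[...,2]<.04)
    r=cv2.minAreaRect((w[lo][:,:2]*1000).astype(np.float32))
    print(n,"plate",hi.sum(),np.round(np.median(w[hi],0),4),"carrier",np.round(r[0],1),np.round(r[1],1),round(r[2],1))
    if hi.sum()>5:
        print("  plate rect",cv2.minAreaRect((w[hi][:,:2]*1000).astype(np.float32)))
E
python3 - <<'E'
from h import *
for n in("top","side"):
    X=np.load(n+"1.npz");w,d=X["w"],X["d"];drawer(n,w,d);carrier(n,w,d,[.499,-.254],0)
    h=inframe(w,CH,CY);m=(abs(h[...,1])<.1)&(h[...,0]<-.2)&(h[...,0]>-.29)&(w[...,2]>.074)&(w[...,2]<.09);print("front",np.round(np.percentile(h[m][:,0],[5,50,95]),4),np.round(np.percentile(h[m][:,1],[1,50,99]),4))
E
```

```text
top 0.06 n 29 z 0.0708 x,y med [-0.19    0.0647] cast [-0.1913  0.0645] y rng [0.052 0.083]
top 0 n 36 z 0.0755 x,y med [-0.1821  0.0073] cast [-0.1831  0.0072] y rng [-0.008  0.023]
top -0.06 n 52 z 0.0785 x,y med [-0.1842 -0.0603] cast [-0.1856 -0.0603] y rng [-0.085 -0.041]
top plate 33 [ 0.5229 -0.2313  0.0608] carrier [ 494.3 -260.9] [140.3  58.2] 57.9
  plate rect ((522.5287475585938, -231.2454071044922), (35.606082916259766, 9.149919509887695), 59.2982177734375)
front [-0.255  -0.2496 -0.2435] [-0.0879  0.0009  0.0965]
side 0.06 n 56 z 0.0682 x,y med [-0.1933  0.065 ] cast [-0.1964  0.0607] y rng [0.049 0.083]
side 0 n 81 z 0.0734 x,y med [-0.1855  0.0031] cast [-0.1882 -0.0006] y rng [-0.013  0.023]
side -0.06 n 97 z 0.0763 x,y med [-0.1869 -0.0637] cast [-0.1895 -0.0671] y rng [-0.084 -0.043]
side plate 58 [ 0.5187 -0.2403  0.0598] carrier [ 495.6 -262.3] [137.4  56. ] 59.5
  plate rect ((522.1045532226562, -235.18115234375), (38.90883255004883, 9.104791641235352), 60.48889923095703)
front [-0.257  -0.2531 -0.2451] [-0.0928 -0.0076  0.0939]
```

```bash
cat >> h.py <<'E'
HS=dict(brown=.050,green=.056,blue=.059)
def cmask(im,col):
    b,g,r=[im[...,i].astype(int) for i in range(3)]
    return dict(green=(g>r+8)&(g>=b-2),blue=(b>r+12)&(b>g+5),brown=(np.maximum(np.maximum(r,g),b)<105)&(r>b+12))[col]
def plates(n,im,w,d,o,yaw,box,col,ztop):
    h=inframe(w,o,yaw);m=cmask(im,col)&(d>0)&(h[...,0]>box[0])&(h[...,0]<box[1])&(h[...,1]>box[2])&(h[...,1]<box[3])&(w[...,2]>ztop-.03)&(w[...,2]<ztop+.012)
    k,l,s,_=cv2.connectedComponentsWithStats(m.astype(np.uint8));
    if k<2: print(n,col,"none");return
    m=l==1+np.argmax(s[1:,4]);q=h[m];r=cv2.minAreaRect((q*1000).astype(np.float32))
    print(n,col,m.sum(),"z max",np.round(np.percentile(w[m][:,2],95),4),"x",np.round(np.percentile(q[:,0],[5,50,95])*1000,1),"y",np.round(np.percentile(q[:,1],[2,50,98])*1000,1),"rect",np.round(r[0],1),np.round(r[1],1),round(r[2],1))
E
python3 - <<'E'
from h import *
for n in("top","side"):
    X=np.load(n+"1.npz");im,w,d=X["im"],X["w"],X["d"]
    for c,y in(("brown",.06),("green",0),("blue",-.06)): plates(n,im,w,d,CH,CY,(-.23,-.15,y-.027,y+.027),c,.018+HS[c])
    plates(n,im,w,d,np.array([.499,-.254]),np.radians(-28),(-.03,.05,-.06,.06),"green",.062)
print(rel(*(chest(-.187,-.062)),.15,CY))
E
```

```text
top brown 38 z max 0.0725 x [-197.  -192.3 -187.3] y [51.7 68.4 86.5] rect [-191.    69.4] [ 9.2 36.2] 8.8
top green 12 z max 0.0751 x [-188.2 -185.  -181.7] y [-1.8  9.1 19.3] rect [-184.6    9.1] [ 4.8 23.3] 11.9
top blue 7 z max 0.0798 x [-189.1 -187.8 -185.7] y [-66.9 -56.8 -48.8] rect [-187.2  -57.8] [ 2.5 19.3] 6.1
top green 17 z max 0.0647 x [ 5.8  7.6 10.4] y [16.5 29.8 42.6] rect [ 8.  29.3] [26.9  5.2] 87.3
side brown 94 z max 0.0688 x [-198.2 -193.7 -187.9] y [48.5 63.1 84.7] rect [-193.3   66.8] [10.7 37.9] 3.9
side green 54 z max 0.0743 x [-189.2 -185.8 -182. ] y [-11.7   2.   15.6] rect [-185.4    3.9] [32.6  9.6] 86.8
side blue 47 z max 0.0772 x [-189.6 -187.8 -184. ] y [-75.8 -61.3 -49.4] rect [-186.7  -63.2] [ 6.1 27.9] 5.3
side green 23 z max 0.0631 x [ 8.3 10.1 12.9] y [ 8.6 23.3 43.6] rect [11.3 26.5] [36.1  5.1] 83.2
{'x': -0.2663, 'y': 0.1027, 'z': 0.0454, 'ax': -0.0007, 'ay': -0.0002, 'az': 0.0034}
```

```bash
cat >> h.py <<'E'
LY=BY-np.pi/2
def peg(a): a=np.radians(a);return booth(-.112*np.cos(a),-.112*np.sin(a))
E
python3 - <<'E'
from h import *
print(peg(27.5),rel(*peg(27.5),.13,LY),rel(*peg(27.5),.076,LY))
d=peg(36)-peg(27.5);c,s=np.cos(LY),np.sin(LY);print("tool x,y",d@[-s,c],d@[c,s])
# arc -36 -> 36 and back in tool xy
for a in(-36,-24,-12,0,12,24,36):
    d=peg(a)-peg(-36);print(a,np.round([d@[-s,c],d@[c,s]],4))
E
```

```text
[0.54426876 0.19190782] {'x': 0.0379, 'y': 0.1186, 'z': 0.0655, 'ax': -0.0007, 'ay': 0.0001, 'az': 0.7208} {'x': 0.0379, 'y': 0.1187, 'z': 0.1195, 'ax': -0.0007, 'ay': 0.0001, 'az': 0.7208}
tool x,y 0.008735309945966722 0.014116103574433162
-36 [0. 0.]
-24 [-0.0117  0.0203]
-12 [-0.0189  0.0425]
0 [-0.0214  0.0658]
12 [-0.0189  0.0891]
24 [-0.0117  0.1114]
36 [0.     0.1317]
```

Emit:
carry_out([
  {"hand": 45,"x": 0.038,"y": 0.1186,"z": 0.0,"ax": 0,"ay": 0,"az": 0.721},
  {"hand": 45,"x": 0.038,"y": 0.1186,"z": 0.0,"ax": 0,"ay": 0,"az": 0.721},
  {"hand": 45,"x": 0.038,"y": 0.1186,"z": 0.03,"ax": 0,"ay": 0,"az": 0.721},
  {"hand": 45,"x": 0.038,"y": 0.1186,"z": 0.06,"ax": 0,"ay": 0,"az": 0.721},
  {"hand": 45,"x": 0.038,"y": 0.1186,"z": 0.1,"ax": 0,"ay": 0,"az": 0.721},
  {"hand": 45,"x": 0.038,"y": 0.1186,"z": 0.1195,"ax": 0,"ay": 0,"az": 0.721},
  {"hand": 45,"x": 0.038,"y": 0.1186,"z": 0.1195,"ax": 0,"ay": 0,"az": 0.721},
  {"hand": 10,"x": 0.038,"y": 0.1186,"z": 0.1195,"ax": 0,"ay": 0,"az": 0.721},
], newtons=5)

```text
t: 5.5
tool_pos: [0.5458, 0.1897, 0.2449]
orientation: [2.786, 1.45, 0.003]
force: [0.4, -0.4, -0.0]
opening: 0.036
gripper_force: 0.0
```

Emit:
carry_out([
  {"hand": 10,"x": 0,"y": 0,"z": 0,"ax": 0,"ay": 0,"az": 0},
  {"hand": 10,"x": 0,"y": 0,"z": 0,"ax": 0,"ay": 0,"az": 0},
])

```text
t: 5.75
tool_pos: [0.5454, 0.19, 0.2446]
orientation: [2.786, 1.451, 0.003]
force: [-0.4, 0.4, 0.3]
opening: 0.0165
gripper_force: 0.5
```

```bash
python3 - <<'E'
from h import *
s,g,M=tool();print(s['t'],g,s['opening'],s['gripper_force'],s['force'],inframe(g,AX,BY),np.degrees(np.arctan2(M[1,1],M[0,1])))
E
```

```text
5.75 [0.54570524 0.19013331 0.07755475] 0.016452675874330826 0.519078578799963 [-0.42194095  0.36763852  0.33646375] [-0.09998254 -0.05390815] -34.999837270849554
```

Emit:
carry_out([
  {"hand": 8,"x": 0,"y": 0,"z": 0,"ax": 0,"ay": 0,"az": 0},
  {"hand": 8,"x": 0.003,"y": 0.005,"z": 0,"ax": 0,"ay": 0,"az": 0},
  {"hand": 8,"x": 0.006,"y": 0.01,"z": 0,"ax": 0,"ay": 0,"az": 0},
  {"hand": 8,"x": 0.008,"y": 0.012,"z": 0,"ax": 0,"ay": 0,"az": 0},
  {"hand": 8,"x": 0.008,"y": 0.012,"z": 0,"ax": 0,"ay": 0,"az": 0},
  {"hand": 45,"x": 0.008,"y": 0.012,"z": 0,"ax": 0,"ay": 0,"az": 0},
  {"hand": 45,"x": 0.008,"y": 0.012,"z": 0,"ax": 0,"ay": 0,"az": 0},
])

```text
t: 6.62
tool_pos: [0.5592, 0.1894, 0.2426]
orientation: [-2.786, -1.45, 0.002]
force: [-0.6, -0.0, 0.1]
opening: 0.0274
gripper_force: 0.0
```

Emit:
carry_out([
  {"hand": 45,"x": 0,"y": 0,"z": -0.05,"ax": 0,"ay": 0,"az": 0},
  {"hand": 45,"x": 0,"y": 0,"z": -0.1,"ax": 0,"ay": 0,"az": 0},
  {"hand": 45,"x": -0.06,"y": -0.0,"z": -0.12,"ax": 0,"ay": 0,"az": 0},
  {"hand": 45,"x": -0.12,"y": -0.0,"z": -0.12,"ax": 0,"ay": 0,"az": 0},
  {"hand": 45,"x": -0.18,"y": -0.0,"z": -0.12,"ax": 0,"ay": 0,"az": 0},
])

```text
t: 7.25
tool_pos: [0.455, 0.041, 0.3633]
orientation: [2.786, 1.452, 0.001]
force: [1.2, -0.8, 1.3]
opening: 0.042
gripper_force: 0.0
```

```bash
cat >> h.py <<'E'
def pegs(views=("top","side")):
    for n in views:
        im,d,w=cloud(n);b=inframe(w,AX,BY);r=np.hypot(b[...,0],b[...,1])
        m=(w[...,2]>.06)&(w[...,2]<.1)&(r<.135)&(r>.1)&(b[...,0]<.02)
        k,l,s,c=cv2.connectedComponentsWithStats(m.astype(np.uint8),connectivity=8)
        print(n,[(np.round(np.median(b[l==i],0)*1000,0).tolist(),round(float(np.degrees(np.arctan2(*-np.median(b[l==i],0)[::-1]))),1)) for i in range(1,k) if s[i,4]>6])
        yield n,im,d,w
E
python3 - <<'E'
from h import *
for n,im,d,w in pegs(): np.savez(n+"2.npz",im=im,d=d,w=w)
s,g,M=tool();print(s['t'],g,s['opening'])
print(rel(*chest(-.187,-.062),.15,CY),rel(*chest(-.187,-.062),.06,CY))
E
```

```text
top [([-89.0, 65.0], -36.2)]
side [([-91.0, 64.0], -35.2)]
7.35 [0.45300889 0.03875585 0.19518299] 0.041729756697165915
{'x': -0.0603, 'y': 0.1767, 'z': 0.0451, 'ax': -0.0021, 'ay': 0.002, 'az': -0.7242} {'x': -0.06, 'y': 0.1768, 'z': 0.1351, 'ax': -0.0021, 'ay': 0.002, 'az': -0.7242}
```

The carousel is clicked in, with a peg at −36°. Next the blue tile (tile_3, 59 mm by its height).

Emit:
carry_out([
  {"hand": 28,"x": -0.06,"y": 0.177,"z": 0.0,"ax": 0,"ay": 0,"az": -0.724},
  {"hand": 28,"x": -0.06,"y": 0.177,"z": 0.0,"ax": 0,"ay": 0,"az": -0.724},
  {"hand": 28,"x": -0.06,"y": 0.177,"z": 0.0,"ax": 0,"ay": 0,"az": -0.724},
  {"hand": 28,"x": -0.06,"y": 0.177,"z": 0.03,"ax": 0,"ay": 0,"az": -0.724},
  {"hand": 28,"x": -0.06,"y": 0.177,"z": 0.05,"ax": 0,"ay": 0,"az": -0.724},
  {"hand": 28,"x": -0.06,"y": 0.177,"z": 0.05,"ax": 0,"ay": 0,"az": -0.724},
])

```text
t: 8.1
tool_pos: [0.5657, -0.1076, 0.3105]
orientation: [-2.093, -2.337, 0.003]
force: [-0.5, -0.4, 0.5]
opening: 0.026
gripper_force: 0.0
```

```bash
python3 - <<'E'
from h import *
s,g,M=tool();print(s['t'],g,s['opening'],inframe(g,CH,CY),rel(*chest(-.187,-.062),.057,CY))
E
```

```text
8.1 [ 0.5648376  -0.10733547  0.14352232] 0.026045502460250808 [-0.18457886 -0.05742764] {'x': -0.0044, 'y': -0.0028, 'z': 0.0865, 'ax': -0.0047, 'ay': -0.0022, 'az': -0.0}
```

Emit:
carry_out([
  {"hand": 28,"x": -0.004,"y": -0.003,"z": 0.0,"ax": 0,"ay": 0,"az": 0},
  {"hand": 28,"x": -0.004,"y": -0.003,"z": 0.04,"ax": 0,"ay": 0,"az": 0},
  {"hand": 28,"x": -0.004,"y": -0.003,"z": 0.07,"ax": 0,"ay": 0,"az": 0},
  {"hand": 28,"x": -0.004,"y": -0.003,"z": 0.0865,"ax": 0,"ay": 0,"az": 0},
  {"hand": 28,"x": -0.004,"y": -0.003,"z": 0.0865,"ax": 0,"ay": 0,"az": 0},
  {"hand": 2,"x": -0.004,"y": -0.003,"z": 0.0865,"ax": 0,"ay": 0,"az": 0},
  {"hand": 2,"x": -0.004,"y": -0.003,"z": 0.0865,"ax": 0,"ay": 0,"az": 0},
  {"hand": 2,"x": -0.004,"y": -0.003,"z": 0.0865,"ax": 0,"ay": 0,"az": 0},
], newtons=12)

```text
t: 9.1
tool_pos: [0.5648, -0.1133, 0.2283]
orientation: [2.091, 2.342, 0.001]
force: [-1.6, -0.4, 6.1]
opening: 0.0078
gripper_force: 12.0
```

```bash
python3 - <<'E'
from h import *
s,g,M=tool();print(s['t'],g,s['opening'],s['gripper_force'],s['force'],inframe(g,CH,CY))
p=booth(-.080,-.011)
print("over",p,rel(*p,.155,LY),"z at",rel(*p,.0815,LY))
E
```

```text
9.1 [ 0.56522922 -0.11339564  0.06131681] 0.007824292757991484 11.973304599523544 [-1.64539189 -0.37166154  6.11983443] [-0.18485462 -0.06349419]
over [0.52187556 0.23103021] {'x': 0.3468, 'y': -0.0037, 'z': -0.0941, 'ax': 0.0026, 'ay': 0.0003, 'az': 0.7204} z at {'x': 0.3469, 'y': -0.0038, 'z': -0.0206, 'ax': 0.0026, 'ay': 0.0003, 'az': 0.7204}
```

Gripped at 7.8 mm. I lift and carry it over the loading place.

Emit:
carry_out([
  {"hand": 2,"x": 0,"y": 0,"z": -0.05,"ax": 0,"ay": 0,"az": 0},
  {"hand": 2,"x": 0,"y": 0,"z": -0.1,"ax": 0,"ay": 0,"az": 0},
  {"hand": 2,"x": 0.06,"y": 0,"z": -0.105,"ax": 0,"ay": 0,"az": 0.18},
  {"hand": 2,"x": 0.12,"y": 0,"z": -0.105,"ax": 0,"ay": 0,"az": 0.36},
  {"hand": 2,"x": 0.18,"y": 0,"z": -0.105,"ax": 0,"ay": 0,"az": 0.54},
  {"hand": 2,"x": 0.24,"y": -0.002,"z": -0.105,"ax": 0,"ay": 0,"az": 0.72},
  {"hand": 2,"x": 0.3,"y": -0.004,"z": -0.105,"ax": 0.0,"ay": 0,"az": 0.72},
  {"hand": 2,"x": 0.347,"y": -0.004,"z": -0.105,"ax": 0.0,"ay": 0,"az": 0.72},
])

```text
t: 10.1
tool_pos: [0.5203, 0.2335, 0.3322]
orientation: [-2.784, -1.456, -0.001]
force: [0.5, -0.8, 0.1]
opening: 0.0077
gripper_force: 12.0
```

Emit:
carry_out([
  {"hand": 2,"x": 0,"y": 0,"z": 0,"ax": 0,"ay": 0,"az": 0},
  {"hand": 2,"x": 0,"y": 0,"z": 0,"ax": 0,"ay": 0,"az": 0},
])

```text
t: 10.35
tool_pos: [0.521, 0.2312, 0.3317]
orientation: [2.783, 1.457, -0.0]
force: [-0.2, 0.4, 0.7]
opening: 0.0082
gripper_force: 12.0
```

```bash
cat >> h.py <<'E'
def held(col,ztop,views=("side","top"),save=None):
    """held plate in the tool frame: x across pads (tool x), y along closing"""
    s,g,M=tool();print("t",s["t"],"g",np.round(g,4),"open",round(s["opening"],4),"booth",np.round(inframe(g,AX,BY),4))
    yaw=np.arctan2(M[1,1],M[0,1])
    for n in views:
        im,d,w=cloud(n);plates(n,im,w,d,g[:2],yaw,(-.03,.03,-.04,.04),col,ztop)
        if save: 
            u,v=pix(n,[g])[0].astype(int);cv2.imwrite(f"pics/{save}_{n}.png",cv2.resize(im[v-40:v+40,u-50:u+50],(800,640))[:600])
E
python3 - <<'E'
from h import *
held("blue",tool()[1][2]+.016,save="b1")
p=booth(-.080,-.011);print(rel(*p,.0835,LY))
E
```

```text
t 10.35 g [0.521  0.2311 0.1647] open 0.0082 booth [-0.0805 -0.0103]
side blue 2 z max 0.162 x [1.9 1.9 1.9] y [-17.1 -16.8 -16.5] rect [  1.9 -16.8] [0.5 0. ] -97.3
top blue none
{'x': 0.001, 'y': -0.0001, 'z': 0.0812, 'ax': 0.0002, 'ay': 0.0003, 'az': -0.001}
```

View pics/b1_side.png

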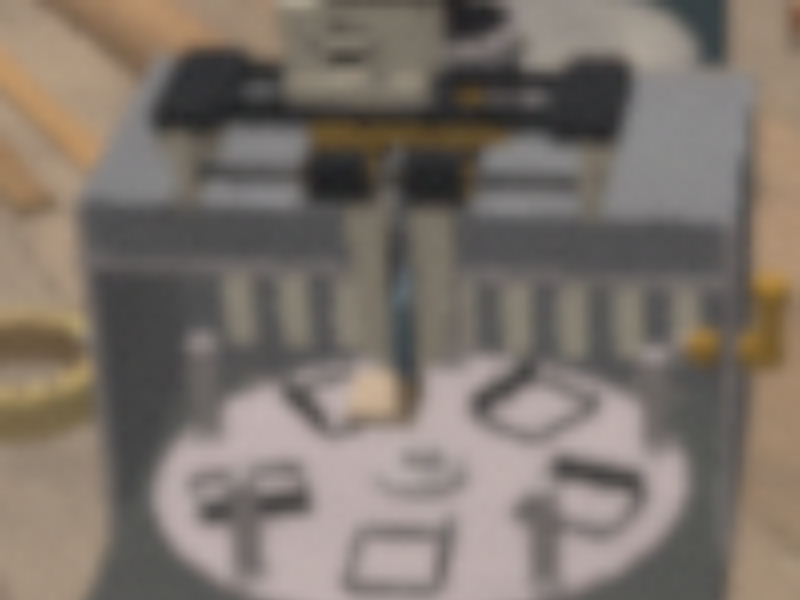

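The side crop shows the tile edge-on between the fingers, with its foot and toe at (380,395) pointing left to the toe side. That is the right way round, so I lower it.

Emit:
carry_out([
  {"hand": 2,"x": 0.001,"y": 0,"z": 0.03,"ax": 0,"ay": 0,"az": 0},
  {"hand": 2,"x": 0.001,"y": 0,"z": 0.055,"ax": 0,"ay": 0,"az": 0},
  {"hand": 2,"x": 0.001,"y": 0,"z": 0.07,"ax": 0,"ay": 0,"az": 0},
  {"hand": 2,"x": 0.001,"y": 0,"z": 0.077,"ax": 0,"ay": 0,"az": 0},
  {"hand": 2,"x": 0.001,"y": 0,"z": 0.08,"ax": 0,"ay": 0,"az": 0},
  {"hand": 2,"x": 0.001,"y": 0,"z": 0.08,"ax": 0,"ay": 0,"az": 0},
])

```text
t: 11.2
tool_pos: [0.5219, 0.2322, 0.2524]
orientation: [2.784, 1.456, 0.001]
force: [0.3, -0.3, 0.4]
opening: 0.008
gripper_force: 12.0
```

```bash
python3 - <<'E'
from h import *
held("blue",.099,save="b2")
print(read_state()["force"])
E
```

```text
t 11.2 g [0.5221 0.2322 0.0854] open 0.008 booth [-0.0789 -0.0105]
side blue 1 z max 0.0857 x [2.1 2.1 2.1] y [-19.4 -19.4 -19.4] rect [  2.1 -19.4] [0. 0.] 0.0
top blue none
[0.02128634 0.37594857 0.22508955]
```

View pics/b2_side.png

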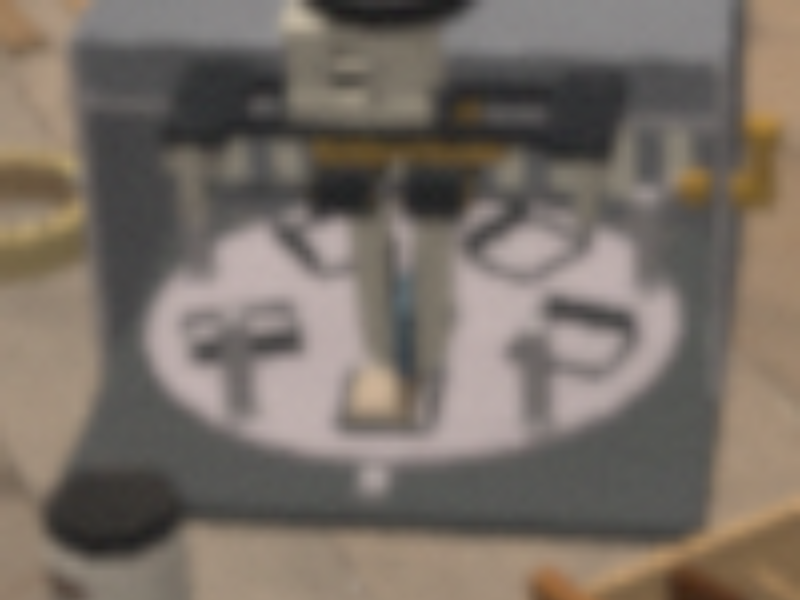

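The foot (352–410, 395) is inside the front nest's frame but near the toe lip. I shift 3 mm toward the backstop, lower and release.

Emit:
carry_out([
  {"hand": 2,"x": -0.001,"y": 0.003,"z": 0,"ax": 0,"ay": 0,"az": 0},
  {"hand": 2,"x": -0.001,"y": 0.003,"z": 0.002,"ax": 0,"ay": 0,"az": 0},
  {"hand": 2,"x": -0.001,"y": 0.003,"z": 0.0035,"ax": 0,"ay": 0,"az": 0},
  {"hand": 2,"x": -0.001,"y": 0.003,"z": 0.0035,"ax": 0,"ay": 0,"az": 0},
], newtons=5)

```text
t: 11.8
tool_pos: [0.524, 0.2297, 0.2492]
orientation: [2.784, 1.456, 0.002]
force: [-0.2, -0.8, 5.2]
opening: 0.0084
gripper_force: 5.0
```

Emit:
carry_out([
  {"hand": 24,"x": 0,"y": 0,"z": 0,"ax": 0,"ay": 0,"az": 0},
  {"hand": 24,"x": 0,"y": 0,"z": 0,"ax": 0,"ay": 0,"az": 0},
  {"hand": 24,"x": 0,"y": 0,"z": -0.03,"ax": 0,"ay": 0,"az": 0},
  {"hand": 24,"x": 0,"y": 0,"z": -0.08,"ax": 0,"ay": 0,"az": 0},
  {"hand": 24,"x": -0.06,"y": 0,"z": -0.08,"ax": 0,"ay": 0,"az": 0},
  {"hand": 24,"x": -0.12,"y": 0,"z": -0.08,"ax": 0,"ay": 0,"az": 0},
  {"hand": 24,"x": -0.15,"y": 0,"z": -0.08,"ax": 0,"ay": 0,"az": 0},
])

```text
t: 12.68
tool_pos: [0.4364, 0.1049, 0.3277]
orientation: [2.784, 1.455, -0.001]
force: [0.4, 0.3, 2.0]
opening: 0.0222
gripper_force: 0.0
```

```bash
cat >> h.py <<'E'
def standing(col,ztop,save=None,ang=0):
    """plate of tile in nest at angle ang ccw from front, frame: x outward-in radius (booth x), y booth y"""
    for n,im,d,w in pegs():
        plates(n,im,w,d,AX,BY+np.radians(ang),(-.12,-.04,-.04,.03),col,ztop)
        if save:
            u,v=pix(n,[[*booth(-.08,0),.06]])[0].astype(int);cv2.imwrite(f"pics/{save}_{n}.png",cv2.resize(im[v-40:v+40,u-50:u+50],(800,640))[:600])
        np.savez(n+"_last.npz",im=im,d=d,w=w)
E
python3 - <<'E'
from h import *
standing("blue",.099,"b3")
s,g,M=tool();print(s['t'],g,inframe(g,AX,BY))
E
```

```text
top []
top blue none
side [([-91.0, 64.0], -34.9), ([-88.0, -68.0], 38.0)]
side blue none
12.775 [0.43652498 0.10459974 0.16088751] [-0.23252902 -0.01307003]
```

View pics/b3_side.png

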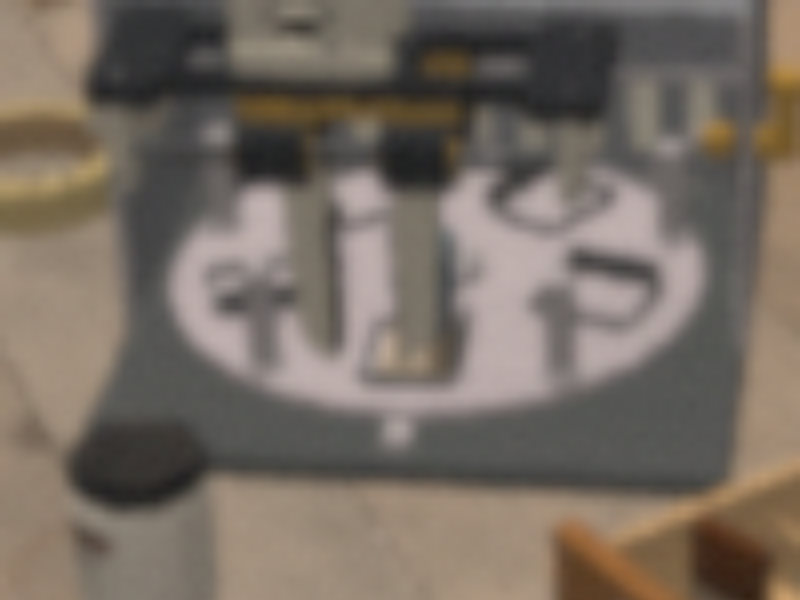

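The tile stands in the front nest with its foot at (405,355) and the plate towards the backstop, and the contact force confirmed the floor. Next I turn the carousel one click using the left peg.

```bash
python3 - <<'E'
from h import *
print(rel(*peg(-36),.150,LY),rel(*peg(-36),.078,LY))
E
```

```text
{'x': 0.1416, 'y': -0.0792, 'z': 0.0108, 'ax': -0.0002, 'ay': 0.0009, 'az': -0.0017} {'x': 0.1417, 'y': -0.0792, 'z': 0.0828, 'ax': -0.0002, 'ay': 0.0009, 'az': -0.0017}
```

Emit:
carry_out([
  {"hand": 28,"x": 0.05,"y": -0.04,"z": 0,"ax": 0,"ay": 0,"az": 0},
  {"hand": 28,"x": 0.1,"y": -0.079,"z": 0.01,"ax": 0,"ay": 0,"az": 0},
  {"hand": 28,"x": 0.1417,"y": -0.079,"z": 0.01,"ax": 0,"ay": 0,"az": 0},
  {"hand": 28,"x": 0.1417,"y": -0.079,"z": 0.01,"ax": 0,"ay": 0,"az": 0},
  {"hand": 28,"x": 0.1417,"y": -0.079,"z": 0.05,"ax": 0,"ay": 0,"az": 0},
  {"hand": 28,"x": 0.1417,"y": -0.079,"z": 0.078,"ax": 0,"ay": 0,"az": 0},
  {"hand": 28,"x": 0.1417,"y": -0.079,"z": 0.083,"ax": 0,"ay": 0,"az": 0},
  {"hand": 22,"x": 0.1417,"y": -0.079,"z": 0.083,"ax": 0,"ay": 0,"az": 0},
])

```text
t: 13.78
tool_pos: [0.4541, 0.2678, 0.2458]
orientation: [2.784, 1.456, 0.0]
force: [-0.1, 0.3, 0.6]
opening: 0.0221
gripper_force: 0.0
```

```bash
python3 - <<'E'
from h import *
s,g,M=tool();print(s['t'],s['opening'],s['force'],g,inframe(g,AX,BY),"want -.0906 .0658")
E
```

```text
13.775 0.022054246729403048 [-0.07911335  0.3103097   0.62049533] [0.45413058 0.26781619 0.07879603] [-0.0884562   0.06562299] want -.0906 .0658
```

Emit:
carry_out([
  {"hand": 22,"x": -0.008,"y": 0.01,"z": 0,"ax": 0,"ay": 0,"az": 0},
  {"hand": 22,"x": -0.0135,"y": 0.0203,"z": 0,"ax": 0,"ay": 0,"az": 0},
  {"hand": 22,"x": -0.021,"y": 0.0425,"z": 0,"ax": 0,"ay": 0,"az": 0},
  {"hand": 22,"x": -0.0235,"y": 0.0658,"z": 0,"ax": 0,"ay": 0,"az": 0},
  {"hand": 22,"x": -0.021,"y": 0.0891,"z": 0,"ax": 0,"ay": 0,"az": 0},
  {"hand": 22,"x": -0.0137,"y": 0.1114,"z": 0,"ax": 0,"ay": 0,"az": 0},
  {"hand": 22,"x": -0.001,"y": 0.1325,"z": 0,"ax": 0,"ay": 0,"az": 0},
  {"hand": 22,"x": -0.001,"y": 0.1335,"z": 0,"ax": 0,"ay": 0,"az": 0},
])

```text
t: 14.78
tool_pos: [0.5646, 0.1897, 0.2461]
orientation: [2.784, 1.453, 0.003]
force: [-0.5, 0.0, -0.1]
opening: 0.0207
gripper_force: 0.0
```

Emit:
carry_out([
  {"hand": 30,"x": 0,"y": 0,"z": 0,"ax": 0,"ay": 0,"az": 0},
  {"hand": 30,"x": 0,"y": -0.001,"z": 0,"ax": 0,"ay": 0,"az": 0},
  {"hand": 30,"x": 0,"y": -0.001,"z": -0.04,"ax": 0,"ay": 0,"az": 0},
  {"hand": 30,"x": 0,"y": 0,"z": -0.09,"ax": 0,"ay": 0,"az": 0},
  {"hand": 30,"x": -0.06,"y": 0,"z": -0.1,"ax": 0,"ay": 0,"az": 0},
  {"hand": 30,"x": -0.12,"y": 0,"z": -0.1,"ax": 0,"ay": 0,"az": 0},
  {"hand": 30,"x": -0.18,"y": 0,"z": -0.1,"ax": 0,"ay": 0,"az": 0},
  {"hand": 30,"x": -0.2,"y": 0,"z": -0.1,"ax": 0,"ay": 0,"az": 0},
])

```text
t: 15.78
tool_pos: [0.4467, 0.0251, 0.345]
orientation: [2.784, 1.454, -0.001]
force: [0.8, -0.7, -0.4]
opening: 0.0278
gripper_force: 0.0
```

```bash
python3 - <<'E'
from h import *
standing("blue",.099,ang=72)
s,g,M=tool();print(s['t'],g,inframe(g,AX,BY))
for n in("top","side"):
    X=np.load(n+"_last.npz");b=inframe(X["w"],AX,BY+np.radians(72));w=X["w"]
    m=(X["d"]>0)&(w[...,2]>.065)&(w[...,2]<.11)&(b[...,0]>-.11)&(b[...,0]<-.05)&(abs(b[...,1])<.04)
    print(n,m.sum(),np.round(np.percentile(b[m],[5,50,95],axis=0)*1000,0).tolist() if m.sum() else "", np.round(np.percentile(w[m][:,2],98),4) if m.sum() else "")
y=.006;x=-.186
print(rel(*chest(x,y),.145,CY),rel(*chest(x,y),.06,CY))
E
```

```text
top [([-96.0, 50.0], -27.6)]
top blue none
side [([15.0, 112.0], -97.7), ([-77.0, -82.0], 46.8), ([-101.0, 50.0], -26.2)]
side blue 5 z max 0.0751 x [-93.7 -89.2 -81.6] y [-33.7 -29.9 -27.5] rect [-88.3 -29.5] [14.6  4.4] 25.0
15.875 [0.44759701 0.02552282 0.17827868] [-0.29114401 -0.06729209]
top 35 [[-93.0, -35.0], [-79.0, -30.0], [-60.0, -27.0]] 0.1003
side 39 [[-95.0, -37.0], [-83.0, -30.0], [-73.0, -26.0]] 0.1
{'x': 0.0049, 'y': 0.1294, 'z': 0.0334, 'ax': 0.0005, 'ay': 0.0002, 'az': -0.7188} {'x': 0.0049, 'y': 0.1294, 'z': 0.1184, 'ax': 0.0005, 'ay': 0.0002, 'az': -0.7188}
```

The tile stands upright (top z 0.100), but the disc coasted to +9°. I take the peg at −27° and bring it back to −36°, this time closed on the peg.

```bash
python3 - <<'E'
from h import *
print(rel(*peg(-27),.150,LY),rel(*peg(-27),.078,LY))
E
```

```text
{'x': 0.1912, 'y': -0.1183, 'z': 0.0282, 'ax': 0.0006, 'ay': 0.0, 'az': -0.0014} {'x': 0.1912, 'y': -0.1184, 'z': 0.1002, 'ax': 0.0006, 'ay': 0.0, 'az': -0.0014}
```

Emit:
carry_out([
  {"hand": 45,"x": 0.05,"y": -0.03,"z": 0,"ax": 0,"ay": 0,"az": 0},
  {"hand": 45,"x": 0.1,"y": -0.06,"z": 0.01,"ax": 0,"ay": 0,"az": 0},
  {"hand": 45,"x": 0.15,"y": -0.09,"z": 0.02,"ax": 0,"ay": 0,"az": 0},
  {"hand": 45,"x": 0.19,"y": -0.118,"z": 0.028,"ax": 0,"ay": 0,"az": 0},
  {"hand": 45,"x": 0.19,"y": -0.118,"z": 0.028,"ax": 0,"ay": 0,"az": 0},
  {"hand": 45,"x": 0.19,"y": -0.118,"z": 0.07,"ax": 0,"ay": 0,"az": 0},
  {"hand": 45,"x": 0.19,"y": -0.118,"z": 0.1,"ax": 0,"ay": 0,"az": 0},
  {"hand": 45,"x": 0.19,"y": -0.118,"z": 0.1,"ax": 0,"ay": 0,"az": 0},
], newtons=4)

```text
t: 16.88
tool_pos: [0.4589, 0.2494, 0.2427]
orientation: [-2.783, -1.456, 0.009]
force: [-0.9, -0.5, -0.4]
opening: 0.042
gripper_force: 0.0
```

Emit:
carry_out([
  {"hand": 5,"x": 0,"y": 0,"z": 0,"ax": 0,"ay": 0,"az": 0},
  {"hand": 5,"x": 0,"y": 0,"z": 0,"ax": 0,"ay": 0,"az": 0},
  {"hand": 5,"x": 0,"y": 0,"z": 0,"ax": 0,"ay": 0,"az": 0},
  {"hand": 5,"x": 0,"y": 0,"z": 0,"ax": 0,"ay": 0,"az": 0},
])

```text
t: 17.38
tool_pos: [0.4609, 0.2502, 0.2465]
orientation: [2.784, 1.456, 0.004]
force: [1.0, -0.7, 5.7]
opening: 0.0136
gripper_force: 4.0
```

```bash
python3 - <<'E'
from h import *
s,g,M=tool();b=inframe(g,AX,BY);print(s['t'],s['opening'],s['gripper_force'],s['force'],g,b,np.degrees(np.arctan2(*-b[::-1])))
print(rel(*peg(-35.5),.078,LY))
E
```

```text
17.375 0.013645273961418042 4.0015047043561935 [ 0.97354253 -0.73954411  5.67506475] [0.46128291 0.25031364 0.07950556] [-0.09874648  0.04976092] -26.744722122936157
{'x': 0.0079, 'y': -0.0151, 'z': 0.0015, 'ax': 0.0013, 'ay': -0.0019, 'az': 0.0003}
```

Emit:
carry_out([
  {"hand": 5,"x": 0.002,"y": -0.005,"z": 0,"ax": 0,"ay": 0,"az": 0},
  {"hand": 5,"x": 0.005,"y": -0.01,"z": 0,"ax": 0,"ay": 0,"az": 0},
  {"hand": 5,"x": 0.008,"y": -0.015,"z": 0,"ax": 0,"ay": 0,"az": 0},
  {"hand": 5,"x": 0.008,"y": -0.0155,"z": 0,"ax": 0,"ay": 0,"az": 0},
  {"hand": 5,"x": 0.008,"y": -0.0155,"z": 0,"ax": 0,"ay": 0,"az": 0},
  {"hand": 30,"x": 0.008,"y": -0.0155,"z": 0,"ax": 0,"ay": 0,"az": 0},
  {"hand": 30,"x": 0.008,"y": -0.0155,"z": 0,"ax": 0,"ay": 0,"az": 0},
  {"hand": 30,"x": 0.008,"y": -0.0155,"z": 0,"ax": 0,"ay": 0,"az": 0},
])

```text
t: 18.38
tool_pos: [0.4517, 0.2652, 0.2445]
orientation: [-2.784, -1.456, 0.003]
force: [0.0, 0.7, -0.3]
opening: 0.0274
gripper_force: 0.0
```

Emit:
carry_out([
  {"hand": 30,"x": 0,"y": 0,"z": -0.05,"ax": 0,"ay": 0,"az": 0},
  {"hand": 30,"x": 0,"y": 0,"z": -0.1,"ax": 0,"ay": 0,"az": 0},
  {"hand": 30,"x": -0.06,"y": 0.0,"z": -0.1,"ax": 0,"ay": 0,"az": 0},
  {"hand": 30,"x": -0.12,"y": 0.02,"z": -0.1,"ax": 0,"ay": 0,"az": 0},
  {"hand": 30,"x": -0.17,"y": 0.06,"z": -0.1,"ax": 0,"ay": 0,"az": 0},
  {"hand": 30,"x": -0.2,"y": 0.1,"z": -0.1,"ax": 0,"ay": 0,"az": 0},
  {"hand": 28,"x": -0.2,"y": 0.12,"z": -0.1,"ax": 0,"ay": 0,"az": 0},
])

```text
t: 19.25
tool_pos: [0.4366, 0.03, 0.3453]
orientation: [2.786, 1.451, -0.0]
force: [-0.2, 1.3, 0.6]
opening: 0.0262
gripper_force: 0.0
```

```bash
cat >> h.py <<'E'
def nest(ang,views=("top","side"),z0=.065,z1=.115):
    """points of a tile plate in the nest ang deg ccw from front; frame x radial(-.08 nest), y: backstop -"""
    for n in views:
        X=np.load(n+"_last.npz");w=X["w"];b=inframe(w,AX,BY+np.radians(ang))
        m=(X["d"]>0)&(w[...,2]>z0)&(w[...,2]<z1)&(b[...,0]>-.11)&(b[...,0]<-.05)&(abs(b[...,1])<.04)
        print(n,"nest",ang,m.sum(),np.round(np.percentile(b[m],[5,50,95],axis=0)*1000,0).tolist() if m.sum() else "",np.round(np.percentile(w[m][:,2],95),4) if m.sum() else "")
E
python3 - <<'E'
from h import *
standing("blue",.099,ang=72);nest(72)
x,y=-.186,.006
s,g,M=tool();print(s['t'],s['opening'],g)
print(rel(*chest(x,y),.145,CY))
E
```

```text
top [([-87.0, 66.0], -37.2)]
top blue 14 z max 0.1037 x [-88.8 -77.4 -67.3] y [-22.8 -18.9 -12.8] rect [-78.8 -18.5] [25.2  9. ] 7.4
side [([-12.0, -101.0], 83.4), ([-90.0, 65.0], -35.9), ([-90.0, -67.0], 36.7)]
side blue 22 z max 0.0803 x [-95.6 -85.8 -70.3] y [-19.6 -15.7 -10.3] rect [-84.5 -14.3] [28.2 10.5] 4.8
top nest 72 48 [[-97.0, -23.0], [-81.0, -17.0], [-63.0, -13.0]] 0.1026
side nest 72 62 [[-100.0, -20.0], [-81.0, -15.0], [-66.0, -10.0]] 0.0991
19.35 0.02607806762644927 [0.43723188 0.03110475 0.17812041]
{'x': 0.0063, 'y': 0.141, 'z': 0.0331, 'ax': -0.0001, 'ay': 0.0003, 'az': -0.72}
```

Clicked in, and tile_3 stands well: plate centre at (−81,−16) mm in its nest frame, top at 0.10. Next the green tile (tile_1).

Emit:
carry_out([
  {"hand": 27,"x": 0.006,"y": 0.141,"z": 0.0,"ax": 0,"ay": 0,"az": -0.72},
  {"hand": 27,"x": 0.006,"y": 0.141,"z": 0.0,"ax": 0,"ay": 0,"az": -0.72},
  {"hand": 27,"x": 0.006,"y": 0.141,"z": 0.0,"ax": 0,"ay": 0,"az": -0.72},
  {"hand": 27,"x": 0.006,"y": 0.141,"z": 0.02,"ax": 0,"ay": 0,"az": -0.72},
  {"hand": 27,"x": 0.006,"y": 0.141,"z": 0.033,"ax": 0,"ay": 0,"az": -0.72},
  {"hand": 27,"x": 0.006,"y": 0.141,"z": 0.033,"ax": 0,"ay": 0,"az": -0.72},
])

```text
t: 20.1
tool_pos: [0.555, -0.0419, 0.3106]
orientation: [-2.094, -2.338, 0.003]
force: [0.4, -0.5, 0.8]
opening: 0.0252
gripper_force: 0.0
```

```bash
python3 - <<'E'
from h import *
s,g,M=tool();print(s['t'],g,s['opening'],inframe(g,CH,CY),rel(*chest(-.187,.006),.057,CY))
E
```

```text
20.1 [ 0.55439245 -0.04180996  0.14361595] 0.0252083426481233 [-0.18777054  0.00884835] {'x': -0.0028, 'y': 0.0005, 'z': 0.0866, 'ax': -0.0032, 'ay': -0.001, 'az': 0.0003}
```

Emit:
carry_out([
  {"hand": 27,"x": -0.003,"y": 0.0,"z": 0.0,"ax": 0,"ay": 0,"az": 0},
  {"hand": 27,"x": -0.003,"y": 0.0,"z": 0.04,"ax": 0,"ay": 0,"az": 0},
  {"hand": 27,"x": -0.003,"y": 0.0,"z": 0.07,"ax": 0,"ay": 0,"az": 0},
  {"hand": 27,"x": -0.003,"y": 0.0,"z": 0.085,"ax": 0,"ay": 0,"az": 0},
  {"hand": 27,"x": -0.003,"y": 0.0,"z": 0.085,"ax": 0,"ay": 0,"az": 0},
  {"hand": 2,"x": -0.003,"y": 0.0,"z": 0.085,"ax": 0,"ay": 0,"az": 0},
  {"hand": 2,"x": -0.003,"y": 0.0,"z": 0.085,"ax": 0,"ay": 0,"az": 0},
  {"hand": 2,"x": -0.003,"y": 0.0,"z": 0.085,"ax": 0,"ay": 0,"az": 0},
], newtons=12)

```text
t: 21.1
tool_pos: [0.557, -0.0459, 0.2288]
orientation: [2.091, 2.342, 0.002]
force: [0.0, 0.1, 6.1]
opening: 0.0078
gripper_force: 12.0
```

```bash
python3 - <<'E'
from h import *
s,g,M=tool();print(s['t'],g,s['opening'],s['gripper_force'],s['force'],inframe(g,CH,CY))
p=booth(-.080,-.012)
print("over",p,rel(*p,.165,LY))
E
```

```text
21.1 [ 0.55742986 -0.04600263  0.06175515] 0.0077521658979700725 12.001863867044449 [0.03012287 0.10767374 6.05692452] [-0.18521155  0.00434768]
over [0.52269671 0.2304595 ] {'x': 0.2784, 'y': -0.0027, 'z': -0.1035, 'ax': 0.0028, 'ay': -0.0002, 'az': 0.7203}
```

Emit:
carry_out([
  {"hand": 2,"x": 0,"y": 0,"z": -0.05,"ax": 0,"ay": 0,"az": 0},
  {"hand": 2,"x": 0,"y": 0,"z": -0.1,"ax": 0,"ay": 0,"az": 0},
  {"hand": 2,"x": 0.03,"y": 0,"z": -0.105,"ax": 0,"ay": 0,"az": 0.18},
  {"hand": 2,"x": 0.07,"y": 0,"z": -0.105,"ax": 0,"ay": 0,"az": 0.36},
  {"hand": 2,"x": 0.12,"y": 0,"z": -0.105,"ax": 0,"ay": 0,"az": 0.54},
  {"hand": 2,"x": 0.17,"y": -0.002,"z": -0.105,"ax": 0,"ay": 0,"az": 0.72},
  {"hand": 2,"x": 0.23,"y": -0.003,"z": -0.105,"ax": 0.0,"ay": 0,"az": 0.72},
  {"hand": 2,"x": 0.277,"y": -0.003,"z": -0.105,"ax": 0.0,"ay": 0,"az": 0.72},
])

```text
t: 22.1
tool_pos: [0.5213, 0.2312, 0.3326]
orientation: [-2.783, -1.457, -0.001]
force: [-0.1, -0.0, 0.1]
opening: 0.0077
gripper_force: 12.0
```

Emit:
carry_out([
  {"hand": 2,"x": 0,"y": 0,"z": 0,"ax": 0,"ay": 0,"az": 0},
  {"hand": 2,"x": 0,"y": 0,"z": 0,"ax": 0,"ay": 0,"az": 0},
])

```text
t: 22.35
tool_pos: [0.522, 0.2288, 0.3322]
orientation: [2.783, 1.457, -0.001]
force: [-0.2, -1.4, -0.7]
opening: 0.0079
gripper_force: 12.0
```

```bash
python3 - <<'E'
from h import *
s,g,M=tool();print(s['t'],g,s['opening'],inframe(g,AX,BY))
p=booth(-.0815,-.0125);print(rel(*p,.0865,LY))
# foot of the held tile seen from the side: light pixels below the fingers
im,d,w=cloud("side");b=inframe(w,g[:2],np.arctan2(M[1,1],M[0,1]))
m=(d>0)&(abs(w[...,2]-(g[2]-.040))<.012)&(abs(b[...,1])<.035)&(b[...,0]>-.03)&(b[...,0]<.01);print(m.sum(),np.round(np.percentile(b[m],[3,50,97],axis=0)*1000,1).tolist())
E
```

```text
22.35 [0.52194313 0.22874363 0.16520932] 0.007945367578131426 [-0.08183906 -0.01236047]
{'x': 0.0003, 'y': 0.0002, 'z': 0.0787, 'ax': 0.0002, 'ay': 0.0005, 'az': 0.0011}
52 [[-24.4, -21.8], [-13.0, -11.4], [3.8, 17.3]]
```

Emit:
carry_out([
  {"hand": 2,"x": 0.001,"y": 0,"z": 0.03,"ax": 0,"ay": 0,"az": 0},
  {"hand": 2,"x": 0.001,"y": 0,"z": 0.055,"ax": 0,"ay": 0,"az": 0},
  {"hand": 2,"x": 0.001,"y": 0,"z": 0.07,"ax": 0,"ay": 0,"az": 0},
  {"hand": 2,"x": 0.001,"y": 0,"z": 0.077,"ax": 0,"ay": 0,"az": 0},
  {"hand": 2,"x": 0.001,"y": 0,"z": 0.081,"ax": 0,"ay": 0,"az": 0},
  {"hand": 2,"x": 0.001,"y": 0,"z": 0.083,"ax": 0,"ay": 0,"az": 0},
  {"hand": 2,"x": 0.001,"y": 0,"z": 0.083,"ax": 0,"ay": 0,"az": 0},
])

```text
t: 23.28
tool_pos: [0.5242, 0.2304, 0.2523]
orientation: [2.784, 1.455, 0.009]
force: [-0.1, 2.1, 7.7]
opening: 0.008
gripper_force: 12.0
```

```bash
python3 - <<'E'
from h import *
s,g,M=tool();print(s['t'],g,"bottom",g[2]-.0438,s['force'],inframe(g,AX,BY))
E
```

```text
23.275 [0.52511962 0.23076176 0.08532667] bottom 0.04152667169799582 [-0.14693247  2.09028869  7.69856304] [-0.07836901 -0.01381707]
```

Emit:
carry_out([
  {"hand": 2,"x": 0,"y": 0,"z": -0.001,"ax": 0,"ay": 0,"az": 0},
  {"hand": 24,"x": 0,"y": 0,"z": -0.001,"ax": 0,"ay": 0,"az": 0},
  {"hand": 24,"x": 0,"y": 0,"z": -0.001,"ax": 0,"ay": 0,"az": 0},
  {"hand": 24,"x": 0,"y": 0,"z": -0.03,"ax": 0,"ay": 0,"az": 0},
  {"hand": 24,"x": 0,"y": 0,"z": -0.075,"ax": 0,"ay": 0,"az": 0},
  {"hand": 24,"x": -0.06,"y": 0.03,"z": -0.08,"ax": 0,"ay": 0,"az": 0},
  {"hand": 24,"x": -0.12,"y": 0.08,"z": -0.08,"ax": 0,"ay": 0,"az": 0},
  {"hand": 24,"x": -0.15,"y": 0.12,"z": -0.08,"ax": 0,"ay": 0,"az": 0},
], newtons=5)

```text
t: 24.28
tool_pos: [0.5332, 0.0438, 0.3292]
orientation: [-2.783, -1.457, 0.0]
force: [0.7, 0.6, -1.1]
opening: 0.0221
gripper_force: 0.0
```

```bash
python3 - <<'E'
from h import *
standing("green",.096);nest(0);nest(72)
s,g,M=tool();print(s['t'],g,s['opening'])
print(rel(*peg(-36),.150,LY),rel(*peg(-36),.078,LY))
E
```

```text
top [([-88.0, 66.0], -36.6)]
top green none
side [([-91.0, 63.0], -34.9), ([-88.0, -67.0], 37.3)]
side green none
top nest 0 8 [[-67.0, -16.0], [-59.0, -12.0], [-55.0, -9.0]] 0.1012
side nest 0 46 [[-98.0, -18.0], [-89.0, -16.0], [-59.0, -11.0]] 0.0996
top nest 72 44 [[-94.0, -24.0], [-78.0, -18.0], [-63.0, -15.0]] 0.1027
side nest 72 29 [[-100.0, -20.0], [-70.0, -16.0], [-62.0, -12.0]] 0.0921
24.375 [0.53439605 0.03973287 0.16220256] 0.022377452310867834
{'x': 0.138, 'y': -0.1968, 'z': 0.0117, 'ax': 0.0014, 'ay': 0.0016, 'az': -0.0053} {'x': 0.1381, 'y': -0.1969, 'z': 0.0837, 'ax': 0.0014, 'ay': 0.0016, 'az': -0.0053}
```

```bash
python3 - <<'E'
from h import *
im=np.load("side_last.npz")["im"];u,v=pix("side",[[*booth(-.08,0),.06]])[0].astype(int)
cv2.imwrite("pics/g3.png",cv2.resize(im[v-25:v+25,u-33:u+33],(792,600),interpolation=2))
for n in("side","top"):
  X=np.load(n+"_last.npz");w=X["w"];b=inframe(w,AX,BY);m=(X["d"]>0)&(w[...,2]>.075)&(w[...,2]<.12)&(b[...,0]>-.105)&(b[...,0]<-.05)&(abs(b[...,1])<.03)
  print(n,np.round(np.sort(w[m][:,2])[-12:],4))
E
```

```text
side [0.0954 0.0961 0.0966 0.0968 0.0973 0.0976 0.0977 0.0988 0.0988 0.0999
 0.0999 0.1006]
top [0.0775 0.0874 0.0901 0.0927 0.0929 0.1002 0.1003 0.1016]
```

View pics/g3.png

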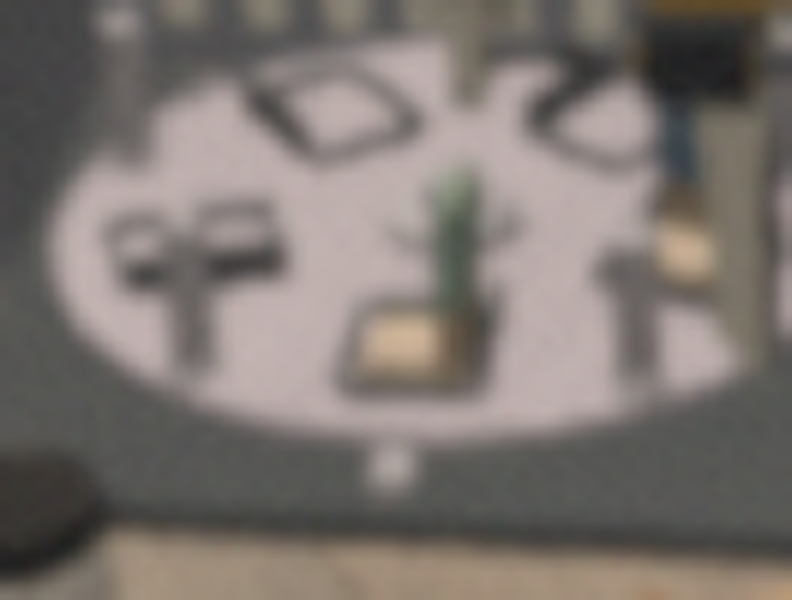

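The crop shows tile_1 upright inside the nest frame, foot at (400,345) and plate at (455,240) by the backstop. Next I turn one click holding the peg.

Emit:
carry_out([
  {"hand": 40,"x": -0.03,"y": -0.06,"z": 0,"ax": 0,"ay": 0,"az": 0},
  {"hand": 40,"x": 0.0,"y": -0.12,"z": 0.0,"ax": 0,"ay": 0,"az": 0},
  {"hand": 40,"x": 0.05,"y": -0.17,"z": 0.01,"ax": 0,"ay": 0,"az": 0},
  {"hand": 40,"x": 0.1,"y": -0.197,"z": 0.01,"ax": 0,"ay": 0,"az": 0},
  {"hand": 40,"x": 0.136,"y": -0.197,"z": 0.01,"ax": 0,"ay": 0,"az": 0},
  {"hand": 40,"x": 0.136,"y": -0.197,"z": 0.04,"ax": 0,"ay": 0,"az": 0},
  {"hand": 40,"x": 0.136,"y": -0.197,"z": 0.075,"ax": 0,"ay": 0,"az": 0},
  {"hand": 40,"x": 0.136,"y": -0.197,"z": 0.083,"ax": 0,"ay": 0,"az": 0},
], newtons=5)

```text
t: 25.38
tool_pos: [0.4479, 0.2693, 0.2432]
orientation: [-2.783, -1.457, 0.009]
force: [0.1, -0.6, 0.1]
opening: 0.0375
gripper_force: 0.0
```

Emit:
carry_out([
  {"hand": 5,"x": 0,"y": 0,"z": 0,"ax": 0,"ay": 0,"az": 0},
  {"hand": 5,"x": 0,"y": 0,"z": 0,"ax": 0,"ay": 0,"az": 0},
  {"hand": 5,"x": 0,"y": 0,"z": 0,"ax": 0,"ay": 0,"az": 0},
  {"hand": 5,"x": 0,"y": 0,"z": 0,"ax": 0,"ay": 0,"az": 0},
])

```text
t: 25.88
tool_pos: [0.4505, 0.2697, 0.248]
orientation: [2.784, 1.456, 0.006]
force: [2.6, -0.3, 5.6]
opening: 0.0141
gripper_force: 5.0
```

```bash
cat > arc.py <<'E'
from h import *
s,g,M=tool();b=inframe(g,AX,BY);print(s['t'],s['opening'],s['gripper_force'],s['force'],g,b,np.degrees(np.arctan2(*-b[::-1])))
for a in(-30,-20,-10,0,10,20,30,36): r=rel(*peg(a),g[2],LY);print(a,r['x'],r['y'],r['z'],r['az'])
E
python3 arc.py
```

```text
25.875 0.014090821449227329 5.002573952078819 [ 2.61643175 -0.31535054  5.6406797 ] [0.45104986 0.26997399 0.0810329 ] [-0.08844253  0.0693842 ] -38.11460094678773
-30 -0.008 0.0137 -0.0 0.0001
-20 -0.0163 0.0314 0.0 0.0001
-10 -0.0213 0.0502 0.0 0.0001
0 -0.023 0.0697 0.0001 0.0001
10 -0.0213 0.0891 0.0001 0.0001
20 -0.0163 0.108 0.0001 0.0001
30 -0.008 0.1257 0.0002 0.0001
36 -0.0017 0.1355 0.0002 0.0001
```

Emit:
carry_out([
  {"hand": 5,"x": -0.008,"y": 0.0137,"z": 0,"ax": 0,"ay": 0,"az": 0},
  {"hand": 5,"x": -0.0163,"y": 0.0314,"z": 0,"ax": 0,"ay": 0,"az": 0},
  {"hand": 5,"x": -0.0213,"y": 0.0502,"z": 0,"ax": 0,"ay": 0,"az": 0},
  {"hand": 5,"x": -0.023,"y": 0.0697,"z": 0,"ax": 0,"ay": 0,"az": 0},
  {"hand": 5,"x": -0.0213,"y": 0.0891,"z": 0,"ax": 0,"ay": 0,"az": 0},
  {"hand": 5,"x": -0.0163,"y": 0.108,"z": 0,"ax": 0,"ay": 0,"az": 0},
  {"hand": 5,"x": -0.008,"y": 0.1257,"z": 0,"ax": 0,"ay": 0,"az": 0},
  {"hand": 5,"x": -0.002,"y": 0.1355,"z": 0,"ax": 0,"ay": 0,"az": 0},
])

```text
t: 26.88
tool_pos: [0.561, 0.1896, 0.246]
orientation: [2.784, 1.454, -0.001]
force: [-1.0, -4.3, 4.3]
opening: 0.0128
gripper_force: 5.4
```

Emit:
carry_out([
  {"hand": 5,"x": 0,"y": 0,"z": 0,"ax": 0,"ay": 0,"az": 0},
  {"hand": 5,"x": 0,"y": 0,"z": 0,"ax": 0,"ay": 0,"az": 0},
  {"hand": 30,"x": 0,"y": 0,"z": 0,"ax": 0,"ay": 0,"az": 0},
  {"hand": 30,"x": 0,"y": 0,"z": 0,"ax": 0,"ay": 0,"az": 0},
  {"hand": 30,"x": 0,"y": 0,"z": -0.04,"ax": 0,"ay": 0,"az": 0},
  {"hand": 30,"x": 0,"y": 0,"z": -0.09,"ax": 0,"ay": 0,"az": 0},
  {"hand": 30,"x": -0.06,"y": 0,"z": -0.1,"ax": 0,"ay": 0,"az": 0},
  {"hand": 30,"x": -0.12,"y": 0,"z": -0.1,"ax": 0,"ay": 0,"az": 0},
])

```text
t: 27.88
tool_pos: [0.491, 0.0917, 0.3479]
orientation: [2.781, 1.458, 0.005]
force: [-0.1, -0.4, -0.0]
opening: 0.0278
gripper_force: 0.0
```

Emit:
carry_out([
  {"hand": 27,"x": -0.06,"y": -0.02,"z": 0,"ax": 0,"ay": 0,"az": 0},
  {"hand": 27,"x": -0.11,"y": -0.04,"z": 0,"ax": 0,"ay": 0,"az": 0},
  {"hand": 27,"x": -0.11,"y": -0.04,"z": 0,"ax": 0,"ay": 0,"az": 0},
])

```text
t: 28.25
tool_pos: [0.3932, 0.0235, 0.3456]
orientation: [2.785, 1.453, 0.0]
force: [0.6, 0.5, 0.8]
opening: 0.0253
gripper_force: 0.0
```

```bash
python3 - <<'E'
from h import *
standing("green",.096,ang=72);nest(72);nest(144)
s,g,M=tool();print(s['t'],g,s['opening'])
print(rel(*chest(-.193,.067),.145,CY))
for n in("top","side"):
    X=np.load(n+"_last.npz");plates(n,X["im"],X["w"],X["d"],CH,CY,(-.24,-.15,.033,.087),"brown",.068)
E
```

```text
top [([-88.0, 65.0], -36.8)]
top green 15 z max 0.102 x [-87.  -75.8 -65.8] y [-20.6 -17.9 -14.5] rect [-75.5 -17.4] [23.9  6.2] 0.3
side [([-19.0, -100.0], 79.5), ([-90.0, 67.0], -36.5), ([-89.0, -67.0], 36.9)]
side green 12 z max 0.0986 x [-94.1 -90.5 -86.7] y [-18.9 -15.2 -11.2] rect [-91.  -15.4] [6.1 7.3] 57.1
top nest 72 51 [[-95.0, -25.0], [-79.0, -17.0], [-61.0, -14.0]] 0.1016
side nest 72 56 [[-100.0, -22.0], [-90.0, -15.0], [-78.0, -11.0]] 0.0997
top nest 144 0  
side nest 144 11 [[-96.0, -19.0], [-75.0, -17.0], [-67.0, -12.0]] 0.0989
28.35 [0.39603967 0.02450601 0.17972529] 0.02487700220896175
{'x': 0.0765, 'y': 0.1259, 'z': 0.035, 'ax': 0.002, 'ay': -0.0009, 'az': -0.7177}
top brown 1 z max 0.0469 x [-151.4 -151.4 -151.4] y [48.7 48.7 48.7] rect [-151.4   48.7] [0. 0.] 0.0
side brown 92 z max 0.0689 x [-199.  -193.8 -187.6] y [48.1 64.4 82.2] rect [-192.2   65.6] [12.  37.9] 10.8
```

Clicked in. The green top reads about 3 mm higher than expected, so I check whether it is tilted on a lip.

```bash
python3 - <<'E'
from h import *
for n in("top","side"):
    X=np.load(n+"_last.npz");w=X["w"];b=inframe(w,AX,BY+np.radians(72))
    m=(X["d"]>0)&(w[...,2]>.04)&(w[...,2]<.115)&(b[...,1]<-.008)&(b[...,1]>-.03)
    for x in range(-102,-54,6):
        k=m&(abs(b[...,0]*1000-x)<3);print(n,x,k.sum(),np.round(np.sort(w[k][:,2])[-5:],4))
X=np.load("side_last.npz");im=X["im"];u,v=pix("side",[[*booth(*(np.array([-.08*np.cos(np.radians(72)),-.08*np.sin(np.radians(72))]))),.06]])[0].astype(int)
cv2.imwrite("pics/g4.png",cv2.resize(im[v-25:v+25,u-33:u+33],(792,600),interpolation=2))
E
```

```text
top -102 6 [0.0422 0.0422 0.0516 0.0523 0.0562]
top -96 13 [0.0818 0.0827 0.095  0.101  0.1026]
top -90 13 [0.093  0.0935 0.0939 0.0944 0.1001]
top -84 13 [0.0824 0.0939 0.0961 0.1014 0.1017]
top -78 14 [0.0919 0.0938 0.099  0.0991 0.1014]
top -72 11 [0.0842 0.085  0.0902 0.0936 0.1034]
top -66 12 [0.0826 0.0909 0.0947 0.0948 0.1004]
top -60 9 [0.0865 0.0881 0.0904 0.0931 0.0972]
side -102 17 [0.0723 0.078  0.0786 0.0809 0.0852]
side -96 19 [0.0948 0.0969 0.0973 0.0997 0.1   ]
side -90 18 [0.088  0.0941 0.0956 0.0963 0.0999]
side -84 23 [0.0935 0.0941 0.097  0.0975 0.1006]
side -78 9 [0.0624 0.065  0.0693 0.0716 0.0791]
side -72 6 [0.0511 0.0533 0.0578 0.0616 0.064 ]
side -66 0 []
side -60 0 []
```

View pics/g4.png

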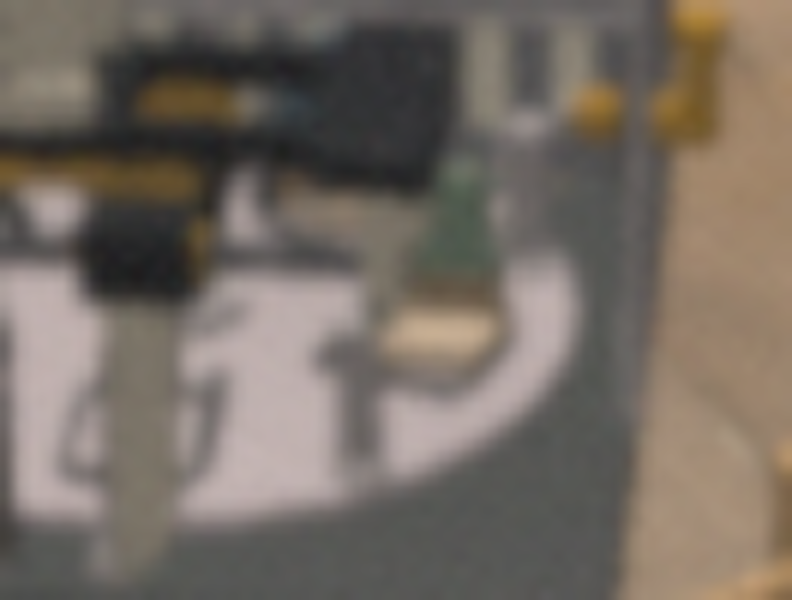

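The tile stands upright with its foot at (440,335) against the frame. Next I check the foot-top height (48 mm expected) and move on to the brown tile.

```bash
cat >> h.py <<'E'
def feet(angs,n="side",k=4):
    ws=[]
    for _ in range(k): _,d,w=cloud(n);ws.append(np.where((d>0)[...,None],w,np.nan))
    w=np.nanmedian(ws,0)
    for a in angs:
        b=inframe(w,AX,BY+np.radians(a));o=[]
        for x0 in(-.098,-.088,-.078,-.068):
            m=(abs(b[...,0]-x0-.005)<.005)&(b[...,1]>-.006)&(b[...,1]<.008)&(w[...,2]>.03)&(w[...,2]<.065);o.append((int(m.sum()),round(float(np.median(w[m][:,2])),4) if m.sum() else None))
        p=(abs(b[...,0]+.08)<.021)&(b[...,1]<-.008)&(b[...,1]>-.028)&(w[...,2]>.07)&(w[...,2]<.115)
        print(n,a,"foot z by x",o,"plate z top",np.round(np.percentile(w[p][:,2],[80,90,97]),4) if p.sum() else None,"x",np.round(np.percentile(b[p][:,0],[3,97]),3) if p.sum() else None)
E
python3 - <<'E'
from h import *
feet([72,144,0]);feet([72],"top")
E
```

```text
side 72 foot z by x [(10, 0.0496), (7, 0.0505), (4, 0.0465), (0, None)] plate z top [0.0945 0.0989 0.0994] x [-0.1  -0.08]
side 144 foot z by x [(0, None), (1, 0.0463), (10, 0.046), (2, 0.0428)] plate z top [0.0979 0.099  0.0998] x [-0.096 -0.068]
side 0 foot z by x [(0, None), (0, None), (0, None), (0, None)] plate z top None x None
top 72 foot z by x [(11, 0.0508), (9, 0.0491), (11, 0.0465), (7, 0.0412)] plate z top [0.0969 0.0988 0.1005] x [-0.097 -0.06 ]h.py:100: RuntimeWarning: All-NaN slice encountered
  w=np.nanmedian(ws,0)
```

Emit:
carry_out([
  {"hand": 27,"x": 0.0765,"y": 0.126,"z": 0.0,"ax": 0,"ay": 0,"az": -0.718},
  {"hand": 27,"x": 0.0765,"y": 0.126,"z": 0.0,"ax": 0,"ay": 0,"az": -0.718},
  {"hand": 27,"x": 0.0765,"y": 0.126,"z": 0.0,"ax": 0,"ay": 0,"az": -0.718},
  {"hand": 27,"x": 0.0765,"y": 0.126,"z": 0.02,"ax": 0,"ay": 0,"az": -0.718},
  {"hand": 27,"x": 0.0765,"y": 0.126,"z": 0.035,"ax": 0,"ay": 0,"az": -0.718},
  {"hand": 27,"x": 0.0765,"y": 0.126,"z": 0.035,"ax": 0,"ay": 0,"az": -0.718},
])

```text
t: 29.5
tool_pos: [0.542, 0.0155, 0.3093]
orientation: [-2.097, -2.336, 0.004]
force: [-0.0, 0.1, -0.5]
opening: 0.0253
gripper_force: 0.0
```

```bash
python3 - <<'E'
from h import *
s,g,M=tool();print(s['t'],g,s['opening'],inframe(g,CH,CY),rel(*chest(-.193,.067),.055,CY))
feet([72,144,0])
E
```

```text
29.5 [0.5413439  0.01558804 0.14229588] 0.025250986878800268 [-0.19444175  0.06733159] {'x': -0.0003, 'y': 0.0012, 'z': 0.0873, 'ax': -0.0036, 'ay': -0.0007, 'az': -0.0023}
side 72 foot z by x [(7, 0.0518), (0, None), (0, None), (0, None)] plate z top None x None
side 144 foot z by x [(0, None), (0, None), (0, None), (0, None)] plate z top [0.0975 0.0982 0.0994] x [-0.098 -0.067]
side 0 foot z by x [(2, 0.0424), (5, 0.0395), (7, 0.0401), (4, 0.0407)] plate z top None x Noneh.py:100: RuntimeWarning: All-NaN slice encountered
  w=np.nanmedian(ws,0)
```

```bash
cat >> h.py <<'E'
def footmap(a,n,k=6):
    ws=[]
    for _ in range(k): _,d,w=cloud(n);ws.append(np.where((d>0)[...,None],w,np.nan))
    w=np.median(ws,0);b=inframe(w,AX,BY+np.radians(a))
    m=(abs(b[...,0]+.08)<.03)&(abs(b[...,1])<.03)&(w[...,2]>.03)&(w[...,2]<.065)
    print(n,a)
    for y in range(22,-16,-5): print(y,[(round(float(np.median(w[k][:,2]))*1000,1) if (k:=m&(abs(b[...,1]*1000-y)<2.6)&(abs(b[...,0]*1000-x)<3.1)).sum() else 0) for x in range(-104,-54,6)])
E
python3 -W ignore - <<'E'
from h import *
footmap(72,"top");footmap(72,"side");footmap(0,"top")
E
```

```text
top 72
22 [0, 0, 38.8, 41.0, 40.9, 40.3, 39.6, 40.5, 39.5]
17 [0, 39.9, 39.2, 41.4, 38.6, 40.8, 40.9, 41.6, 40.0]
12 [38.9, 44.0, 43.4, 41.6, 45.3, 44.6, 41.1, 39.5, 41.9]
7 [44.6, 46.0, 46.5, 41.0, 41.6, 40.6, 44.8, 40.6, 39.6]
2 [46.0, 52.6, 51.7, 43.4, 47.8, 46.2, 50.7, 40.6, 41.7]
-3 [44.7, 51.8, 51.8, 50.6, 50.9, 49.0, 47.1, 39.6, 40.1]
-8 [41.6, 53.1, 55.1, 51.8, 0, 49.0, 48.1, 39.5, 40.1]
-13 [0, 52.9, 55.1, 52.1, 48.8, 49.5, 48.9, 41.1, 39.0]
side 72
22 [39.4, 39.7, 39.9, 41.2, 40.6, 0, 0, 41.0, 38.8]
17 [39.9, 42.4, 41.3, 41.3, 0, 0, 0, 41.5, 40.6]
12 [40.9, 44.9, 41.4, 0, 0, 0, 0, 44.2, 44.2]
7 [48.9, 49.8, 48.9, 0, 0, 0, 0, 0, 45.3]
2 [38.8, 0, 39.8, 39.8, 0, 0, 0, 0, 42.3]
-3 [46.0, 51.9, 52.2, 51.5, 0, 0, 0, 0, 0]
-8 [43.6, 52.5, 0, 0, 0, 0, 0, 0, 0]
-13 [0, 52.3, 0, 60.2, 0, 0, 0, 0, 0]
top 0
22 [41.0, 40.8, 42.9, 39.4, 42.9, 40.1, 41.4, 42.2, 45.5]
17 [39.1, 43.5, 42.0, 43.3, 42.2, 40.3, 38.7, 37.1, 38.1]
12 [43.2, 42.2, 39.0, 39.2, 40.0, 39.3, 39.2, 37.3, 38.0]
7 [0, 43.7, 39.9, 39.5, 37.5, 39.0, 38.8, 35.2, 40.9]
2 [0, 42.3, 41.8, 39.7, 38.8, 38.8, 39.5, 38.6, 41.1]
-3 [0, 0, 39.7, 37.6, 39.5, 41.1, 40.9, 39.0, 39.8]
-8 [0, 0, 42.3, 42.0, 40.8, 42.7, 39.8, 38.7, 40.7]
-13 [0, 0, 0, 40.3, 40.5, 39.8, 40.4, 39.2, 39.6]
```

The foot map shows tile_1 with its outer edge on the outer lip (foot z 52 mm outside, 48 mm inside), so it sits about 5 mm too far out. I mend it now: turn back one click, then nudge the tile inward from the front.

```bash
python3 - <<'E'
from h import *
print(rel(*booth(-.19,-.0658),.142,LY),rel(*peg(36),.078,LY))
E
```

```text
{'x': 0.0978, 'y': -0.028, 'z': 0.0022, 'ax': -0.0001, 'ay': -0.0, 'az': 0.7183} {'x': 0.1726, 'y': 0.0374, 'z': 0.0662, 'ax': -0.0001, 'ay': -0.0, 'az': 0.7183}
```

Emit:
carry_out([
  {"hand": 40,"x": 0.04,"y": -0.02,"z": -0.01,"ax": 0,"ay": 0,"az": 0.18},
  {"hand": 40,"x": 0.08,"y": -0.028,"z": -0.01,"ax": 0,"ay": 0,"az": 0.36},
  {"hand": 40,"x": 0.098,"y": -0.028,"z": -0.01,"ax": 0,"ay": 0,"az": 0.54},
  {"hand": 40,"x": 0.098,"y": -0.028,"z": -0.01,"ax": 0,"ay": 0,"az": 0.718},
  {"hand": 40,"x": 0.135,"y": 0.005,"z": -0.01,"ax": 0,"ay": 0,"az": 0.718},
  {"hand": 40,"x": 0.1726,"y": 0.0374,"z": 0.0,"ax": 0,"ay": 0,"az": 0.718},
  {"hand": 40,"x": 0.1726,"y": 0.0374,"z": 0.0,"ax": 0,"ay": 0,"az": 0.718},
  {"hand": 40,"x": 0.1726,"y": 0.0374,"z": 0.03,"ax": 0,"ay": 0,"az": 0.718},
], newtons=5)

```text
t: 31.6
tool_pos: [0.562, 0.1915, 0.2834]
orientation: [2.782, 1.457, 0.007]
force: [0.1, 0.1, 0.2]
opening: 0.0374
gripper_force: 0.0
```

```bash
python3 - <<'E'
from h import *
print(inframe(tool()[1],AX,BY),rel(*peg(36),.078,LY),tool()[1])
E
```

```text
[-0.08904649 -0.06709553] {'x': -0.0011, 'y': -0.0008, 'z': 0.0384, 'ax': 0.0033, 'ay': -0.0032, 'az': 0.0013} [0.5627754  0.19158721 0.11638396]
```

Emit:
carry_out([
  {"hand": 40,"x": -0.001,"y": -0.001,"z": 0.02,"ax": 0,"ay": 0,"az": 0},
  {"hand": 40,"x": -0.001,"y": -0.001,"z": 0.036,"ax": 0,"ay": 0,"az": 0},
  {"hand": 40,"x": -0.001,"y": -0.001,"z": 0.036,"ax": 0,"ay": 0,"az": 0},
  {"hand": 5,"x": -0.001,"y": -0.001,"z": 0.036,"ax": 0,"ay": 0,"az": 0},
  {"hand": 5,"x": -0.001,"y": -0.001,"z": 0.036,"ax": 0,"ay": 0,"az": 0},
  {"hand": 5,"x": -0.001,"y": -0.001,"z": 0.036,"ax": 0,"ay": 0,"az": 0},
  {"hand": 5,"x": -0.001,"y": -0.001,"z": 0.036,"ax": 0,"ay": 0,"az": 0},
])

```text
t: 32.48
tool_pos: [0.5599, 0.1905, 0.2462]
orientation: [2.783, 1.455, 0.002]
force: [0.7, -3.9, 4.6]
opening: 0.0136
gripper_force: 5.2
```

Emit:
carry_out([
  {"hand": 5,"x": -0.008,"y": -0.01,"z": 0,"ax": 0,"ay": 0,"az": 0},
  {"hand": 5,"x": -0.0155,"y": -0.0275,"z": 0,"ax": 0,"ay": 0,"az": 0},
  {"hand": 5,"x": -0.02,"y": -0.0464,"z": 0,"ax": 0,"ay": 0,"az": 0},
  {"hand": 5,"x": -0.0214,"y": -0.0658,"z": 0,"ax": 0,"ay": 0,"az": 0},
  {"hand": 5,"x": -0.02,"y": -0.0852,"z": 0,"ax": 0,"ay": 0,"az": 0},
  {"hand": 5,"x": -0.0155,"y": -0.104,"z": 0,"ax": 0,"ay": 0,"az": 0},
  {"hand": 5,"x": -0.007,"y": -0.1215,"z": 0,"ax": 0,"ay": 0,"az": 0},
  {"hand": 5,"x": -0.0005,"y": -0.1315,"z": 0,"ax": 0,"ay": 0,"az": 0},
])

```text
t: 33.48
tool_pos: [0.4486, 0.2656, 0.2443]
orientation: [-2.782, -1.457, 0.008]
force: [-6.4, -3.7, 4.5]
opening: 0.0075
gripper_force: 5.8
```

Emit:
carry_out([
  {"hand": 5,"x": 0,"y": 0,"z": 0,"ax": 0,"ay": 0,"az": 0},
  {"hand": 5,"x": 0,"y": 0,"z": 0,"ax": 0,"ay": 0,"az": 0},
  {"hand": 30,"x": 0,"y": 0,"z": 0,"ax": 0,"ay": 0,"az": 0},
  {"hand": 30,"x": 0,"y": 0,"z": 0,"ax": 0,"ay": 0,"az": 0},
  {"hand": 30,"x": 0,"y": 0,"z": -0.04,"ax": 0,"ay": 0,"az": 0},
  {"hand": 30,"x": 0,"y": 0,"z": -0.07,"ax": 0,"ay": 0,"az": 0},
  {"hand": 0,"x": -0.06,"y": 0.02,"z": -0.07,"ax": 0,"ay": 0,"az": 0},
  {"hand": 0,"x": -0.1,"y": 0.05,"z": -0.07,"ax": 0,"ay": 0,"az": 0},
])

```text
t: 34.48
tool_pos: [0.4342, 0.1539, 0.3155]
orientation: [2.782, 1.459, 0.001]
force: [0.7, 0.1, -0.9]
opening: 0.0123
gripper_force: 0.0
```

```bash
python3 -W ignore - <<'E'
from h import *
list(pegs());s,g,M=tool();print(s['t'],s['opening'],g,inframe(g,AX,BY))
footmap(0,"top",3);footmap(0,"side",3)
print(rel(*booth(-.135,-.009),.073,LY),rel(*booth(-.103,-.009),.073,LY))
E
```

```text
top [([-85.0, 72.0], -40.1)]
side [([-87.0, 68.0], -38.3), ([-93.0, -61.0], 33.4)]
34.575 0.004248730347183853 [0.43508385 0.15127145 0.1482275 ] [-0.19502705  0.01474953]
top 0
22 [0, 0, 0, 0, 0, 0, 0, 0, 0]
17 [0, 0, 0, 0, 0, 0, 0, 0, 0]
12 [0, 0, 0, 0, 0, 0, 0, 0, 0]
7 [0, 0, 0, 0, 0, 0, 0, 0, 0]
2 [0, 0, 0, 0, 0, 0, 0, 0, 0]
-3 [0, 0, 0, 0, 0, 0, 0, 0, 0]
-8 [0, 0, 0, 0, 0, 0, 0, 0, 0]
-13 [0, 0, 0, 0, 0, 0, 0, 0, 0]
side 0
22 [39.7, 42.1, 0, 39.7, 42.9, 0, 0, 40.9, 42.5]
17 [40.1, 46.5, 0, 49.9, 50.2, 0, 0, 45.7, 0]
12 [45.9, 47.5, 52.7, 0, 51.0, 49.8, 50.2, 0, 0]
7 [45.7, 47.1, 52.6, 51.4, 51.5, 49.1, 0, 48.2, 46.2]
2 [47.5, 45.2, 52.6, 0, 50.3, 49.0, 0, 0, 0]
-3 [46.6, 55.5, 0, 0, 0, 0, 0, 0, 0]
-8 [47.9, 60.0, 41.1, 0, 0, 0, 0, 0, 0]
-13 [41.1, 48.3, 60.9, 0, 54.9, 0, 0, 0, 0]
{'x': 0.0563, 'y': 0.0263, 'z': 0.0752, 'ax': -0.0002, 'ay': -0.0002, 'az': 0.0017} {'x': 0.0883, 'y': 0.0264, 'z': 0.0752, 'ax': -0.0002, 'ay': -0.0002, 'az': 0.0017}
```

Emit:
carry_out([
  {"hand": 0,"x": 0.03,"y": 0.026,"z": 0.03,"ax": 0,"ay": 0,"az": 0},
  {"hand": 0,"x": 0.054,"y": 0.026,"z": 0.06,"ax": 0,"ay": 0,"az": 0},
  {"hand": 0,"x": 0.056,"y": 0.026,"z": 0.075,"ax": 0,"ay": 0,"az": 0},
  {"hand": 0,"x": 0.066,"y": 0.026,"z": 0.075,"ax": 0,"ay": 0,"az": 0},
  {"hand": 0,"x": 0.066,"y": 0.026,"z": 0.075,"ax": 0,"ay": 0,"az": 0},
])

```text
t: 35.5
tool_pos: [0.4946, 0.1947, 0.2414]
orientation: [2.783, 1.457, 0.002]
force: [0.0, -0.7, 0.3]
opening: 0.0003
gripper_force: 0.0
```

```bash
python3 -W ignore - <<'E'
from h import *
list(pegs());s,g,M=tool();print(s['t'],s['opening'],s['force'],g,inframe(g,AX,BY))
footmap(0,"side",3)
X=read_camera("side");im=X[0];u,v=pix("side",[[*booth(-.08,0),.06]])[0].astype(int)
cv2.imwrite("pics/g5.png",cv2.resize(im[v-25:v+25,u-33:u+33],(792,600),interpolation=2))
print(rel(*booth(-.103,-.009),.073,LY))
E
```

```text
top []
side [([-86.0, 69.0], -38.4), ([-93.0, -62.0], 33.7), ([-134.0, -7.0], 3.2)]
35.6 0.0005550398587382414 [-0.30057146  0.26232076  0.8604249 ] [0.49492459 0.19431245 0.07467829] [-0.12553204 -0.00982456]
side 0
22 [40.8, 44.9, 0, 40.5, 43.4, 0, 42.2, 0, 43.7]
17 [43.1, 48.7, 53.3, 0, 0, 0, 0, 0, 0]
12 [40.4, 47.0, 52.9, 0, 0, 0, 0, 0, 0]
7 [40.9, 0, 0, 0, 0, 0, 0, 0, 0]
2 [0, 0, 0, 0, 0, 0, 0, 0, 0]
-3 [0, 0, 0, 0, 0, 0, 0, 0, 0]
-8 [0, 0, 0, 0, 0, 0, 0, 0, 0]
-13 [0, 0, 0, 0, 0, 0, 0, 0, 0]
{'x': 0.0232, 'y': -0.0005, 'z': 0.001, 'ax': 0.0008, 'ay': -0.0009, 'az': 0.0001}
```

View pics/g5.png

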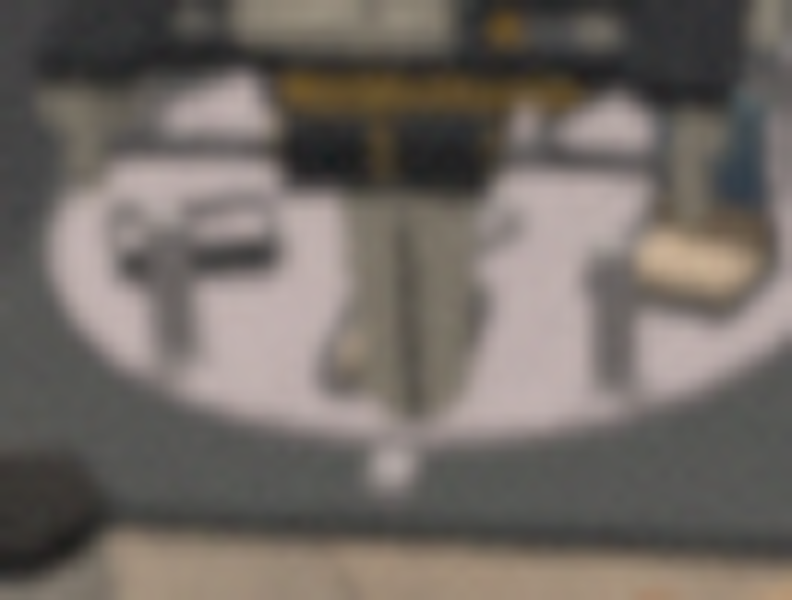

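The fingers stand in front of the tile's outer edge; the foot is at (350,350). Now I push inward.

Emit:
carry_out([
  {"hand": 0,"x": 0.008,"y": 0.004,"z": 0.001,"ax": 0,"ay": 0,"az": 0},
  {"hand": 0,"x": 0.014,"y": 0.004,"z": 0.001,"ax": 0,"ay": 0,"az": 0},
  {"hand": 0,"x": 0.018,"y": 0.004,"z": 0.001,"ax": 0,"ay": 0,"az": 0},
  {"hand": 0,"x": 0.021,"y": 0.004,"z": 0.001,"ax": 0,"ay": 0,"az": 0},
  {"hand": 0,"x": 0.024,"y": 0.004,"z": 0.001,"ax": 0,"ay": 0,"az": 0},
  {"hand": 0,"x": 0.024,"y": 0.004,"z": 0.001,"ax": 0,"ay": 0,"az": 0},
])

```text
t: 36.55
tool_pos: [0.5106, 0.2107, 0.2385]
orientation: [2.783, 1.456, -0.006]
force: [-4.1, -6.3, 3.4]
opening: 0.0004
gripper_force: 4.1
```

```bash
python3 -W ignore - <<'E'
from h import *
s,g,M=tool();print(s['t'],s['opening'],s['force'],g,inframe(g,AX,BY))
E
```

```text
36.55 0.00041572538665063803 [-4.06036766 -6.34250166  3.42833298] [0.510064   0.21020372 0.07151069] [-0.10384267 -0.01318692]
```

Emit:
carry_out([
  {"hand": 0,"x": -0.03,"y": 0,"z": 0,"ax": 0,"ay": 0,"az": 0},
  {"hand": 0,"x": -0.07,"y": 0.0,"z": -0.05,"ax": 0,"ay": 0,"az": 0},
  {"hand": 40,"x": -0.12,"y": 0.04,"z": -0.07,"ax": 0,"ay": 0,"az": 0},
  {"hand": 40,"x": -0.12,"y": 0.1,"z": -0.07,"ax": 0,"ay": 0,"az": 0},
  {"hand": 40,"x": -0.12,"y": 0.16,"z": -0.07,"ax": 0,"ay": 0,"az": 0},
  {"hand": 40,"x": -0.12,"y": 0.2,"z": -0.07,"ax": 0,"ay": 0,"az": 0},
])

```text
t: 37.3
tool_pos: [0.6087, -0.003, 0.3096]
orientation: [2.784, 1.454, 0.002]
force: [-0.4, 0.7, 1.0]
opening: 0.035
gripper_force: 0.0
```

```bash
python3 -W ignore - <<'E'
from h import *
list(pegs());footmap(0,"side",3);footmap(0,"top",3)
print(inframe(tool()[1],AX,BY))
E
```

```text
top [([-89.0, -60.0], 33.9), ([-84.0, 71.0], -40.2)]
side [([-87.0, 69.0], -38.3), ([-93.0, -63.0], 34.3)]
side 0
22 [39.1, 40.4, 0, 40.9, 42.0, 39.9, 0, 43.9, 40.0]
17 [42.2, 40.4, 46.7, 47.4, 0, 47.4, 48.7, 0, 0]
12 [38.4, 44.8, 48.9, 47.8, 48.6, 0, 47.2, 47.4, 0]
7 [42.0, 46.0, 50.3, 49.2, 0, 46.7, 45.8, 47.3, 0]
2 [43.8, 46.6, 48.4, 47.9, 0, 48.7, 0, 0, 0]
-3 [42.0, 51.3, 49.0, 0, 0, 0, 0, 0, 0]
-8 [40.9, 45.8, 49.0, 0, 0, 0, 0, 0, 0]
-13 [40.7, 49.4, 63.0, 0, 47.5, 57.9, 0, 0, 0]
top 0
22 [40.6, 40.6, 35.2, 41.0, 41.1, 38.0, 43.5, 41.5, 38.0]
17 [40.5, 42.5, 49.0, 43.5, 45.6, 43.9, 47.6, 47.3, 44.1]
12 [42.2, 46.3, 47.3, 49.5, 48.3, 49.1, 44.9, 47.9, 48.9]
7 [36.1, 40.5, 46.8, 48.0, 46.4, 47.7, 48.3, 45.0, 47.4]
2 [38.3, 39.8, 47.9, 49.2, 48.7, 47.3, 49.1, 46.5, 44.3]
-3 [38.6, 44.1, 51.9, 50.3, 50.3, 47.0, 52.6, 46.2, 0]
-8 [38.3, 42.1, 46.5, 0, 0, 0, 0, 0, 0]
-13 [38.9, 43.2, 46.0, 0, 0, 0, 0, 0, 0]
[-0.22166331 -0.21225239]
```

tile_1 is now flat on the floor (foot 48 mm all over). Next I turn forward one click from the peg now at about −38.5°, slower and with less lag.

```bash
python3 - <<'E'
from h import *
p=booth(-.19,.04);print(rel(*p,.145,LY),rel(*peg(-38.5),.145,LY),rel(*peg(-38.5),.078,LY))
E
```

```text
{'x': 0.032, 'y': -0.2523, 'z': -0.0026, 'ax': -0.0003, 'ay': -0.0, 'az': 0.0015} {'x': 0.1344, 'y': -0.2818, 'z': -0.0026, 'ax': -0.0003, 'ay': -0.0, 'az': 0.0015} {'x': 0.1344, 'y': -0.2818, 'z': 0.0644, 'ax': -0.0003, 'ay': -0.0, 'az': 0.0015}
```

Emit:
carry_out([
  {"hand": 40,"x": 0.0,"y": -0.06,"z": -0.003,"ax": 0,"ay": 0,"az": 0},
  {"hand": 40,"x": 0.0,"y": -0.12,"z": -0.003,"ax": 0,"ay": 0,"az": 0},
  {"hand": 40,"x": 0.01,"y": -0.18,"z": -0.003,"ax": 0,"ay": 0,"az": 0},
  {"hand": 40,"x": 0.032,"y": -0.235,"z": -0.003,"ax": 0,"ay": 0,"az": 0},
  {"hand": 40,"x": 0.08,"y": -0.27,"z": -0.003,"ax": 0,"ay": 0,"az": 0},
  {"hand": 40,"x": 0.132,"y": -0.282,"z": -0.003,"ax": 0,"ay": 0,"az": 0},
  {"hand": 40,"x": 0.132,"y": -0.282,"z": 0.02,"ax": 0,"ay": 0,"az": 0},
  {"hand": 40,"x": 0.132,"y": -0.282,"z": 0.045,"ax": 0,"ay": 0,"az": 0},
])

```text
t: 38.7
tool_pos: [0.4499, 0.2696, 0.2643]
orientation: [2.782, 1.46, 0.002]
force: [-0.2, -0.7, 0.0]
opening: 0.0374
gripper_force: 0.0
```

```bash
python3 - <<'E'
from h import *
print(tool()[1],inframe(tool()[1],AX,BY),rel(*peg(-38.5),.078,LY))
E
```

```text
[0.45014874 0.26966728 0.09730272] [-0.08920867  0.06994912] {'x': 0.0018, 'y': 0.0003, 'z': 0.0193, 'ax': 0.0007, 'ay': -0.0014, 'az': 0.0031}
```

Emit:
carry_out([
  {"hand": 40,"x": 0,"y": 0,"z": 0.018,"ax": 0,"ay": 0,"az": 0},
  {"hand": 40,"x": 0,"y": 0,"z": 0.018,"ax": 0,"ay": 0,"az": 0},
  {"hand": 5,"x": 0,"y": 0,"z": 0.018,"ax": 0,"ay": 0,"az": 0},
  {"hand": 5,"x": 0,"y": 0,"z": 0.018,"ax": 0,"ay": 0,"az": 0},
  {"hand": 5,"x": 0,"y": 0,"z": 0.018,"ax": 0,"ay": 0,"az": 0},
  {"hand": 5,"x": 0,"y": 0,"z": 0.018,"ax": 0,"ay": 0,"az": 0},
], newtons=5)

```text
t: 39.45
tool_pos: [0.4508, 0.2682, 0.247]
orientation: [-2.784, -1.456, -0.001]
force: [-4.5, -0.9, 5.6]
opening: 0.0137
gripper_force: 5.1
```

Emit:
carry_out([
  {"hand": 5,"x": -0.0062,"y": 0.0087,"z": 0,"ax": 0,"ay": 0,"az": 0},
  {"hand": 5,"x": -0.0121,"y": 0.0189,"z": 0,"ax": 0,"ay": 0,"az": 0},
  {"hand": 5,"x": -0.0175,"y": 0.0314,"z": 0,"ax": 0,"ay": 0,"az": 0},
  {"hand": 5,"x": -0.0219,"y": 0.0464,"z": 0,"ax": 0,"ay": 0,"az": 0},
  {"hand": 5,"x": -0.024,"y": 0.0619,"z": 0,"ax": 0,"ay": 0,"az": 0},
  {"hand": 5,"x": -0.024,"y": 0.0775,"z": 0,"ax": 0,"ay": 0,"az": 0},
  {"hand": 5,"x": -0.0219,"y": 0.093,"z": 0,"ax": 0,"ay": 0,"az": 0},
  {"hand": 5,"x": -0.0175,"y": 0.108,"z": 0,"ax": 0,"ay": 0,"az": 0},
])

```text
t: 40.45
tool_pos: [0.5296, 0.1903, 0.2462]
orientation: [2.782, 1.454, -0.005]
force: [-3.1, -9.6, 4.5]
opening: 0.0073
gripper_force: 7.0
```

Emit:
carry_out([
  {"hand": 5,"x": 0.0054,"y": 0.0125,"z": 0,"ax": 0,"ay": 0,"az": 0},
  {"hand": 5,"x": 0.01,"y": 0.021,"z": 0,"ax": 0,"ay": 0,"az": 0},
  {"hand": 5,"x": 0.0146,"y": 0.0275,"z": 0,"ax": 0,"ay": 0,"az": 0},
  {"hand": 5,"x": 0.0146,"y": 0.0275,"z": 0,"ax": 0,"ay": 0,"az": 0},
  {"hand": 5,"x": 0.0146,"y": 0.0275,"z": 0,"ax": 0,"ay": 0,"az": 0},
])

```text
t: 41.08
tool_pos: [0.5609, 0.1867, 0.2462]
orientation: [2.782, 1.453, -0.002]
force: [0.7, -10.2, 1.5]
opening: 0.0047
gripper_force: 5.1
```

```bash
python3 - <<'E'
from h import *
s,g,M=tool();b=inframe(g,AX,BY);print(s['t'],s['opening'],s['force'],g,b,np.degrees(np.arctan2(*-b[::-1])))
E
```

```text
41.075 0.004737410581141279 [  0.66269863 -10.21620527   1.49644064] [0.56100269 0.18617101 0.0792067 ] [-0.09450571 -0.06873097] 36.027190682517954
```

The peg slipped out of the pads inward. I back off and look.

Emit:
carry_out([
  {"hand": 5,"x": -0.02,"y": 0,"z": 0,"ax": 0,"ay": 0,"az": 0},
  {"hand": 5,"x": -0.05,"y": 0,"z": -0.03,"ax": 0,"ay": 0,"az": 0},
  {"hand": 22,"x": -0.1,"y": 0,"z": -0.07,"ax": 0,"ay": 0,"az": 0},
  {"hand": 22,"x": -0.13,"y": 0.04,"z": -0.07,"ax": 0,"ay": 0,"az": 0},
  {"hand": 22,"x": -0.13,"y": 0.08,"z": -0.07,"ax": 0,"ay": 0,"az": 0},
])

```text
t: 41.7
tool_pos: [0.552, 0.0341, 0.3181]
orientation: [2.783, 1.453, 0.004]
force: [0.2, 0.6, -0.9]
opening: 0.02
gripper_force: 0.0
```

```bash
python3 -W ignore - <<'E'
from h import *
list(pegs());s,g,M=tool();print(s['t'],s['opening'],g,inframe(g,AX,BY))
feet([72,60])
E
```

```text
top [([-89.0, 64.0], -35.7)]
side [([-93.0, 61.0], -33.5), ([-87.0, -70.0], 38.7)]
41.8 0.020493384263607667 [0.55423006 0.0333223  0.14996409] [-0.22388254 -0.15040247]
side 72 foot z by x [(7, 0.0464), (7, 0.0464), (4, 0.047), (0, None)] plate z top [0.0831 0.0878 0.0907] x [-0.098 -0.063]
side 60 foot z by x [(7, 0.0404), (4, 0.0405), (0, None), (4, 0.0395)] plate z top [0.0885 0.0896 0.09  ] x [-0.067 -0.059]
```

The disc is within about 2° of the click. By how tile_1 and tile_3 sat in the grip, the side view reads chest-y about 3 mm too high, so I grip the brown tile at y = 0.062.

```bash
python3 - <<'E'
from h import *
print(rel(*chest(-.194,.062),.142,CY))
E
```

```text
{'x': -0.0267, 'y': 0.0075, 'z': 0.0069, 'ax': -0.0008, 'ay': -0.0, 'az': -0.7166}
```

Emit:
carry_out([
  {"hand": 27,"x": -0.027,"y": 0.0075,"z": 0.0,"ax": 0,"ay": 0,"az": -0.18},
  {"hand": 27,"x": -0.027,"y": 0.0075,"z": 0.0,"ax": 0,"ay": 0,"az": -0.36},
  {"hand": 27,"x": -0.027,"y": 0.0075,"z": 0.0,"ax": 0,"ay": 0,"az": -0.54},
  {"hand": 27,"x": -0.027,"y": 0.0075,"z": 0.0,"ax": 0,"ay": 0,"az": -0.717},
  {"hand": 27,"x": -0.027,"y": 0.0075,"z": 0.007,"ax": 0,"ay": 0,"az": -0.717},
  {"hand": 27,"x": -0.027,"y": 0.0075,"z": 0.007,"ax": 0,"ay": 0,"az": -0.717},
])

```text
t: 42.75
tool_pos: [0.542, 0.0102, 0.3082]
orientation: [-2.099, -2.336, 0.002]
force: [-0.9, -0.7, -0.5]
opening: 0.0252
gripper_force: 0.0
```

```bash
python3 - <<'E'
from h import *
s,g,M=tool();print(s['t'],g,s['opening'],inframe(g,CH,CY),rel(*chest(-.194,.062),.053,CY))
E
```

```text
42.75 [0.54170381 0.01025571 0.14116631] 0.025216771721289902 [-0.19466916  0.06199197] {'x': 0.0, 'y': 0.0005, 'z': 0.0882, 'ax': -0.0017, 'ay': -0.0003, 'az': -0.0031}
```

Emit:
carry_out([
  {"hand": 27,"x": 0,"y": 0.001,"z": 0.0,"ax": 0,"ay": 0,"az": 0},
  {"hand": 27,"x": 0,"y": 0.001,"z": 0.04,"ax": 0,"ay": 0,"az": 0},
  {"hand": 27,"x": 0,"y": 0.001,"z": 0.07,"ax": 0,"ay": 0,"az": 0},
  {"hand": 27,"x": 0,"y": 0.001,"z": 0.086,"ax": 0,"ay": 0,"az": 0},
  {"hand": 27,"x": 0,"y": 0.001,"z": 0.086,"ax": 0,"ay": 0,"az": 0},
  {"hand": 2,"x": 0,"y": 0.001,"z": 0.086,"ax": 0,"ay": 0,"az": 0},
  {"hand": 2,"x": 0,"y": 0.001,"z": 0.086,"ax": 0,"ay": 0,"az": 0},
  {"hand": 2,"x": 0,"y": 0.001,"z": 0.086,"ax": 0,"ay": 0,"az": 0},
], newtons=12)

```text
t: 43.75
tool_pos: [0.5443, 0.0097, 0.2248]
orientation: [2.095, 2.339, 0.002]
force: [-0.1, -0.8, 4.0]
opening: 0.0077
gripper_force: 12.0
```

```bash
python3 - <<'E'
from h import *
s,g,M=tool();print(s['t'],g,s['opening'],s['gripper_force'],s['force'],inframe(g,CH,CY))
p=booth(-.0775,-.013)
print("over",p,rel(*p,.165,LY))
E
```

```text
43.75 [0.54475534 0.00960938 0.05777423] 0.007733028584671895 11.961812674999237 [-0.11792974 -0.80931746  4.00832847] [-0.19170698  0.06101468]
over [0.52494464 0.23194166] {'x': 0.223, 'y': 0.0054, 'z': -0.1073, 'ax': 0.0026, 'ay': -0.0003, 'az': 0.7174}
```

Emit:
carry_out([
  {"hand": 2,"x": 0,"y": 0,"z": -0.05,"ax": 0,"ay": 0,"az": 0},
  {"hand": 2,"x": 0,"y": 0,"z": -0.1,"ax": 0,"ay": 0,"az": 0},
  {"hand": 2,"x": 0.0,"y": 0,"z": -0.107,"ax": 0,"ay": 0,"az": 0.18},
  {"hand": 2,"x": 0.03,"y": 0,"z": -0.107,"ax": 0,"ay": 0,"az": 0.36},
  {"hand": 2,"x": 0.07,"y": 0,"z": -0.107,"ax": 0,"ay": 0,"az": 0.54},
  {"hand": 2,"x": 0.12,"y": 0.002,"z": -0.107,"ax": 0,"ay": 0,"az": 0.717},
  {"hand": 2,"x": 0.175,"y": 0.005,"z": -0.107,"ax": 0.0,"ay": 0,"az": 0.717},
  {"hand": 2,"x": 0.223,"y": 0.005,"z": -0.107,"ax": 0.0,"ay": 0,"az": 0.717},
])

```text
t: 44.75
tool_pos: [0.5237, 0.2338, 0.3306]
orientation: [-2.784, -1.456, -0.001]
force: [0.3, -0.8, -1.1]
opening: 0.0076
gripper_force: 12.0
```

Emit:
carry_out([
  {"hand": 2,"x": 0,"y": 0,"z": 0,"ax": 0,"ay": 0,"az": 0},
  {"hand": 2,"x": 0,"y": 0,"z": 0,"ax": 0,"ay": 0,"az": 0},
])

```text
t: 45.0
tool_pos: [0.524, 0.2318, 0.3302]
orientation: [2.783, 1.457, -0.0]
force: [-0.1, 0.0, -1.0]
opening: 0.0078
gripper_force: 12.0
```

```bash
cat >> h.py <<'E'
def heldfoot(hg):
    s,g,M=tool();print(s['t'],g,s['opening'],inframe(g,AX,BY));ws=[]
    for _ in range(3): _,d,w=cloud("side");ws.append(w)
    w=np.median(ws,0);b=inframe(w,g[:2],np.arctan2(M[1,1],M[0,1]))
    m=(abs(w[...,2]-(g[2]-hg+.004))<.010)&(abs(b[...,1])<.035)&(b[...,0]>-.035)&(b[...,0]<.02);print(m.sum(),"along y",np.round(np.percentile(b[m][:,0],[2,98])*1000,1),"along x",np.round(np.percentile(b[m][:,1],[1,5,50,95,99])*1000,1))
E
python3 - <<'E'
from h import *
heldfoot(.0398)
p=booth(-.0775,-.013);print(rel(*p,.0815,LY))
E
```

```text
45.0 [0.52400486 0.23173199 0.1632414 ] 0.007839606102434954 [-0.07820851 -0.01234796]
51 along y [-23.8   4.4] along x [-18.2 -15.9 -11.7  13.2  17.5]
{'x': 0.0013, 'y': -0.0002, 'z': 0.0818, 'ax': 0.0002, 'ay': 0.0002, 'az': -0.0012}
```

Emit:
carry_out([
  {"hand": 2,"x": 0.001,"y": 0,"z": 0.03,"ax": 0,"ay": 0,"az": 0},
  {"hand": 2,"x": 0.001,"y": 0,"z": 0.055,"ax": 0,"ay": 0,"az": 0},
  {"hand": 2,"x": 0.001,"y": 0,"z": 0.07,"ax": 0,"ay": 0,"az": 0},
  {"hand": 2,"x": 0.001,"y": 0,"z": 0.077,"ax": 0,"ay": 0,"az": 0},
  {"hand": 2,"x": 0.001,"y": 0,"z": 0.081,"ax": 0,"ay": 0,"az": 0},
  {"hand": 2,"x": 0.001,"y": 0,"z": 0.083,"ax": 0,"ay": 0,"az": 0},
  {"hand": 2,"x": 0.001,"y": 0,"z": 0.083,"ax": 0,"ay": 0,"az": 0},
])

```text
t: 46.02
tool_pos: [0.5249, 0.2329, 0.2478]
orientation: [2.784, 1.456, 0.001]
force: [-0.1, 1.0, -0.8]
opening: 0.0078
gripper_force: 12.0
```

```bash
python3 - <<'E'
from h import *
s,g,M=tool();print(s['t'],g,"bottom",g[2]-.0398,s['force'],inframe(g,AX,BY))
E
```

```text
46.025 [0.5249861  0.23294327 0.08077367] bottom 0.04097367418851655 [-0.12351479  0.95350069 -0.82684598] [-0.07665387 -0.01246241]
```

Emit:
carry_out([
  {"hand": 2,"x": 0,"y": 0,"z": -0.001,"ax": 0,"ay": 0,"az": 0},
  {"hand": 24,"x": 0,"y": 0,"z": -0.001,"ax": 0,"ay": 0,"az": 0},
  {"hand": 24,"x": 0,"y": 0,"z": -0.001,"ax": 0,"ay": 0,"az": 0},
  {"hand": 24,"x": 0,"y": 0,"z": -0.03,"ax": 0,"ay": 0,"az": 0},
  {"hand": 24,"x": 0,"y": 0,"z": -0.075,"ax": 0,"ay": 0,"az": 0},
  {"hand": 24,"x": -0.06,"y": 0.0,"z": -0.08,"ax": 0,"ay": 0,"az": 0},
  {"hand": 24,"x": -0.12,"y": 0.06,"z": -0.08,"ax": 0,"ay": 0,"az": 0},
  {"hand": 24,"x": -0.15,"y": 0.12,"z": -0.08,"ax": 0,"ay": 0,"az": 0},
], newtons=5)

```text
t: 47.02
tool_pos: [0.5264, 0.0637, 0.3277]
orientation: [2.782, 1.458, 0.001]
force: [0.4, 0.4, 0.4]
opening: 0.0228
gripper_force: 0.0
```

Emit:
carry_out([
  {"hand": 24,"x": 0,"y": 0.06,"z": 0,"ax": 0,"ay": 0,"az": 0},
  {"hand": 24,"x": 0,"y": 0.08,"z": 0,"ax": 0,"ay": 0,"az": 0},
])

```text
t: 47.28
tool_pos: [0.5944, 0.0166, 0.3272]
orientation: [2.785, 1.452, 0.001]
force: [-0.5, 1.1, -0.7]
opening: 0.0222
gripper_force: 0.0
```

```bash
python3 -W ignore - <<'E'
from h import *
list(pegs());footmap(0,"side",3);footmap(0,"top",3)
print(tool()[1],inframe(tool()[1],AX,BY))
E
```

```text
top [([-89.0, 64.0], -35.7)]
side [([-7.0, -101.0], 85.8), ([-93.0, 61.0], -33.4), ([-87.0, -70.0], 38.7)]
side 0
22 [39.4, 39.8, 40.6, 40.7, 0, 37.3, 39.4, 0, 0]
17 [39.9, 41.4, 45.5, 42.5, 44.5, 44.5, 44.9, 42.6, 38.4]
12 [41.9, 42.8, 43.4, 46.6, 49.6, 48.6, 48.8, 48.8, 47.6]
7 [41.4, 42.2, 44.2, 47.6, 49.1, 0, 46.6, 49.0, 49.8]
2 [39.8, 42.2, 46.4, 49.5, 0, 47.4, 47.7, 48.5, 48.5]
-3 [46.5, 42.2, 46.5, 0, 48.0, 0, 46.7, 49.0, 48.9]
-8 [42.0, 45.2, 53.3, 47.4, 0, 0, 0, 0, 0]
-13 [40.6, 45.1, 57.7, 0, 0, 0, 0, 0, 0]
top 0
22 [40.9, 38.8, 41.6, 40.7, 40.1, 42.6, 38.5, 43.3, 43.8]
17 [42.1, 38.2, 40.0, 42.0, 44.6, 44.0, 42.9, 40.9, 42.2]
12 [0, 42.3, 40.6, 47.5, 44.7, 45.6, 48.2, 49.5, 49.5]
7 [0, 41.1, 40.2, 43.4, 47.5, 48.8, 50.0, 48.4, 48.0]
2 [0, 43.9, 0, 48.9, 49.8, 49.3, 48.0, 45.5, 47.1]
-3 [0, 46.8, 38.9, 49.5, 50.7, 48.7, 47.6, 49.1, 46.2]
-8 [0, 0, 0, 51.2, 46.5, 0, 55.0, 47.9, 44.8]
-13 [0, 0, 63.8, 0, 0, 0, 0, 0, 0]
[0.59211286 0.02022041 0.16032664] [-0.21302092 -0.18898732]
```

tile_2 (brown) is seated flat with its foot at 48–49 mm. Now I turn one click with a loose cage around the peg, slowly.

```bash
python3 - <<'E'
from h import *
p=peg(-34);print(rel(*p,.15,LY),rel(*p,.078,LY))
E
```

```text
{'x': 0.1206, 'y': -0.2514, 'z': 0.0104, 'ax': -0.0001, 'ay': -0.0, 'az': 0.0016} {'x': 0.1206, 'y': -0.2514, 'z': 0.0824, 'ax': -0.0001, 'ay': -0.0, 'az': 0.0016}
```

Emit:
carry_out([
  {"hand": 40,"x": 0.0,"y": -0.06,"z": 0,"ax": 0,"ay": 0,"az": 0},
  {"hand": 40,"x": 0.0,"y": -0.12,"z": 0,"ax": 0,"ay": 0,"az": 0},
  {"hand": 40,"x": 0.01,"y": -0.18,"z": 0,"ax": 0,"ay": 0,"az": 0},
  {"hand": 40,"x": 0.045,"y": -0.23,"z": 0.005,"ax": 0,"ay": 0,"az": 0},
  {"hand": 40,"x": 0.09,"y": -0.251,"z": 0.01,"ax": 0,"ay": 0,"az": 0},
  {"hand": 40,"x": 0.1206,"y": -0.2514,"z": 0.01,"ax": 0,"ay": 0,"az": 0},
  {"hand": 40,"x": 0.1206,"y": -0.2514,"z": 0.04,"ax": 0,"ay": 0,"az": 0},
  {"hand": 35,"x": 0.1206,"y": -0.2514,"z": 0.065,"ax": 0,"ay": 0,"az": 0},
])

```text
t: 48.68
tool_pos: [0.4543, 0.2627, 0.2617]
orientation: [2.782, 1.459, 0.001]
force: [-0.1, -0.4, 0.6]
opening: 0.0334
gripper_force: 0.0
```

```bash
python3 - <<'E'
from h import *
s,g,M=tool();print(g,inframe(g,AX,BY),rel(*peg(-34),.078,LY),s['force'])
E
```

```text
[0.45435652 0.26272538 0.09467216] [-0.09250757  0.06253207] {'x': -0.0003, 'y': -0.0001, 'z': 0.0167, 'ax': 0.0003, 'ay': -0.0004, 'az': 0.0025} [-0.12143222 -0.41605062  0.5816985 ]
```

Emit:
carry_out([
  {"hand": 35,"x": 0,"y": 0,"z": 0.017,"ax": 0,"ay": 0,"az": 0},
  {"hand": 20,"x": 0,"y": 0,"z": 0.017,"ax": 0,"ay": 0,"az": 0},
  {"hand": 20,"x": 0,"y": 0,"z": 0.017,"ax": 0,"ay": 0,"az": 0},
  {"hand": 20,"x": -0.006,"y": 0.01,"z": 0.017,"ax": 0,"ay": 0,"az": 0},
  {"hand": 20,"x": -0.0123,"y": 0.0243,"z": 0.017,"ax": 0,"ay": 0,"az": 0},
  {"hand": 20,"x": -0.0167,"y": 0.0393,"z": 0.017,"ax": 0,"ay": 0,"az": 0},
  {"hand": 20,"x": -0.0188,"y": 0.0548,"z": 0.017,"ax": 0,"ay": 0,"az": 0},
  {"hand": 20,"x": -0.0188,"y": 0.0704,"z": 0.017,"ax": 0,"ay": 0,"az": 0},
])

```text
t: 49.68
tool_pos: [0.5031, 0.2051, 0.2452]
orientation: [2.784, 1.455, 0.0]
force: [-0.0, -0.4, 0.4]
opening: 0.0183
gripper_force: 0.4
```

Emit:
carry_out([
  {"hand": 20,"x": 0.0021,"y": 0.0155,"z": 0,"ax": 0,"ay": 0,"az": 0},
  {"hand": 20,"x": 0.0065,"y": 0.0305,"z": 0,"ax": 0,"ay": 0,"az": 0},
  {"hand": 20,"x": 0.0128,"y": 0.0445,"z": 0,"ax": 0,"ay": 0,"az": 0},
  {"hand": 20,"x": 0.0178,"y": 0.0532,"z": 0,"ax": 0,"ay": 0,"az": 0},
  {"hand": 20,"x": 0.021,"y": 0.058,"z": 0,"ax": 0,"ay": 0,"az": 0},
  {"hand": 20,"x": 0.021,"y": 0.058,"z": 0,"ax": 0,"ay": 0,"az": 0},
  {"hand": 20,"x": 0.021,"y": 0.058,"z": 0,"ax": 0,"ay": 0,"az": 0},
])

```text
t: 50.55
tool_pos: [0.5615, 0.1905, 0.2451]
orientation: [-2.783, -1.456, 0.0]
force: [-0.2, -0.1, -0.1]
opening: 0.0188
gripper_force: 0.0
```

```bash
python3 - <<'E'
from h import *
s,g,M=tool();b=inframe(g,AX,BY);print(s['t'],s['opening'],s['gripper_force'],s['force'],g,b,np.degrees(np.arctan2(*-b[::-1])))
list(pegs(("side",)))
E
```

```text
50.55 0.018802466956437183 0.0 [-0.15146244 -0.12449079 -0.14356745] [0.56145561 0.19048015 0.07814574] [-0.09070878 -0.0666436 ] 36.30466990629905
side [([-90.0, 64.0], -35.4), ([-99.0, -64.0], 32.7)]
```

The peg is caged at 36°. I release and go to look at the carrier.

Emit:
carry_out([
  {"hand": 28,"x": 0,"y": 0,"z": 0,"ax": 0,"ay": 0,"az": 0},
  {"hand": 28,"x": 0,"y": 0,"z": -0.02,"ax": 0,"ay": 0,"az": 0},
  {"hand": 28,"x": 0,"y": 0,"z": -0.06,"ax": 0,"ay": 0,"az": 0},
  {"hand": 28,"x": -0.04,"y": 0,"z": -0.1,"ax": 0,"ay": 0,"az": 0},
  {"hand": 28,"x": -0.1,"y": 0,"z": -0.1,"ax": 0,"ay": 0,"az": 0},
  {"hand": 28,"x": -0.16,"y": 0,"z": -0.1,"ax": 0,"ay": 0,"az": 0},
])

```text
t: 51.35
tool_pos: [0.4698, 0.0579, 0.3478]
orientation: [2.781, 1.457, 0.005]
force: [0.2, -0.6, 0.7]
opening: 0.0263
gripper_force: 0.0
```

```bash
python3 -W ignore - <<'E'
from h import *
for n,im,d,w in pegs():
    np.savez(n+"3.npz",im=im,d=d,w=w);carrier(n,w,d,np.array([.505,-.245]),0)
    plates(n,im,w,d,np.array([.499,-.254]),np.radians(-28),(-.06,.07,-.09,.09),"green",.062)
s,g,M=tool();print(s['t'],g)
feet([72,144,-144])
E
```

```text
top [([-86.0, -63.0], 36.0), ([-86.0, 66.0], -37.6)]
top plate 34 [ 0.5429 -0.2295  0.0594] carrier [ 528.3 -248.2] [109.3  62.5] 64.0
  plate rect ((544.0908203125, -228.8251190185547), (37.76019287109375, 10.185796737670898), 63.78402328491211)
top green 16 z max 0.0649 x [23.7 25.5 28.1] y [33.  44.3 55.1] rect [26.4 43.9] [ 4.7 23.6] 3.7
side [([-90.0, 65.0], -35.6)]
side plate 59 [ 0.5399 -0.2386  0.0598] carrier [ 522.8 -249.3] [113.6  51.3] 63.9
  plate rect ((543.283203125, -232.56858825683594), (39.030433654785156, 9.401398658752441), 61.7125129699707)
side green 20 z max 0.0633 x [25.1 27.9 30.9] y [23.  35.6 53.3] rect [29.  37.9] [31.7  5.4] 82.1
51.45 [0.46781574 0.05561818 0.17903401]
side 72 foot z by x [(7, 0.0463), (4, 0.048), (4, 0.0477), (0, None)] plate z top [0.0887 0.0902 0.0905] x [-0.095 -0.072]
side 144 foot z by x [(0, None), (0, None), (1, 0.0492), (0, None)] plate z top [0.0949 0.0953 0.0953] x [-0.074 -0.066]
side -144 foot z by x [(2, 0.0481), (4, 0.0487), (10, 0.0454), (3, 0.0444)] plate z top [0.0976 0.0991 0.0993] x [-0.1   -0.068]
```

The carrier has been knocked about 3 cm: it is now at (0.526,−0.249) with its plate at about (0.544,−0.232). The three tiles still stand well. I fetch tile_4.

```bash
python3 - <<'E'
from h import *
print(rel(.544,-.2325,.145,np.radians(-26.3)))
E
```

```text
{'x': -0.1982, 'y': 0.2262, 'z': 0.0347, 'ax': 0.0019, 'ay': -0.0015, 'az': -0.1479}
```

Emit:
carry_out([
  {"hand": 30,"x": -0.198,"y": 0.226,"z": 0.0,"ax": 0,"ay": 0,"az": -0.148},
  {"hand": 30,"x": -0.198,"y": 0.226,"z": 0.0,"ax": 0,"ay": 0,"az": -0.148},
  {"hand": 30,"x": -0.198,"y": 0.226,"z": 0.0,"ax": 0,"ay": 0,"az": -0.148},
  {"hand": 30,"x": -0.198,"y": 0.226,"z": 0.0,"ax": 0,"ay": 0,"az": -0.148},
  {"hand": 30,"x": -0.198,"y": 0.226,"z": 0.0,"ax": 0,"ay": 0,"az": -0.148},
  {"hand": 30,"x": -0.198,"y": 0.226,"z": 0.035,"ax": 0,"ay": 0,"az": -0.148},
  {"hand": 30,"x": -0.198,"y": 0.226,"z": 0.035,"ax": 0,"ay": 0,"az": -0.148},
])

```text
t: 52.52
tool_pos: [0.5431, -0.2319, 0.3069]
orientation: [-2.663, -1.655, 0.005]
force: [-0.7, 0.7, -0.6]
opening: 0.028
gripper_force: 0.0
```

```bash
python3 - <<'E'
from h import *
s,g,M=tool();print(s['t'],g,s['opening'],rel(.544,-.2325,.058,np.radians(-26.3)))
for n in("side",):
    im,d,w=cloud(n);carrier(n,w,d,np.array([.525,-.245]),0)
    u,v=pix(n,[[.544,-.232,.06]])[0].astype(int);cv2.imwrite("pics/t4.png",cv2.resize(im[v-30:v+30,u-40:u+40],(800,600),interpolation=2));print(pix(n,[[.544,-.2325,.062]])-[u-40,v-30])
E
```

```text
52.525 [ 0.54216374 -0.23132822  0.13987146] 0.028000403309928333 {'x': -0.0002, 'y': 0.0016, 'z': 0.0819, 'ax': -0.0064, 'ay': -0.0005, 'az': 0.0005}
side plate 74 [ 0.5431 -0.2432  0.0602] carrier [ 522.7 -249.8] [113.6  51.8] 63.7
  plate rect ((558.700927734375, -261.39178466796875), (34.00242614746094, 94.10978698730469), 25.917774200439453)
[[41.10197639 30.31775291]]
```

View pics/t4.png

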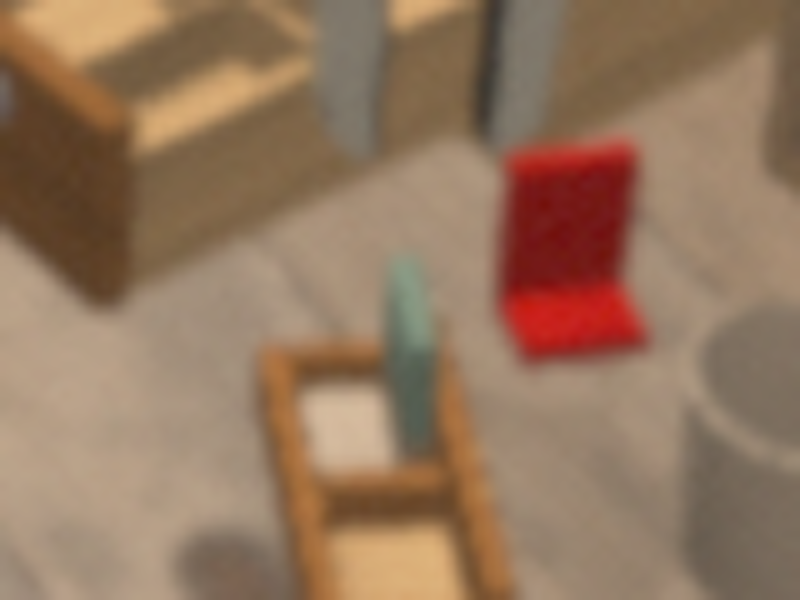

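The target projects to (411,303), the middle of tile_4's top edge (400,250)–(425,335). I check the red decoy's distance from the rear finger before descending.

```bash
python3 - <<'E'
from h import *
for n in("top","side"):
    X=np.load(n+"3.npz");im=X["im"].astype(int);m=(im[...,2]>130)&(im[...,1]<60)&(X["w"][...,2]>0.0)&(X["w"][...,0]>.5)
    b=inframe(X["w"],np.array([.544,-.2325]),np.radians(-26.3));print(n,m.sum(),np.round(np.percentile(b[m],[2,50,98],axis=0),3).tolist())
E
```

```text
top 40 [[0.043, 0.048], [0.057, 0.058], [0.073, 0.079]]
side 109 [[0.04, 0.04], [0.058, 0.057], [0.075, 0.069]]
```

Clear by 40 mm or more. I descend and grip.

Emit:
carry_out([
  {"hand": 30,"x": 0,"y": 0.001,"z": 0.04,"ax": 0,"ay": 0,"az": 0},
  {"hand": 30,"x": 0,"y": 0.001,"z": 0.07,"ax": 0,"ay": 0,"az": 0},
  {"hand": 30,"x": 0,"y": 0.001,"z": 0.081,"ax": 0,"ay": 0,"az": 0},
  {"hand": 30,"x": 0,"y": 0.001,"z": 0.081,"ax": 0,"ay": 0,"az": 0},
  {"hand": 2,"x": 0,"y": 0.001,"z": 0.081,"ax": 0,"ay": 0,"az": 0},
  {"hand": 2,"x": 0,"y": 0.001,"z": 0.081,"ax": 0,"ay": 0,"az": 0},
  {"hand": 2,"x": 0,"y": 0.001,"z": 0.081,"ax": 0,"ay": 0,"az": 0},
], newtons=12)

```text
t: 53.45
tool_pos: [0.5446, -0.2334, 0.2305]
orientation: [2.667, 1.657, 0.002]
force: [-0.4, 0.4, 5.0]
opening: 0.0079
gripper_force: 12.0
```

```bash
python3 - <<'E'
from h import *
s,g,M=tool();print(s['t'],g,s['opening'],s['gripper_force'],s['force'])
p=booth(-.0775,-.013)
print(rel(*booth(-.2,-.12),.17,LY),rel(*p,.17,LY))
E
```

```text
53.45 [ 0.5448955  -0.23351228  0.06354517] 0.007871287171802481 11.998366266489029 [-0.44964123  0.42933405  5.00839559]
{'x': 0.2715, 'y': -0.1358, 'z': -0.1067, 'ax': 0.0021, 'ay': -0.0002, 'az': 0.1482} {'x': 0.4084, 'y': -0.2236, 'z': -0.1069, 'ax': 0.0021, 'ay': -0.0002, 'az': 0.1482}
```

Emit:
carry_out([
  {"hand": 2,"x": 0,"y": 0,"z": -0.05,"ax": 0,"ay": 0,"az": 0},
  {"hand": 2,"x": 0,"y": 0,"z": -0.1,"ax": 0,"ay": 0,"az": 0},
  {"hand": 2,"x": 0.04,"y": -0.02,"z": -0.125,"ax": 0,"ay": 0,"az": 0.148},
  {"hand": 2,"x": 0.09,"y": -0.045,"z": -0.125,"ax": 0,"ay": 0,"az": 0.148},
  {"hand": 2,"x": 0.145,"y": -0.073,"z": -0.125,"ax": 0,"ay": 0,"az": 0.148},
  {"hand": 2,"x": 0.2,"y": -0.1,"z": -0.125,"ax": 0,"ay": 0,"az": 0.148},
  {"hand": 2,"x": 0.25,"y": -0.13,"z": -0.125,"ax": 0,"ay": 0,"az": 0.148},
  {"hand": 2,"x": 0.29,"y": -0.16,"z": -0.125,"ax": 0,"ay": 0,"az": 0.148},
])

```text
t: 54.45
tool_pos: [0.5287, 0.0998, 0.3546]
orientation: [2.783, 1.457, 0.001]
force: [0.5, 0.0, 0.0]
opening: 0.0078
gripper_force: 12.0
```

```bash
python3 - <<'E'
from h import *
print(tool()[1],tool()[0]['opening'],rel(*booth(-.0775,-.013),.17,LY))
E
```

```text
[0.52876504 0.09988644 0.1875764 ] 0.007782475171903969 {'x': 0.1064, 'y': -0.0783, 'z': 0.0176, 'ax': 0.0004, 'ay': -0.0005, 'az': 0.0009}
```

Emit:
carry_out([
  {"hand": 2,"x": 0.04,"y": -0.04,"z": 0.005,"ax": 0,"ay": 0,"az": 0},
  {"hand": 2,"x": 0.08,"y": -0.07,"z": 0.01,"ax": 0,"ay": 0,"az": 0},
  {"hand": 2,"x": 0.1064,"y": -0.0783,"z": 0.015,"ax": 0,"ay": 0,"az": 0},
  {"hand": 2,"x": 0.1064,"y": -0.0783,"z": 0.0176,"ax": 0,"ay": 0,"az": 0},
  {"hand": 2,"x": 0.1064,"y": -0.0783,"z": 0.0176,"ax": 0,"ay": 0,"az": 0},
])

```text
t: 55.08
tool_pos: [0.5253, 0.2292, 0.3363]
orientation: [2.784, 1.456, -0.002]
force: [-0.7, -0.5, -1.0]
opening: 0.0077
gripper_force: 12.0
```

```bash
python3 - <<'E'
from h import *
heldfoot(.0575);list(pegs(("side",)))
print(rel(*booth(-.0775,-.013),.0975,LY))
E
```

```text
55.075 [0.52521297 0.22908976 0.16927975] 0.007716167849738628 [-0.0796887  -0.01484796]
55 along y [-25.4   4.5] along x [-19.5 -17.9  -8.3  18.3  21.2]
side [([-91.0, 64.0], -35.2), ([-90.0, -67.0], 36.6)]
{'x': 0.0021, 'y': -0.0024, 'z': 0.0724, 'ax': 0.0003, 'ay': -0.0002, 'az': -0.001}
```

Emit:
carry_out([
  {"hand": 2,"x": 0.0015,"y": -0.003,"z": 0.03,"ax": 0,"ay": 0,"az": 0},
  {"hand": 2,"x": 0.0015,"y": -0.003,"z": 0.05,"ax": 0,"ay": 0,"az": 0},
  {"hand": 2,"x": 0.0015,"y": -0.003,"z": 0.064,"ax": 0,"ay": 0,"az": 0},
  {"hand": 2,"x": 0.0015,"y": -0.003,"z": 0.07,"ax": 0,"ay": 0,"az": 0},
  {"hand": 2,"x": 0.0015,"y": -0.003,"z": 0.072,"ax": 0,"ay": 0,"az": 0},
  {"hand": 2,"x": 0.0015,"y": -0.003,"z": 0.073,"ax": 0,"ay": 0,"az": 0},
  {"hand": 2,"x": 0.0015,"y": -0.003,"z": 0.073,"ax": 0,"ay": 0,"az": 0},
])

```text
t: 56.15
tool_pos: [0.5243, 0.2328, 0.2646]
orientation: [2.783, 1.456, 0.002]
force: [-0.8, -0.4, 2.7]
opening: 0.0076
gripper_force: 12.0
```

```bash
python3 - <<'E'
from h import *
s,g,M=tool();print(s['t'],g,"bottom",g[2]-.0575,s['force'],inframe(g,AX,BY))
E
```

```text
56.15 [0.52448989 0.23285635 0.09756481] bottom 0.04006480767455139 [-0.80489523 -0.36791646  2.71307681] [-0.07700843 -0.01210455]
```

Bottom at 0.040 with light contact. I release and retreat.

Emit:
carry_out([
  {"hand": 2,"x": 0,"y": 0,"z": 0,"ax": 0,"ay": 0,"az": 0},
  {"hand": 24,"x": 0,"y": 0,"z": 0,"ax": 0,"ay": 0,"az": 0},
  {"hand": 24,"x": 0,"y": 0,"z": 0,"ax": 0,"ay": 0,"az": 0},
  {"hand": 24,"x": 0,"y": 0,"z": -0.03,"ax": 0,"ay": 0,"az": 0},
  {"hand": 24,"x": 0,"y": 0,"z": -0.065,"ax": 0,"ay": 0,"az": 0},
  {"hand": 24,"x": -0.06,"y": 0.0,"z": -0.07,"ax": 0,"ay": 0,"az": 0},
  {"hand": 24,"x": -0.11,"y": 0.06,"z": -0.07,"ax": 0,"ay": 0,"az": 0},
  {"hand": 24,"x": -0.13,"y": 0.12,"z": -0.07,"ax": 0,"ay": 0,"az": 0},
], newtons=5)

```text
t: 57.15
tool_pos: [0.5393, 0.0694, 0.3338]
orientation: [2.783, 1.458, 0.001]
force: [1.3, 1.4, 0.7]
opening: 0.0223
gripper_force: 0.0
```

Emit:
carry_out([
  {"hand": 24,"x": 0,"y": 0.06,"z": 0,"ax": 0,"ay": 0,"az": 0},
  {"hand": 24,"x": 0,"y": 0.08,"z": 0,"ax": 0,"ay": 0,"az": 0},
])

```text
t: 57.4
tool_pos: [0.6073, 0.0224, 0.3332]
orientation: [2.785, 1.452, 0.0]
force: [-0.6, -0.1, 0.3]
opening: 0.0227
gripper_force: 0.0
```

```bash
python3 -W ignore - <<'E'
from h import *
list(pegs());footmap(0,"side",3);footmap(0,"top",3);feet([0,72,144,-144])
print(tool()[1],inframe(tool()[1],AX,BY),rel(*peg(-36),.078,LY))
E
```

```text
top [([-88.0, 66.0], -37.0)]
side [([-90.0, 65.0], -35.7), ([-88.0, -67.0], 37.2)]
side 0
22 [39.5, 42.5, 0, 42.1, 44.7, 0, 44.3, 44.3, 0]
17 [41.2, 42.7, 44.3, 44.6, 38.8, 40.4, 43.0, 44.3, 40.3]
12 [40.1, 43.0, 46.4, 48.4, 0, 47.5, 48.7, 0, 46.4]
7 [40.5, 45.7, 47.3, 47.3, 47.3, 50.1, 46.4, 48.0, 0]
2 [43.2, 40.3, 46.2, 47.1, 47.5, 46.9, 46.4, 0, 0]
-3 [40.8, 44.1, 47.0, 49.0, 47.0, 47.3, 48.2, 48.2, 0]
-8 [42.4, 46.7, 49.3, 0, 0, 0, 0, 0, 0]
-13 [40.2, 42.2, 54.7, 0, 0, 0, 0, 0, 45.5]
top 0
22 [0, 0, 42.3, 43.7, 41.9, 43.1, 40.9, 42.0, 47.2]
17 [0, 0, 38.0, 38.8, 42.1, 38.1, 38.0, 40.7, 39.2]
12 [0, 0, 44.5, 47.5, 45.9, 49.0, 50.0, 47.8, 48.0]
7 [0, 0, 49.0, 47.3, 42.3, 48.1, 53.5, 45.4, 47.0]
2 [0, 0, 45.3, 49.4, 47.4, 48.8, 50.8, 51.5, 51.6]
-3 [0, 0, 47.3, 48.6, 52.6, 50.5, 48.3, 53.3, 50.8]
-8 [0, 0, 0, 50.3, 48.2, 0, 49.0, 50.4, 0]
-13 [0, 0, 0, 0, 0, 0, 0, 0, 0]
side 0 foot z by x [(10, 0.0469), (6, 0.0486), (6, 0.0487), (3, 0.0481)] plate z top [0.095  0.0961 0.0966] x [-0.096 -0.066]
side 72 foot z by x [(7, 0.0463), (6, 0.0479), (5, 0.0488), (0, None)] plate z top [0.0896 0.0909 0.0919] x [-0.095 -0.06 ]
side 144 foot z by x [(1, 0.0492), (2, 0.0475), (10, 0.0458), (4, 0.0437)] plate z top [0.0936 0.0955 0.0961] x [-0.099 -0.066]
side -144 foot z by x [(3, 0.0492), (3, 0.0473), (8, 0.0467), (5, 0.0441)] plate z top [0.0965 0.0984 0.0991] x [-0.1   -0.068]
[0.60547307 0.02544607 0.16689398] [-0.20110502 -0.1969757 ] {'x': 0.1108, 'y': -0.2627, 'z': 0.0888, 'ax': 0.0003, 'ay': -0.0002, 'az': 0.0011}
```

All four plate tops match heights of 56, 50, 56 and 59 mm above the disc, so all are seated. Now the last turn.

Emit:
carry_out([
  {"hand": 40,"x": 0.0,"y": -0.06,"z": 0,"ax": 0,"ay": 0,"az": 0},
  {"hand": 40,"x": 0.0,"y": -0.12,"z": 0,"ax": 0,"ay": 0,"az": 0},
  {"hand": 40,"x": 0.0,"y": -0.18,"z": 0,"ax": 0,"ay": 0,"az": 0},
  {"hand": 40,"x": 0.035,"y": -0.23,"z": 0.01,"ax": 0,"ay": 0,"az": 0},
  {"hand": 40,"x": 0.08,"y": -0.2627,"z": 0.015,"ax": 0,"ay": 0,"az": 0},
  {"hand": 40,"x": 0.1108,"y": -0.2627,"z": 0.015,"ax": 0,"ay": 0,"az": 0},
  {"hand": 40,"x": 0.1108,"y": -0.2627,"z": 0.045,"ax": 0,"ay": 0,"az": 0},
  {"hand": 35,"x": 0.1108,"y": -0.2627,"z": 0.07,"ax": 0,"ay": 0,"az": 0},
])

```text
t: 59.0
tool_pos: [0.4529, 0.2665, 0.263]
orientation: [2.783, 1.458, 0.001]
force: [-0.0, 0.3, 0.0]
opening: 0.0332
gripper_force: 0.0
```

```bash
python3 - <<'E'
from h import *
s,g,M=tool();print(g,inframe(g,AX,BY),rel(*peg(-36),.078,LY),s['force'])
E
```

```text
[0.45292423 0.2665116  0.0959915 ] [-0.09021594  0.06586903] {'x': -0.0003, 'y': 0.0001, 'z': 0.018, 'ax': 0.0002, 'ay': -0.0003, 'az': 0.0017} [-0.0275093   0.31147373  0.02827175]
```

Emit:
carry_out([
  {"hand": 35,"x": 0,"y": 0,"z": 0.018,"ax": 0,"ay": 0,"az": 0},
  {"hand": 20,"x": 0,"y": 0,"z": 0.018,"ax": 0,"ay": 0,"az": 0},
  {"hand": 20,"x": 0,"y": 0,"z": 0.018,"ax": 0,"ay": 0,"az": 0},
  {"hand": 20,"x": -0.0083,"y": 0.0132,"z": 0.018,"ax": 0,"ay": 0,"az": 0},
  {"hand": 20,"x": -0.0146,"y": 0.0275,"z": 0.018,"ax": 0,"ay": 0,"az": 0},
  {"hand": 20,"x": -0.019,"y": 0.0425,"z": 0.018,"ax": 0,"ay": 0,"az": 0},
  {"hand": 20,"x": -0.0211,"y": 0.058,"z": 0.018,"ax": 0,"ay": 0,"az": 0},
  {"hand": 20,"x": -0.0211,"y": 0.0736,"z": 0.018,"ax": 0,"ay": 0,"az": 0},
])

```text
t: 60.0
tool_pos: [0.5025, 0.2055, 0.2456]
orientation: [2.784, 1.455, 0.0]
force: [-0.9, 0.8, -0.2]
opening: 0.0188
gripper_force: 0.4
```

Emit:
carry_out([
  {"hand": 20,"x": 0.0021,"y": 0.0155,"z": 0,"ax": 0,"ay": 0,"az": 0},
  {"hand": 20,"x": 0.0065,"y": 0.0305,"z": 0,"ax": 0,"ay": 0,"az": 0},
  {"hand": 20,"x": 0.0128,"y": 0.0448,"z": 0,"ax": 0,"ay": 0,"az": 0},
  {"hand": 20,"x": 0.0178,"y": 0.0532,"z": 0,"ax": 0,"ay": 0,"az": 0},
  {"hand": 20,"x": 0.0215,"y": 0.0588,"z": 0,"ax": 0,"ay": 0,"az": 0},
  {"hand": 20,"x": 0.0215,"y": 0.0588,"z": 0,"ax": 0,"ay": 0,"az": 0},
  {"hand": 20,"x": 0.0215,"y": 0.0588,"z": 0,"ax": 0,"ay": 0,"az": 0},
])

```text
t: 60.88
tool_pos: [0.5618, 0.1908, 0.2455]
orientation: [-2.783, -1.456, 0.0]
force: [-0.5, 0.0, -1.3]
opening: 0.0186
gripper_force: 0.0
```

Emit:
carry_out([
  {"hand": 28,"x": 0,"y": 0,"z": 0,"ax": 0,"ay": 0,"az": 0},
  {"hand": 28,"x": 0,"y": 0,"z": -0.02,"ax": 0,"ay": 0,"az": 0},
  {"hand": 28,"x": 0,"y": 0,"z": -0.06,"ax": 0,"ay": 0,"az": 0},
  {"hand": 28,"x": -0.04,"y": 0,"z": -0.08,"ax": 0,"ay": 0,"az": 0},
  {"hand": 10,"x": -0.1,"y": 0,"z": -0.08,"ax": 0,"ay": 0,"az": 0},
  {"hand": 0,"x": -0.16,"y": -0.03,"z": -0.08,"ax": 0,"ay": 0,"az": 0},
  {"hand": 0,"x": -0.18,"y": -0.06,"z": -0.08,"ax": 0,"ay": 0,"az": 0},
])

```text
t: 61.75
tool_pos: [0.4085, 0.0756, 0.3269]
orientation: [2.785, 1.452, 0.002]
force: [-0.5, 0.0, 0.1]
opening: 0.0019
gripper_force: 0.0
```

```bash
python3 -W ignore - <<'E'
from h import *
list(pegs());feet([72,144,-144,-72]);s,g,M=tool();print(s['t'],g,s['opening'],inframe(g,CH,CY))
print(rel(*chest(-.345,0),.09,CY),rel(*chest(-.30,0),.08,CY))
E
```

```text
top []
side [([-91.0, 66.0], -36.0), ([-88.0, -67.0], 37.2)]
side 72 foot z by x [(10, 0.0479), (7, 0.0478), (3, 0.0474), (0, None)] plate z top [0.0933 0.0949 0.0966] x [-0.098 -0.064]
side 144 foot z by x [(0, None), (0, None), (0, None), (1, 0.0427)] plate z top None x None
side -144 foot z by x [(0, None), (0, None), (0, None), (0, None)] plate z top None x None
side -72 foot z by x [(0, None), (0, None), (0, None), (0, None)] plate z top [0.0767 0.0791 0.0825] x [-0.099 -0.078]
62.05 [0.41134803 0.07717759 0.16000678] 0.0006731754731578265 [-0.31689409  0.14281421]
{'x': -0.126, 'y': 0.0728, 'z': 0.07, 'ax': 0.0025, 'ay': -0.0008, 'az': -0.7167} {'x': -0.0964, 'y': 0.1067, 'z': 0.0801, 'ax': 0.0025, 'ay': -0.0008, 'az': -0.7167}
```

The disc is clicked in with an empty nest in front. Now I shut the drawer, pushing the bar with closed fingers.

Emit:
carry_out([
  {"hand": 0,"x": -0.03,"y": 0.02,"z": 0,"ax": 0,"ay": 0,"az": -0.18},
  {"hand": 0,"x": -0.07,"y": 0.04,"z": 0,"ax": 0,"ay": 0,"az": -0.36},
  {"hand": 0,"x": -0.1,"y": 0.06,"z": 0,"ax": 0,"ay": 0,"az": -0.54},
  {"hand": 0,"x": -0.126,"y": 0.0728,"z": 0,"ax": 0,"ay": 0,"az": -0.717},
  {"hand": 0,"x": -0.126,"y": 0.0728,"z": 0.04,"ax": 0,"ay": 0,"az": -0.717},
  {"hand": 0,"x": -0.126,"y": 0.0728,"z": 0.08,"ax": 0,"ay": 0,"az": -0.717},
  {"hand": 0,"x": -0.126,"y": 0.0728,"z": 0.098,"ax": 0,"ay": 0,"az": -0.717},
  {"hand": 0,"x": -0.126,"y": 0.0728,"z": 0.098,"ax": 0,"ay": 0,"az": -0.717},
])

```text
t: 63.05
tool_pos: [0.398, -0.0679, 0.2264]
orientation: [-2.093, -2.338, 0.002]
force: [0.9, -0.3, 1.0]
opening: 0.0003
gripper_force: 0.0
```

```bash
python3 -W ignore - <<'E'
from h import *
s,g,M=tool();print(s['t'],g,inframe(g,CH,CY),s['force'],rel(*chest(-.172,0),.062,CY))
feet([72,144,-144,-72])
E
```

```text
63.05 [ 0.3974039  -0.06771773  0.05936036] [-3.46653996e-01  3.24063760e-04] [ 0.89969807 -0.33592031  0.99673562] {'x': -0.0001, 'y': 0.1741, 'z': -0.0032, 'ax': -0.0033, 'ay': -0.0014, 'az': 0.0003}
side 72 foot z by x [(8, 0.0469), (0, None), (0, None), (0, None)] plate z top [0.094  0.0955 0.0957] x [-0.098 -0.08 ]
side 144 foot z by x [(0, None), (0, None), (0, None), (0, None)] plate z top None x None
side -144 foot z by x [(0, None), (0, None), (0, None), (0, None)] plate z top [0.0939 0.0957 0.0963] x [-0.1   -0.069]
side -72 foot z by x [(0, None), (0, None), (0, None), (0, None)] plate z top [0.0942 0.0966 0.0982] x [-0.099 -0.066]
```

Emit:
carry_out([
  {"hand": 0,"x": 0,"y": 0.03,"z": -0.003,"ax": 0,"ay": 0,"az": 0},
  {"hand": 0,"x": 0,"y": 0.055,"z": -0.003,"ax": 0,"ay": 0,"az": 0},
  {"hand": 0,"x": 0,"y": 0.08,"z": -0.003,"ax": 0,"ay": 0,"az": 0},
  {"hand": 0,"x": 0,"y": 0.105,"z": -0.003,"ax": 0,"ay": 0,"az": 0},
  {"hand": 0,"x": 0,"y": 0.13,"z": -0.003,"ax": 0,"ay": 0,"az": 0},
  {"hand": 0,"x": 0,"y": 0.15,"z": -0.003,"ax": 0,"ay": 0,"az": 0},
  {"hand": 0,"x": 0,"y": 0.162,"z": -0.003,"ax": 0,"ay": 0,"az": 0},
  {"hand": 0,"x": 0,"y": 0.168,"z": -0.003,"ax": 0,"ay": 0,"az": 0},
])

```text
t: 64.25
tool_pos: [0.5656, -0.0496, 0.2313]
orientation: [2.095, 2.34, 0.001]
force: [-2.0, -0.4, 2.0]
opening: 0.0009
gripper_force: 0.9
```

Emit:
carry_out([
  {"hand": 0,"x": 0,"y": 0.003,"z": 0,"ax": 0,"ay": 0,"az": 0},
  {"hand": 0,"x": 0,"y": 0.006,"z": 0,"ax": 0,"ay": 0,"az": 0},
  {"hand": 0,"x": 0,"y": 0.006,"z": 0,"ax": 0,"ay": 0,"az": 0},
])

```text
t: 64.62
tool_pos: [0.5709, -0.0489, 0.2306]
orientation: [2.096, 2.34, 0.0]
force: [-0.2, -0.0, -0.5]
opening: 0.0003
gripper_force: 0.0
```

```bash
python3 -W ignore - <<'E'
from h import *
s,g,M=tool();print(s['t'],g,inframe(g,CH,CY),s['force'],s['opening'])
E
```

```text
64.625 [ 0.57097333 -0.04892151  0.06362227] [-1.72070169e-01 -3.97536062e-05] [-0.21103006 -0.04171168 -0.47651799] 0.0003285804644398291
```

Emit:
carry_out([
  {"hand": 0,"x": 0,"y": 0.002,"z": 0,"ax": 0,"ay": 0,"az": 0},
  {"hand": 0,"x": 0,"y": 0.004,"z": 0,"ax": 0,"ay": 0,"az": 0},
  {"hand": 0,"x": 0,"y": 0.004,"z": 0,"ax": 0,"ay": 0,"az": 0},
])

```text
t: 65.0
tool_pos: [0.5751, -0.0485, 0.2306]
orientation: [2.096, 2.34, 0.0]
force: [-1.2, -0.6, 0.4]
opening: 0.0004
gripper_force: 0.2
```

```bash
python3 -W ignore - <<'E'
from h import *
s,g,M=tool();print(s['t'],g,inframe(g,CH,CY),s['force'],s['opening'])
for n in("top","side"):
    _,d,w=cloud(n);h=inframe(w,CH,CY)
    for nm,a,b,z0,z1 in(("bar",-.2,-.135,.05,.075),("front",-.135,-.10,.03,.09)):
        m=(d>0)&(abs(h[...,1])<.085)&(abs(h[...,1])>.028)&(h[...,0]>a)&(h[...,0]<b)&(w[...,2]>z0)&(w[...,2]<z1);print(n,nm,m.sum(),np.round(np.percentile(h[m][:,0],[5,50,95]),4) if m.sum() else "")
E
```

```text
65.0 [ 0.57507596 -0.04844429  0.0635741 ] [-1.67939954e-01 -1.56122679e-05] [-1.23277236 -0.60324571  0.3696874 ] 0.00043020238689726073
top bar 19 [-0.1534 -0.1457 -0.1374]
top front 126 [-0.1186 -0.1127 -0.1045]
side bar 30 [-0.1533 -0.1497 -0.1368]
side front 254 [-0.1192 -0.1144 -0.1063]
```

Emit:
carry_out([
  {"hand": 0,"x": 0,"y": 0.002,"z": 0,"ax": 0,"ay": 0,"az": 0},
  {"hand": 0,"x": 0,"y": 0.004,"z": 0,"ax": 0,"ay": 0,"az": 0},
  {"hand": 0,"x": 0,"y": 0.004,"z": 0,"ax": 0,"ay": 0,"az": 0},
])

```text
t: 65.47
tool_pos: [0.5791, -0.048, 0.2306]
orientation: [2.096, 2.34, 0.0]
force: [0.5, 0.1, 0.3]
opening: 0.0006
gripper_force: 0.1
```

Emit:
carry_out([
  {"hand": 0,"x": 0,"y": 0.002,"z": 0,"ax": 0,"ay": 0,"az": 0},
  {"hand": 0,"x": 0,"y": 0.003,"z": 0,"ax": 0,"ay": 0,"az": 0},
  {"hand": 0,"x": 0,"y": 0.003,"z": 0,"ax": 0,"ay": 0,"az": 0},
])

```text
t: 65.85
tool_pos: [0.5804, -0.0479, 0.2305]
orientation: [-2.093, -2.337, 0.006]
force: [-14.9, -1.8, 11.9]
opening: 0.0004
gripper_force: 8.2
```

The stop is reached at 15 N, so the drawer is shut. I retreat and do a final check.

Emit:
carry_out([
  {"hand": 0,"x": 0,"y": -0.03,"z": 0,"ax": 0,"ay": 0,"az": 0},
  {"hand": 0,"x": 0,"y": -0.06,"z": -0.05,"ax": 0,"ay": 0,"az": 0},
  {"hand": 10,"x": 0,"y": -0.08,"z": -0.11,"ax": 0,"ay": 0,"az": 0},
  {"hand": 10,"x": -0.06,"y": -0.1,"z": -0.15,"ax": 0,"ay": 0,"az": 0},
  {"hand": 10,"x": -0.12,"y": -0.12,"z": -0.15,"ax": 0,"ay": 0,"az": 0},
  {"hand": 10,"x": -0.18,"y": -0.14,"z": -0.15,"ax": 0,"ay": 0,"az": 0},
  {"hand": 10,"x": -0.22,"y": -0.15,"z": -0.15,"ax": 0,"ay": 0,"az": 0},
  {"hand": 10,"x": -0.22,"y": -0.15,"z": -0.15,"ax": 0,"ay": 0,"az": 0},
])

```text
t: 66.85
tool_pos: [0.456, -0.2861, 0.3808]
orientation: [2.101, 2.334, -0.001]
force: [0.5, 0.9, 0.3]
opening: 0.0093
gripper_force: 0.0
```

```bash
python3 -W ignore - <<'E'
from h import *
fr=list(pegs());feet([0,72,144,-144,-72]);footmap(-72,"side",4);s,g,M=tool();print(s['t'],g,s['force'])
for n,im,d,w in fr:
    h=inframe(w,CH,CY)
    for nm,a,b,z0,z1 in(("bar",-.2,-.135,.05,.075),("front",-.135,-.10,.03,.09)):
        m=(d>0)&(abs(h[...,1])<.085)&(h[...,0]>a)&(h[...,0]<b)&(w[...,2]>z0)&(w[...,2]<z1);print(n,nm,m.sum(),np.round(np.percentile(h[m][:,0],[5,50,95]),4) if m.sum() else "")
E
```

```text
top [([-87.0, -64.0], 36.5), ([-87.0, 65.0], -37.0)]
side [([-91.0, 65.0], -35.4), ([-89.0, -67.0], 37.3)]
side 0 foot z by x [(1, 0.0437), (5, 0.0403), (6, 0.0401), (6, 0.0403)] plate z top None x None
side 72 foot z by x [(8, 0.0479), (7, 0.0469), (4, 0.0482), (0, None)] plate z top [0.0938 0.095  0.0958] x [-0.097 -0.06 ]
side 144 foot z by x [(0, None), (3, 0.0471), (3, 0.0475), (12, 0.0441)] plate z top [0.0892 0.0908 0.0915] x [-0.099 -0.062]
side -144 foot z by x [(0, None), (2, 0.0481), (10, 0.0476), (4, 0.0438)] plate z top [0.0925 0.0954 0.0961] x [-0.1   -0.067]
side -72 foot z by x [(0, None), (0, None), (0, None), (0, None)] plate z top [0.0955 0.0977 0.0992] x [-0.099 -0.066]
side -72
22 [43.6, 0, 0, 0, 0, 0, 0, 40.1, 41.0]
17 [40.8, 0, 0, 0, 0, 0, 0, 0, 39.7]
12 [42.3, 0, 0, 0, 0, 0, 0, 0, 45.4]
7 [0, 0, 0, 0, 0, 0, 0, 0, 44.8]
2 [46.6, 0, 0, 0, 0, 0, 0, 0, 0]
-3 [43.8, 0, 0, 0, 0, 0, 0, 0, 0]
-8 [40.2, 59.6, 54.8, 0, 0, 52.1, 59.6, 0, 45.2]
-13 [53.2, 56.4, 62.0, 0, 0, 59.8, 52.2, 55.0, 42.8]
67.35 [ 0.45730205 -0.28209022  0.21369864] [-0.94732647 -0.6510145   0.53985443]
top bar 66 [-0.1493 -0.1452 -0.1382]
top front 290 [-0.123  -0.1092 -0.1041]
side bar 4 [-0.1517 -0.1497 -0.1475]
side front 141 [-0.1128 -0.1101 -0.1044]
```

```bash
python3 -c "
from plant import robot
print(robot.close_job())"
```

```text
the job is handed in; nothing more can be done
None
```

I handed the job in at about 67 s of the 210 s allowed; no verdict came back. By my last measurements all four tiles stand upright in their own nests, backs to the backstops, with the carousel clicked in, an empty nest at the front, the drawer shut, and the cup, jar and tape not deliberately touched (I didn't re-measure them).

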